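Tidy the laptop-dismantling bench: stand up the fallen bottles, sort chargers and fans

TASK

The bottles of cleaning fluid have been knocked over: stand each one upright in the steel spill tray, in one neat row along the middle of the tray and squared up with it. Also sort the loose salvaged parts, putting every charger brick and every cooling fan into the grey bin that already holds one of its kind, and leave everything else on the bench where it lies.

Things in the scene. Friction and masses are not known exactly. Their poses are not given: they have to be found in the camera images.
- bottle1: closed square white plastic bottle, grey screw cap: flat-sided body 48 x 48 mm and 86 mm tall, then a 29 mm wide cap, 115 mm in all, 0.14 kg; starts lying on a side, cap pointing to the left or right of the robot (+y or -y, within 30 degrees); origin: on its axis in the middle of the body, 43 mm above its underside; z runs from base to cap (up when it stands)
- bottle2: closed square white plastic bottle, grey screw cap: flat-sided body 48 x 48 mm and 86 mm tall, then a 29 mm wide cap, 115 mm in all, 0.14 kg; starts lying on a side, cap pointing to the left or right of the robot (+y or -y, within 30 degrees); origin: on its axis in the middle of the body, 43 mm above its underside; z runs from base to cap (up when it stands)
- bottle3: closed square white plastic bottle, grey screw cap: flat-sided body 48 x 48 mm and 86 mm tall, then a 29 mm wide cap, 115 mm in all, 0.14 kg; starts lying on a side, cap pointing to the left or right of the robot (+y or -y, within 30 degrees); origin: on its axis in the middle of the body, 43 mm above its underside; z runs from base to cap (up when it stands)
- charger1: laptop charger brick with its leads cut off, black plastic block 88 x 38 x 26 mm (x, y, z) with a 16 mm stub on its +x end, 0.18 kg, lying flat; origin: centre of its underside
- charger2: laptop charger brick with its leads cut off, black plastic block 88 x 38 x 26 mm (x, y, z) with a 16 mm stub on its +x end, 0.18 kg, lying flat; origin: centre of its underside
- charger3: laptop charger brick with its leads cut off, black plastic block 88 x 38 x 26 mm (x, y, z) with a 16 mm stub on its +x end, 0.18 kg, lying flat; origin: centre of its underside
- fan1: laptop cooling fan, thin flat black housing with a round impeller, 62 x 54 x 13 mm (x, y, z), 0.05 kg, lying flat; origin: centre of its underside
- fan2: laptop cooling fan, thin flat black housing with a round impeller, 62 x 54 x 13 mm (x, y, z), 0.05 kg, lying flat; origin: centre of its underside
- charger_bin: fixed open-topped grey plastic parts bin, 130 x 220 mm (x, y) outside, 60 mm tall, walls and floor 5 mm; one charger brick already lies in it, fixed, along its -y end and takes up the floor from y = -105 to -65 mm, 26 mm high above the floor; origin: centre of its underside. Both bins look alike but for this and may swap places
- fan_bin: fixed open-topped grey plastic parts bin, 130 x 220 mm (x, y) outside, 60 mm tall, walls and floor 5 mm; one fan already lies in it, fixed, along its -y end and takes up the floor from y = -105 to -49 mm, 13 mm high above the floor; origin: centre of its underside. Both bins look alike but for this and may swap places
- tray: fixed stainless spill tray, 280 x 90 mm (x, y) outside, wall and floor 3 mm, rim 12 mm above the bench; origin: centre of its underside, its long side along x, pointing roughly away from the robot
- screw_bowl: small steel dish 64 mm wide and 22 mm tall with a few screws in it, a bystander; origin: centre of its underside
- tape_roll: yellow roll of tape lying flat, 84 mm wide, 19 mm tall, a bystander; origin: centre of its underside
- screwdriver: screwdriver 180 mm long lying on the bench, a bystander; origin: on the bench below it, near its middle
- driver: cordless driver lying on its side at the far left, about 170 x 170 mm and 54 mm high, a bystander; origin: on the bench under the motor barrel
- coffee_mug: white mug, 80 mm wide and 92 mm tall, at the far side, a bystander; origin: centre of its underside
- multimeter: black multimeter lying flat, 180 x 85 x 38 mm, far right, a bystander; origin: centre of its underside
Mind the look-alikes: they are no part of the job. Leave any green look-alike of the charger1 alone.

How it is judged:
At the end, for the whole second after the job is handed in: Every bottle stands at rest on the tray floor (tilt under 0.1 rad, within 18 mm of the tray's long centre line and 115 mm of its middle, faces within 12 degrees of its sides); every charger is inside charger_bin and every fan inside fan_bin, undersides below the rim (angle between each of bottle1, bottle2, bottle3's own z axis and vertical below 0.1 rad and y of bottle1 in the frame of tray between -0.018 and 0.018 m and x of bottle1 in the frame of tray between -0.115 and 0.115 m and z of bottle1 in the frame of tray between 0.04 and 0.052 m and (angle between the x axis of bottle1 and the x axis of tray, either way round below 0.21 rad or angle between the x axis of bottle1 and the y axis of tray, either way round below 0.21 rad) and linear speed of each of bottle1, bottle2, bottle3 below 0.02 m/s and y of bottle2 in the frame of tray between -0.018 and 0.018 m and x of bottle2 in the frame of tray between -0.115 and 0.115 m and z of bottle2 in the frame of tray between 0.04 and 0.052 m and (angle between the x axis of bottle2 and the x axis of tray, either way round below 0.21 rad or angle between the x axis of bottle2 and the y axis of tray, either way round below 0.21 rad) and y of bottle3 in the frame of tray between -0.018 and 0.018 m and x of bottle3 in the frame of tray between -0.115 and 0.115 m and z of bottle3 in the frame of tray between 0.04 and 0.052 m and (angle between the x axis of bottle3 and the x axis of tray, either way round below 0.21 rad or angle between the x axis of bottle3 and the y axis of tray, either way round below 0.21 rad) and x of charger1 in the frame of charger_bin between -0.06 and 0.06 m and y of charger1 in the frame of charger_bin between -0.105 and 0.105 m and z of charger1 in the frame of charger_bin between 0 and 0.058 m and x of charger2 in the frame of charger_bin between -0.06 and 0.06 m and y of charger2 in the frame of charger_bin between -0.105 and 0.105 m and z of charger2 in the frame of charger_bin between 0 and 0.058 m and x of charger3 in the frame of charger_bin between -0.06 and 0.06 m and y of charger3 in the frame of charger_bin between -0.105 and 0.105 m and z of charger3 in the frame of charger_bin between 0 and 0.058 m and x of fan1 in the frame of fan_bin between -0.06 and 0.06 m and y of fan1 in the frame of fan_bin between -0.105 and 0.105 m and z of fan1 in the frame of fan_bin between 0 and 0.058 m and x of fan2 in the frame of fan_bin between -0.06 and 0.06 m and y of fan2 in the frame of fan_bin between -0.105 and 0.105 m and z of fan2 in the frame of fan_bin between 0 and 0.058 m); the robot touches nothing.
It fails at once if a bystander (dish, tape, screwdriver, driver, mug, multimeter) is shifted by more than 4 cm (distance of any of screw_bowl, tape_roll, screwdriver, driver, coffee_mug, multimeter from where it was at the start of the episode above 0.04 m).
Of bottle1, bottle2, bottle3 only 2 to 3 are there at a start; the rules pass over those that are not, and their reading is None.
Of charger1, charger2, charger3, fan1, fan2 only 4 to 5 are there at a start; the rules pass over those that are not, and their reading is None.
At some moment in a run one of charger1, charger2, charger3, fan1, fan2 may be knocked a few centimetres aside while the robot is not near it.
Once in a run the grip may slacken for a moment while it holds something.
It also fails if it takes over 210 s, if anything falls off the work surface, if the arm or the gripper's body presses on something with over 40 N, if the wrist force passes 120 N, or if a joint passes its speed limit or range.

ROBOT

A 6-joint arm with a two-finger parallel gripper is mounted at the origin on the work surface. World frame = base frame: x ahead of the robot, y to its left, z up, the work surface at z = 0. Lengths are in m, angles in rad, forces in N, time in s.
With the tool pointing down it reaches from about 0.275 to 0.725 m from the base axis. Payload 15.9 kg.
Tool frame: the origin (TCP) lies on the front face of the gripper's body, between the roots of the fingers; the fingertips stand 73 mm ahead of it and the grasp point (between the pads) lies 54 mm ahead of it; z points along the fingers, y is the direction in which the jaws open and shut (so a half turn about z gives the same grasp; the last joint's range is limited). The gripper opens to 85 mm and grips with 20 to 120 N. Pads are 22 mm wide; open, the fingers measure 114 mm over their backs; the gripper's body (76 mm by 85 mm) begins 54 mm behind the grasp point. The pads swing forward as they close: fully open they stand 13 mm farther back than shut.
Start: joints at [-1.263, 0.213, -0.034, 1.323, 0, 1.571], TCP at [0.151, -0.476, 0.304] pointing down, gripper open.
Joint ranges: [-2.98, 2.98], [-0.74, 1.72], [-1.14, 1.35], [-2.1, 2.04], [-1.57, 1.44], [-3.14, 3.14]. Speed limits (rad/s): [1.89, 1.89, 2.39, 2.57, 3.14, 3.14].

INTERFACE

Orientations are given as [roll, pitch, yaw] about the fixed x, y, z axes, in that order (R = Rz(yaw) Ry(pitch) Rx(roll)).
In Python, from rig import robot gives the robot as it stands. The module is installed in compiled form; this text tells all that it offers.
- The arm moves only by the tool servo_tool, never from a script. Its argument "series" is a list of rows, each a list of 7 numbers: the shift along the tool's x, y, z in cm, then the turn, a rotation vector about the tool's x, y, z in degrees, then the closure, from 0 (fully open) to 1 (shut). In form: [[x, y, z, ax, ay, az, fingers], ...]. A call has 1 to 10 rows; each row shifts and turns the pose as measured when the row begins, along the tool's axes as they then stand; what a row does not reach is not made up. A row lasts 1/12 s, in which the tool goes at most 41.7 mm and 7.16 degrees, less where a joint would pass 70% of its speed; a pose out of reach is approached as far as the arm can. A call is refused whole if a number of a shift passes 4.17 or a number of a turn 7.16, either way. A call with a gripper value outside its range is refused whole. The fingers move at their own pace and stop on an object; "grip_force" is the grip in N (left out, the last holds). Time passes only in rows, so rows that do not move let the fingers close. It gives the time, the measured TCP pose, the force and the opening at its end, in the units of the state.
- robot.sense(): the state, without advancing time (a new reading comes with each control period).
- robot.capture(name): name is "scene" or "top"; returns a dict with "pixels" (400x640x3 uint8, red, green, blue), "depth" (400x640 float32, m along the optical axis (not along the pixel's ray), 0 where there is no reading), "fx", "fy", "cx", "cy" (pixels), "k1" (the pictures are not rectified: a ray, as slopes to the right and down, at radius r is drawn at 1 + k1 r^2 times it, then the intrinsics apply), "position" and "orientation" of the camera in the world. Camera axes: x right, y down, z forward; pixel columns grow to the right and rows downward; lengths in m; the calibration is good to about 2 mm. A picture is of the moment at which its call begins.
- robot.finish_job(): hands the job in, once; it reports no verdict.
Trained networks look in the newest picture that a camera, given by its name, has taken for a name from the list of things; names that differ only in an ending like _2 or _b are one class to them, and where a whole thing is asked for, a point or a joint stands for the part that bears it (a point fixed in the world has none). Each returns a list of dicts, best first, with "score" (0 to 1); they miss things now and then, are a little off and sometimes report something else, mostly with a low value. They report only what shows in the picture. A call takes as long as a camera call. They do not tell look-alikes from the thing itself.
- robot.look_for(camera, label): "bbox" ([left, top, right, bottom] in pixels, round what is visible of it).
- robot.tip_of(camera, label): "at" ([column, row] in pixels: a listed point, or the origin of a listed thing).
The state is a dict: "time": time; "joint_positions": joint angles; "joint_vel": joint speeds; "tau": joint torques, N m; "ee_pos": TCP position; "tcp_rot": TCP orientation; "wrist_force": force on the tool from outside, world axes, zero at the start; "wrist_torque": the same for the moment, N m; "width": finger opening in m.
Only numpy, scipy, OpenCV 4.12 (cv2) and the standard library are available. Lean on these libraries where they do the work, as an engineer would, in place of code of your own. Each camera call takes 0.05 s, during which the arm holds its last target.

## Working session

There is one attempt and no reset: what is moved stays moved. The work goes in short steps, Python scripts to look and compute and a tool call to move; the robot and the scene stay as the last step left them, time stands still between calls to the robot, and variables do not carry over. Pictures are saved under pics/ and viewed, and the job is handed in when it is done.

Besides the shell and the picture viewer there is one more tool, called after "Emit:" as name([rows], argument=value, ...), one row to a line, values as JSON. servo_tool: Moves the arm, as the interface text tells. Its arguments: {"type":"object","properties":{"series":{"type":"array","items":{"type":"array","items":{"type":"number"}}},"grip_force":{"type":"number"}},"required":["series"]}

```bash
mkdir -p pics; cat > h.py <<'E'
import numpy as np, cv2, pickle
from scipy.spatial.transform import Rotation as R
from rig import robot
def cap(n):
    c=robot.capture(n); pickle.dump(c,open(f'{n}.pkl','wb')); return c
def load(n): return pickle.load(open(f'{n}.pkl','rb'))
def camR(c):
    o=np.array(c['orientation'],float)
    if o.shape==(3,3): return o
    if o.size==4: return R.from_quat(o).as_matrix()
    return R.from_euler('xyz',o).as_matrix()
def rays(c,u,v):
    xd=(np.asarray(u,float)-c['cx'])/c['fx']; yd=(np.asarray(v,float)-c['cy'])/c['fy']
    x,y=xd.copy(),yd.copy()
    for _ in range(20):
        s=1+c['k1']*(x*x+y*y); x,y=xd/s,yd/s
    return np.stack([x,y,np.ones_like(x)],-1)
def cloud(c):
    v,u=np.mgrid[0:400,0:640]
    r=rays(c,u,v)*c['depth'][...,None]
    return r@camR(c).T+np.array(c['position'])
def atz(c,u,v,z):
    d=rays(c,u,v)@camR(c).T; p=np.array(c['position']); t=(z-p[2])/d[...,2]
    return p+d*t[...,None]
def save(n,img): cv2.imwrite(f'pics/{n}.png',cv2.cvtColor(img,cv2.COLOR_RGB2BGR))
def topo(c,res=0.0015,x0=0.1,x1=0.85,y0=-0.6,y1=0.6): pass
E
python3 - <<'E'
from h import *
s=robot.sense(); print(s)
for n in('scene','top'):
    c=cap(n); save(n+'0',c['pixels']); print({k:c[k] for k in c if k not in('pixels','depth')})
E
```

```text
{'time': 0.0, 'joint_positions': array([-1.26301406e+00,  2.13382940e-01, -3.51037254e-02,  1.32353017e+00,
       -2.34788771e-05,  1.57081183e+00]), 'joint_vel': array([ 3.81590241e-04, -2.00763768e-04,  4.51707971e-04, -3.34777761e-04,
        7.51270925e-05,  4.69759028e-04]), 'tau': array([-2.38322194e-03, -6.86160278e+01,  4.87124598e+01,  1.69386651e-02,
       -2.19178078e-04, -4.64696245e-05]), 'ee_pos': array([ 0.15138002, -0.47623042,  0.30338504]), 'tcp_rot': array([-3.14037214e+00,  2.34977807e-05,  3.07766794e-01]), 'wrist_force': array([-0.49173361, -0.08131766, -0.79929741]), 'wrist_torque': array([-0.07790769, -0.04498271, -0.05135021]), 'width': 0.08575600412947436}
{'fx': 493.15085583916334, 'fy': 493.15085583916334, 'cx': 322.51995330946363, 'cy': 203.23838669628705, 'k1': -0.0811151898529788, 'position': array([ 1.21981165, -1.2012596 ,  1.00914809]), 'orientation': array([-2.14875512, -0.02232578,  0.52569979])}
{'fx': 446.4562850173279, 'fy': 446.4562850173279, 'cx': 316.03266165483126, 'cy': 204.2396127620945, 'k1': -0.03308396727074892, 'position': array([0.40376941, 0.08964546, 1.33978841]), 'orientation': array([-3.08050069,  0.00718692, -1.59390698])}
```

View pics/top0.png

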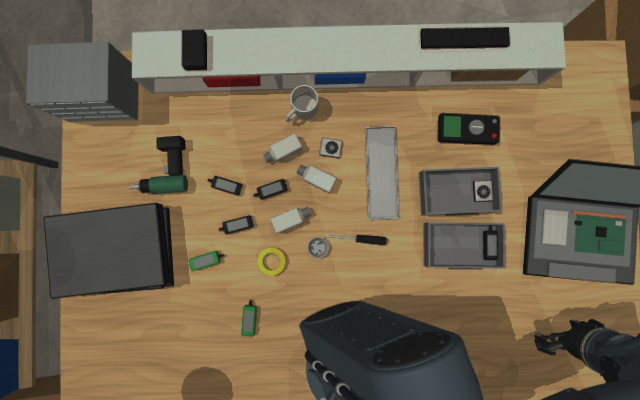

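View pics/scene0.png

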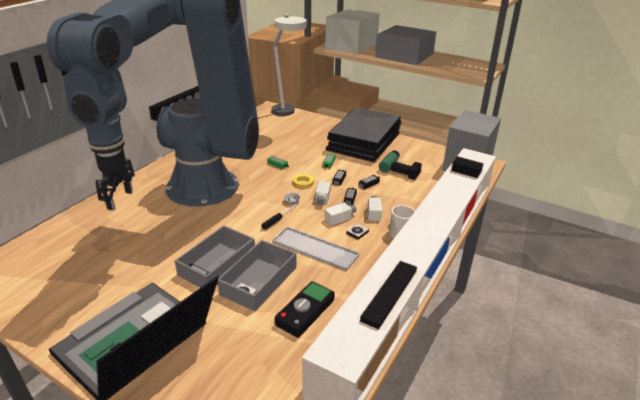

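The top view shows three bottles at (284,149), (318,178) and (291,220). There are three black chargers at (226,185), (271,188) and (237,224), and two green look-alikes at (205,261) and (250,318). One fan is at (331,148), the fan bin at (460,190), the charger bin at (463,245) and the tray at (382,173).

```bash
python3 - <<'E'
from h import *
c=load('top')
P=cloud(c)
im=c['pixels'].copy()
save('crop0',cv2.resize(im[90:280,170:520],None,fx=2.28,fy=2.28,interpolation=cv2.INTER_CUBIC))
def at(u,v): return P[v,u].round(3)
for n,(u,v) in dict(table=(350,290),b1=(284,149),b2=(318,178),b3=(291,220),c1=(226,185),c2=(271,188),c3=(237,224),fan=(331,148),tray=(382,173),fb=(450,195),cb=(450,245),bench2=(200,300),mug=(303,103),tape=(260,262)).items(): print(n,at(u,v))
for l in ['bottle1','charger1','fan1','tray','fan_bin','charger_bin','screw_bowl','driver']:
    print(l,[(np.round(d['score'],2),np.round(d['at'])) for d in robot.tip_of('top',l)])
E
```

```text
table [ 0.228  0.002 -0.004]
b1 [0.647 0.187 0.047]
b2 [0.559 0.09  0.049]
b3 [0.439 0.17  0.049]
c1 [0.548 0.362 0.028]
c2 [0.535 0.229 0.027]
c3 [0.432 0.332 0.025]
fan [0.652 0.049 0.017]
tray [ 0.576 -0.104  0.001]
fb [ 0.504 -0.307 -0.001]
cb [ 0.355 -0.298  0.009]
bench2 [ 0.207  0.451 -0.003]
mug [0.794 0.13  0.008]
tape [0.318 0.267 0.011]
bottle1 [(np.float64(0.89), array([288., 218.])), (np.float64(0.59), array([287., 148.]))]
charger1 [(np.float64(0.74), array([227., 184.])), (np.float64(0.69), array([248., 319.])), (np.float64(0.67), array([275., 189.])), (np.float64(0.57), array([242., 224.])), (np.float64(0.57), array([205., 259.]))]
fan1 [(np.float64(0.72), array([331., 150.])), (np.float64(0.51), array([272., 262.]))]
tray [(np.float64(0.57), array([382., 174.])), (np.float64(0.19), array([170., 183.]))]
fan_bin [(np.float64(0.83), array([461., 194.]))]
charger_bin [(np.float64(0.7), array([458., 242.])), (np.float64(0.65), array([329., 148.])), (np.float64(0.37), array([381., 176.]))]
screw_bowl [(np.float64(0.59), array([317., 245.])), (np.float64(0.58), array([272., 189.]))]
driver [(np.float64(0.9), array([169., 184.]))]
```

View pics/crop0.png

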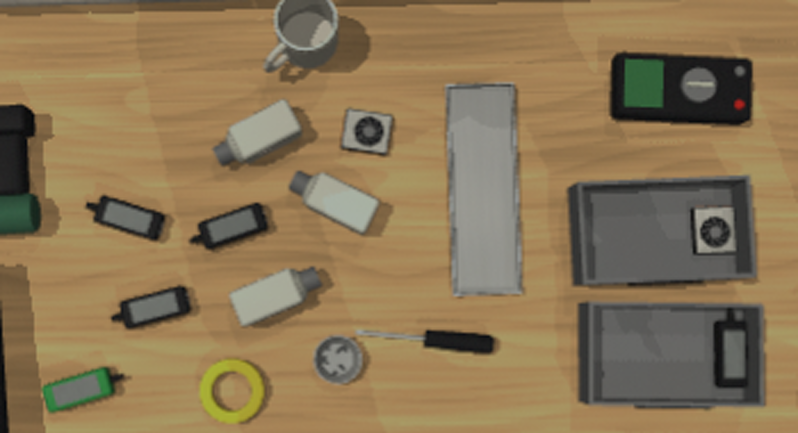

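```bash
cat >> h.py <<'E'
def seg(P,seed,zlo,zhi):
    m=((P[...,2]>zlo)&(P[...,2]<zhi)).astype(np.uint8)
    n,lab=cv2.connectedComponents(m,connectivity=4)
    u,v=seed; w=lab[v-3:v+4,u-3:u+4]; l=np.bincount(w[w>0]).argmax()
    return lab==l
def rect(pts):
    (cx,cy),(w,h),a=cv2.minAreaRect((pts[:,:2]*1000).astype(np.float32))
    if w<h: w,h,a=h,w,a+90
    a=(a+90)%180-90
    return np.round([cx,cy,w,h,a],1)
E
python3 - <<'E'
from h import *
c=load('top'); P=cloud(c)
# bench plane
b=P[(abs(P[...,2])<0.02)&(P[...,0]>0.2)&(P[...,0]<0.7)&(abs(P[...,1])<0.5)]
A=np.c_[b[:,:2],np.ones(len(b))]; k=np.ones(len(b),bool)
for _ in range(5):
    s=np.linalg.lstsq(A[k],b[k,2],rcond=None)[0]; r=b[:,2]-A@s; k=abs(r)<0.005
print('plane',s,r[k].std())
P[...,2]-=P[...,:2]@s[:2]+s[2]
np.save('P.npy',P)
for n,(u,v),zl,zh in [('b1',(284,149),.032,.06),('b2',(318,178),.032,.06),('b3',(291,220),.032,.06),('c1',(226,185),.015,.035),('c2',(271,188),.015,.035),('c3',(237,224),.015,.035),('fan',(331,148),.007,.02),('b1s',(284,149),.01,.07),('b2s',(318,178),.01,.07),('b3s',(291,220),.01,.07),('bowl',(318,240),.008,.04),('mug',(303,98),.07,.11),('tape',(260,262),.008,.03),('drv',(165,184),.02,.07)]:
    try:
        m=seg(P,(u,v),zl,zh); p=P[m]; print(n,m.sum(),rect(p),np.median(p,0).round(4))
    except Exception as e: print(n,'err',e)
for nm,pts in dict(tray=[(366,128),(396,127),(399,219),(370,220)],).items():
    u,v=np.array(pts).T; print(nm,atz(c,u,v,.012).round(3))
for nm,pts in dict(fb=[(419,171),(498,168),(501,213),(421,215)],cb=[(424,224),(503,224),(505,266),(424,268)]).items():
    u,v=np.array(pts).T; print(nm,atz(c,u,v,.06).round(3))
E
```

```text
plane [ 0.00169643 -0.00201946 -0.00068933] 0.0023968063927079994
b1 578 [648.9 194.  114.9  49.5 -64.3] [0.6502 0.1871 0.0462]
b2 570 [564.8  96.1 113.1  48.4  61.8] [0.5613 0.0898 0.0464]
b3 579 [444.3 170.4 114.9  48.5 -68.2] [0.4425 0.1762 0.0466]
c1 388 [549.2 368.4 100.5  38.1  71.4] [0.5473 0.363  0.0253]
c2 395 [531.3 233.4 101.5  38.5 -72.6] [0.5324 0.227  0.0254]
c3 399 [428.1 337.3 104.1  38.  -76.3] [0.4288 0.3309 0.0257]
fan 368 [655.2  49.3  62.2  54.8  79.9] [0.6548 0.0491 0.0134]
b1s 635 [648.9 194.  114.9  49.5 -64.3] [0.648  0.1873 0.0459]
b2s 611 [564.9  96.3 115.1  48.5  61.6] [0.5609 0.0902 0.0461]
b3s 602 [444.2 170.3 114.9  48.5 -68.4] [0.4427 0.1737 0.0464]
bowl 190 [357.   94.3  60.3  60.2  43.6] [0.3556 0.0973 0.0169]
mug err attempt to get argmax of an empty sequence
tape 401 [318.7 232.4  80.4  79.6  88.5] [0.3196 0.2316 0.0185]
drv 1603 [611.1 569.6 173.1 167.9 -87.6] [0.5774 0.5259 0.0447]
tray [[ 0.712 -0.059  0.012]
 [ 0.713 -0.149  0.012]
 [ 0.435 -0.148  0.012]
 [ 0.434 -0.062  0.012]]
fb [[ 0.571 -0.202  0.06 ]
 [ 0.575 -0.432  0.06 ]
 [ 0.444 -0.434  0.06 ]
 [ 0.444 -0.203  0.06 ]]
cb [[ 0.418 -0.211  0.06 ]
 [ 0.413 -0.439  0.06 ]
 [ 0.293 -0.439  0.06 ]
 [ 0.293 -0.206  0.06 ]]
```

```bash
cat >> h.py <<'E'
def tgt_down(psi): # tool down, tool x at angle psi (deg)
    p=np.deg2rad(psi); x=np.array([np.cos(p),np.sin(p),0]); z=np.array([0,0,-1.]); return np.c_[x,np.cross(z,x),z]
def tgt_pick(cang,al):
    p=np.deg2rad(cang); a=np.deg2rad(al); c=np.array([np.cos(p),np.sin(p),0]); up=np.array([0,0,1.])
    z=-c*np.sin(a)-up*np.cos(a); y=np.cross(-up,c); return np.c_[np.cross(y,z),y,z]
def tgt_place(yaw,al):
    p=np.deg2rad(yaw); a=np.deg2rad(al); X=np.array([np.cos(p),np.sin(p),0]); up=np.array([0,0,1.])
    z=-up*np.sin(a)+X*np.cos(a); y=np.cross(X,up); return np.c_[np.cross(y,z),y,z]
def plan(wps,fing,dp=35,dr=6.5,start=None,gain=1.0):
    """wps: list of (pos,R[,dp,dr]); prints rows in batches of 10"""
    s=robot.sense(); p=np.array(s['ee_pos']); M=R.from_euler('xyz',s['tcp_rot']).as_matrix()
    rows=[]
    for w in wps:
        q,T=np.array(w[0],float),w[1]; d,r=(w[2],w[3]) if len(w)>2 else (dp,dr)
        rv=R.from_matrix(M.T@T).as_rotvec(); 
        n=max(1,int(np.ceil(np.linalg.norm(q-p)*1000/d)),int(np.ceil(np.degrees(np.linalg.norm(rv))/r)))
        p0,M0=p.copy(),M.copy()
        for i in range(n):
            pg=p0+(q-p0)*(i+1)/n; Mg=M0@R.from_rotvec(rv*(i+1)/n).as_matrix()
            sh=np.round(M.T@(pg-p)*100,2); tv=np.round(np.degrees(R.from_matrix(M.T@Mg).as_rotvec()),1)
            rows.append([*sh,*tv,fing])
            p=p+M@sh/100; M=M@R.from_rotvec(np.radians(tv)).as_matrix()
    for i in range(0,len(rows),10):
        print('['+','.join('['+','.join(f'{x:g}' for x in (np.array(r)+0.0))+']' for r in rows[i:i+10])+']')
def st():
    s=robot.sense(); print('t',round(s['time'],2),'p',np.round(s['ee_pos'],4),'rot',np.degrees(s['tcp_rot']).round(1),'F',np.round(s['wrist_force'],1),'w',round(s['width'],4),'j',np.round(s['joint_positions'],2))
E
python3 - <<'E'
from h import *
c=load('top'); P=np.load('P.npy')
for n,(x0,x1,y0,y1,zl,zh) in dict(fb=(.43,.60,-.46,-.18,.05,.07),cb=(.27,.43,-.46,-.18,.05,.07),tray=(.4,.75,-.17,-.04,.007,.02)).items():
    m=(P[...,0]>x0)&(P[...,0]<x1)&(P[...,1]>y0)&(P[...,1]<y1)&(P[...,2]>zl)&(P[...,2]<zh)
    p=P[m]; print(n,m.sum(),rect(p),p.min(0).round(3),p.max(0).round(3))
# tray edge refine by rectified color
X,Y=np.meshgrid(np.arange(.42,.73,.001),np.arange(-.17,-.03,.001),indexing='ij')
Mr=camR(c)
def proj(p):
    q=(p-np.array(c['position']))@Mr; x=q[...,0]/q[...,2]; y=q[...,1]/q[...,2]; s=1+c['k1']*(x*x+y*y)
    return c['cx']+c['fx']*x*s, c['cy']+c['fy']*y*s
u,v=proj(np.stack([X,Y,0*X+.012],-1))
o=cv2.remap(c['pixels'],u.astype(np.float32),v.astype(np.float32),cv2.INTER_CUBIC)
sat=o.max(-1).astype(int)-o.min(-1); k=(sat<40).astype(np.uint8)
n,l,stt,ce=cv2.connectedComponentsWithStats(k); i=1+stt[1:,4].argmax(); pts=np.argwhere(l==i)
print('tray colour',rect(np.c_[X[l==i],Y[l==i]]))
o=cv2.rotate(o,cv2.ROTATE_180); save('trayrect',cv2.resize(o,None,fx=1.8,fy=1.8))
s=robot.sense()
plan([((.655,.049,.2),tgt_down(79.9))],0)
E
```

```text
fb 505 [ 510.8 -324.2  222.1  134.8  -89.1] [ 0.443 -0.436  0.05 ] [ 0.579 -0.213  0.067]
cb 537 [ 353.8 -329.1  223.3  129.2   88.6] [ 0.288 -0.441  0.05 ] [ 0.421 -0.216  0.066]
tray 355 [ 5.613e+02 -1.085e+02  3.121e+02  1.072e+02  3.000e-01] [ 0.405 -0.162  0.007] [ 0.717 -0.054  0.019]
tray colour [ 576.5 -101.5  281.    93.     0. ]
[[2.9,-1.58,0.47,0,0,-2.8,0],[2.98,-1.44,0.47,0,0,-2.9,0],[3.05,-1.29,0.48,0,0,-2.8,0],[3.11,-1.13,0.47,0,0,-2.8,0],[3.16,-0.99,0.47,0,0,-2.9,0],[3.2,-0.82,0.47,0,0,-2.8,0],[3.24,-0.66,0.48,0,0,-2.8,0],[3.27,-0.51,0.47,0,0,-2.8,0],[3.29,-0.34,0.47,0,0,-2.9,0],[3.3,-0.18,0.47,0,0,-2.8,0]]
[[3.31,-0.02,0.48,0,0,-2.8,0],[3.31,0.15,0.47,0,0,-2.9,0],[3.29,0.31,0.47,0,0,-2.8,0],[3.28,0.47,0.47,0,0,-2.8,0],[3.24,0.63,0.47,0,0,-2.9,0],[3.21,0.8,0.48,0,0,-2.8,0],[3.17,0.95,0.47,0,0,-2.8,0],[3.12,1.11,0.47,0,0,-2.8,0],[3.06,1.25,0.47,0,0,-2.9,0],[2.99,1.41,0.48,0,0,-2.8,0]]
[[2.92,1.56,0.47,0,0,-2.8,0],[2.84,1.69,0.47,0,0,-2.9,0]]
```

View pics/trayrect.png

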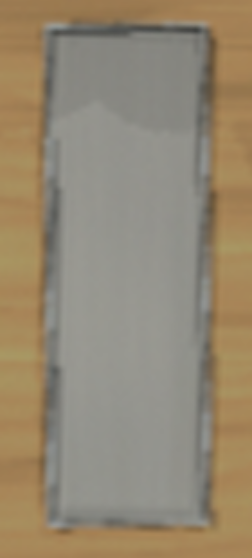

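Emit:
servo_tool([
  [2.9, -1.58, 0.47, 0, 0, -2.8, 0],
  [2.98, -1.44, 0.47, 0, 0, -2.9, 0],
  [3.05, -1.29, 0.48, 0, 0, -2.8, 0],
  [3.11, -1.13, 0.47, 0, 0, -2.8, 0],
  [3.16, -0.99, 0.47, 0, 0, -2.9, 0],
  [3.2, -0.82, 0.47, 0, 0, -2.8, 0],
  [3.24, -0.66, 0.48, 0, 0, -2.8, 0],
  [3.27, -0.51, 0.47, 0, 0, -2.8, 0],
  [3.29, -0.34, 0.47, 0, 0, -2.9, 0],
  [3.3, -0.18, 0.47, 0, 0, -2.8, 0],
], grip_force=50)

```text
time: 1.33
ee_pos: [0.3843, -0.2302, 0.2552]
tcp_rot: [3.137, 0.002, 0.813]
wrist_force: [-0.2, -1.0, 0.4]
width: 0.0853
```

```bash
python3 - <<'E'
from h import *
st(); plan([((.655,.049,.2),tgt_down(79.9))],0)
E
```

```text
t 1.33 p [ 0.3843 -0.2302  0.2552] rot [1.798e+02 1.000e-01 4.660e+01] F [-0.2 -1.   0.4] w 0.0853 j [-0.54  0.12 -0.27  1.18 -0.    1.79]
[[3.24,0.04,0.45,0,0,-2.8,0],[3.24,0.19,0.46,0,0,-2.8,0],[3.22,0.35,0.45,0,0,-2.7,0],[3.2,0.51,0.46,0.1,0.1,-2.8,0],[3.18,0.66,0.46,0,0,-2.8,0],[3.13,0.81,0.45,0,0,-2.8,0],[3.1,0.97,0.46,0,0,-2.7,0],[3.04,1.11,0.46,0,0,-2.8,0],[2.99,1.26,0.46,0,0,-2.8,0],[2.92,1.41,0.46,0.1,0,-2.8,0]]
[[2.85,1.54,0.46,0,0.1,-2.8,0],[2.77,1.69,0.46,0,0,-2.7,0]]
```

Emit:
servo_tool([
  [3.24, 0.04, 0.45, 0, 0, -2.8, 0],
  [3.24, 0.19, 0.46, 0, 0, -2.8, 0],
  [3.22, 0.35, 0.45, 0, 0, -2.7, 0],
  [3.2, 0.51, 0.46, 0.1, 0.1, -2.8, 0],
  [3.18, 0.66, 0.46, 0, 0, -2.8, 0],
  [3.13, 0.81, 0.45, 0, 0, -2.8, 0],
  [3.1, 0.97, 0.46, 0, 0, -2.7, 0],
  [3.04, 1.11, 0.46, 0, 0, -2.8, 0],
  [2.99, 1.26, 0.46, 0, 0, -2.8, 0],
  [2.92, 1.41, 0.46, 0.1, 0, -2.8, 0],
])

```text
time: 2.17
ee_pos: [0.6167, 0.0208, 0.2077]
tcp_rot: [3.139, 0.002, 1.325]
wrist_force: [-0.4, -0.1, 0.6]
width: 0.0853
```

```bash
python3 - <<'E'
from h import *
st(); c=cap('top'); save('top1',c['pixels'])
plan([((.655,.049,.16),tgt_down(79.9)),((.655,.049,.078),tgt_down(79.9),20,6)],0)
E
```

```text
t 2.17 p [0.6167 0.0208 0.2077] rot [1.798e+02 1.000e-01 7.590e+01] F [-0.4 -0.1  0.6] w 0.0853 j [ 0.03  0.48  0.11  1.19 -0.    1.85]
[[1.6,1.44,2.3,0.1,0,-1.8,0],[1.55,1.5,2.31,0,0,-1.8,0],[0,0,1.64,0,0,0,0],[0,0,1.64,0,0,0,0],[0,0,1.64,0,0,0,0],[0,0,1.64,0,0,0,0],[0.01,0,1.64,0,0,0,0]]
```

View pics/top1.png

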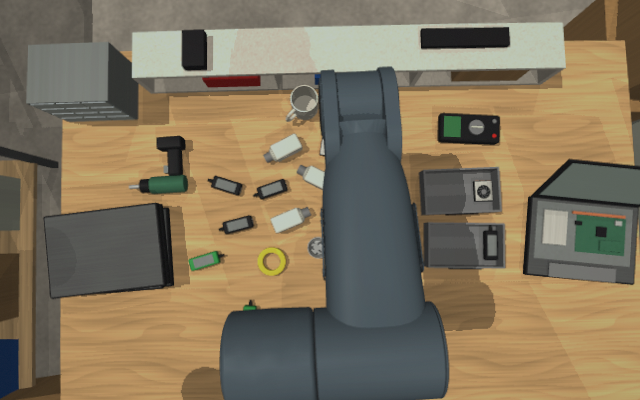

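The arm hides the fan except for its edge at (324,146). Everything else is where it was, so I'm going down onto the fan.

Emit:
servo_tool([
  [1.6, 1.44, 2.3, 0.1, 0, -1.8, 0],
  [1.55, 1.5, 2.31, 0, 0, -1.8, 0],
  [0, 0, 1.64, 0, 0, 0, 0],
  [0, 0, 1.64, 0, 0, 0, 0],
  [0, 0, 1.64, 0, 0, 0, 0],
  [0, 0, 1.64, 0, 0, 0, 0],
  [0.01, 0, 1.64, 0, 0, 0, 0],
  [0, 0, 0, 0, 0, 0, 0],
])

```text
time: 2.88
ee_pos: [0.6591, 0.0548, 0.0704]
tcp_rot: [3.141, -0.0, 1.404]
wrist_force: [-0.7, -0.3, 0.1]
width: 0.0857
```

```bash
python3 - <<'E'
from h import *
st(); c=cap('scene'); save('s1',cv2.resize(c['pixels'][130:280,250:470],None,fx=3.5,fy=3.5))
E
```

```text
t 2.88 p [0.6591 0.0548 0.0704] rot [180.   -0.   80.5] F [-0.7 -0.3  0.1] w 0.0857 j [ 0.08  0.67  0.06  0.96 -0.    1.82]
```

View pics/s1.png

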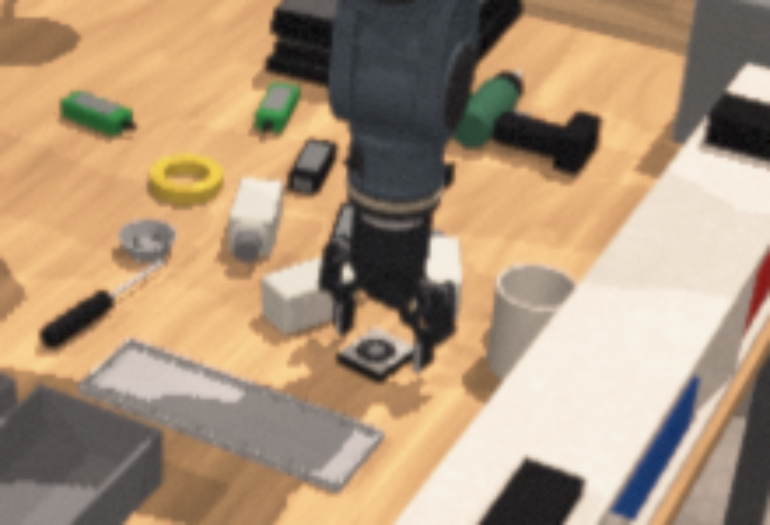

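```bash
python3 - <<'E'
from h import *
plan([((.655,.0495,.072),tgt_down(79.9),20,6)],0)
E
```

```text
[[-0.6,-0.37,0.01,0.1,0,0.6,0]]
```

Emit:
servo_tool([
  [-0.5, -0.37, 0.0, 0, 0, 0.6, 0],
  [0, 0, 0, 0, 0, 0, 0.2],
  [0, 0, 0, 0, 0, 0, 0.5],
  [0, 0, 0, 0, 0, 0, 0.8],
  [0, 0, 0, 0, 0, 0, 0.8],
  [0, 0, 0, 0, 0, 0, 0.8],
  [0, 0, 0, 0, 0, 0, 0.8],
])

```text
time: 3.52
ee_pos: [0.6572, 0.0497, 0.0786]
tcp_rot: [3.132, -0.002, 1.392]
wrist_force: [-0.0, 0.3, -1.0]
width: 0.0523
```

```bash
python3 - <<'E'
from h import *
st()
E
```

```text
t 3.52 p [0.6572 0.0497 0.0786] rot [ 1.795e+02 -1.000e-01  7.980e+01] F [-0.   0.3 -1. ] w 0.0523 j [ 0.08  0.65  0.05  0.96 -0.    1.83]
```

Emit:
servo_tool([
  [0, 0, 0, 0, 0, 0, 1],
  [0, 0, -1, 0, 0, 0, 1],
  [0, 0, -2, 0, 0, 0, 1],
  [0, 0, -3, 0, 0, 0, 1],
  [0, 0, -3, 0, 0, 0, 1],
  [0, 0, -1, 0, 0, 0, 1],
  [0, 0, 0, 0, 0, 0, 1],
])

```text
time: 4.1
ee_pos: [0.6549, 0.0498, 0.1848]
tcp_rot: [3.135, -0.002, 1.392]
wrist_force: [0.2, -1.0, -0.6]
width: 0.0519
```

```bash
python3 - <<'E'
from h import *
st(); c=cap('scene'); save('s2',cv2.resize(c['pixels'][130:280,250:470],None,fx=3.5,fy=3.5))
plan([((.511,-.285,.2),tgt_down(0),30,6.5)],1)
E
```

```text
t 4.1 p [0.6549 0.0498 0.1848] rot [ 1.796e+02 -1.000e-01  7.980e+01] F [ 0.2 -1.  -0.6] w 0.0519 j [ 0.08  0.58  0.2   1.18 -0.    1.83]
[[-2.73,-0.63,-0.13,0,0,6.1,1],[-2.78,-0.34,-0.13,0,-0.1,6.2,1],[-2.81,-0.03,-0.13,0.1,0,6.1,1],[-2.79,0.26,-0.13,0,0,6.1,1],[-2.74,0.55,-0.12,0,0,6.2,1],[-2.67,0.86,-0.13,0,-0.1,6.1,1],[-2.57,1.13,-0.12,0,0,6.2,1],[-2.43,1.4,-0.12,0.1,0,6.1,1],[-2.27,1.65,-0.13,0,0,6.1,1],[-2.07,1.88,-0.12,0,-0.1,6.2,1]]
[[-1.87,2.09,-0.13,0,0,6.1,1],[-1.63,2.28,-0.12,0,0,6.1,1],[-1.37,2.44,-0.12,0.1,-0.1,6.2,1]]
```

View pics/s2.png

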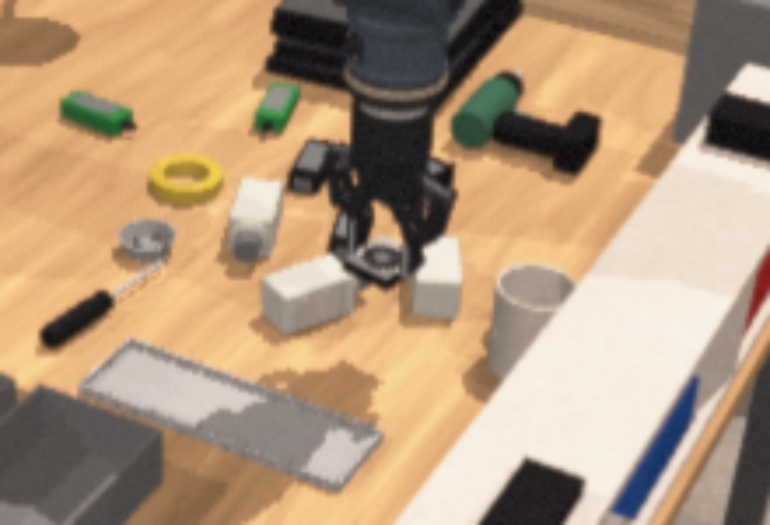

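The fan is held at about (383,255) in the crop, so I'm carrying it to the fan bin.

Emit:
servo_tool([
  [-2.73, -0.63, -0.13, 0, 0, 6.1, 1],
  [-2.78, -0.34, -0.13, 0, -0.1, 6.2, 1],
  [-2.81, -0.03, -0.13, 0.1, 0, 6.1, 1],
  [-2.79, 0.26, -0.13, 0, 0, 6.1, 1],
  [-2.74, 0.55, -0.12, 0, 0, 6.2, 1],
  [-2.67, 0.86, -0.13, 0, -0.1, 6.1, 1],
  [-2.57, 1.13, -0.12, 0, 0, 6.2, 1],
  [-2.43, 1.4, -0.12, 0.1, 0, 6.1, 1],
  [-2.27, 1.65, -0.13, 0, 0, 6.1, 1],
  [-2.07, 1.88, -0.12, 0, -0.1, 6.2, 1],
])

```text
time: 4.98
ee_pos: [0.5329, -0.2103, 0.1861]
tcp_rot: [-3.136, 0.01, 0.283]
wrist_force: [1.1, 0.0, -1.3]
width: 0.0521
```

Emit:
servo_tool([
  [-1.87, 2.09, -0.13, 0, 0, 6.1, 1],
  [-1.63, 2.28, -0.12, 0, 0, 6.1, 1],
  [-0.8, 1.44, -0.12, 0.1, -0.1, 6.2, 1],
  [0, 0, 0, 0, 0, 0, 1],
  [0, 0, 0, 0, 0, 0, 1],
])

```text
time: 5.4
ee_pos: [0.4947, -0.2822, 0.185]
tcp_rot: [-3.136, 0.02, -0.066]
wrist_force: [0.0, 0.2, -0.6]
width: 0.0523
```

```bash
python3 - <<'E'
from h import *
st()
plan([((.511,-.285,.16),tgt_down(0),30,6.5),((.511,-.285,.098),tgt_down(0),18,6.5)],1)
E
```

```text
t 5.4 p [ 0.4947 -0.2822  0.185 ] rot [-179.7    1.1   -3.8] F [ 0.   0.2 -0.6] w 0.0523 j [-0.52  0.42 -0.05  1.12 -0.    2.69]
[[0.85,0.09,1.23,-0.2,0.6,-1.9,1],[0.83,0.12,1.25,-0.2,0.5,-1.9,1],[0,0,1.55,0,0,0,1],[0,0,1.55,0,0,0,1],[0,0,1.55,0,0,0,1],[0.01,0,1.55,0,0,0,1]]
```

Emit:
servo_tool([
  [0.85, 0.09, 1.23, -0.2, 0.6, -1.9, 1],
  [0.83, 0.12, 1.25, -0.2, 0.5, -1.9, 1],
  [0, 0, 1.55, 0, 0, 0, 1],
  [0, 0, 1.55, 0, 0, 0, 1],
  [0, 0, 1.55, 0, 0, 0, 1],
  [0.01, 0, 1.2, 0, 0, 0, 1],
  [0, 0, 0, 0, 0, 0, 1],
  [0, 0, 0, 0, 0, 0, 0.3],
  [0, 0, 0, 0, 0, 0, 0.2],
  [0, 0, 0, 0, 0, 0, 0.2],
])

```text
time: 6.23
ee_pos: [0.5134, -0.2766, 0.0941]
tcp_rot: [-3.138, 0.004, 0.031]
wrist_force: [-0.7, 0.2, -0.1]
width: 0.0683
```

```bash
python3 - <<'E'
from h import *
st()
p=robot.sense()['ee_pos']
plan([((p[0],p[1],.17),tgt_down(0),25,6.5),((.52,0.0,.21),tgt_down(50),32,6.5)],0.2)
E
```

```text
t 6.23 p [ 0.5134 -0.2766  0.0941] rot [-179.8    0.2    1.8] F [-0.7  0.2 -0.1] w 0.0683 j [-0.49  0.51 -0.16  0.91  0.    2.62]
[[-0.01,-0.01,-1.9,0,0.1,0.4,0.2],[0,0,-1.89,-0.1,0,0.5,0.2],[0,-0.01,-1.9,0,0.1,0.4,0.2],[-0.01,0,-1.9,-0.1,0,0.5,0.2],[0.07,-3.07,-0.44,0,0,-5.6,0.2],[0.37,-3.05,-0.45,0,0,-5.5,0.2],[0.67,-3.01,-0.44,0,0,-5.6,0.2],[0.95,-2.92,-0.45,0,0,-5.5,0.2],[1.23,-2.82,-0.44,0,0,-5.6,0.2],[1.49,-2.68,-0.45,0,0,-5.6,0.2]]
[[1.76,-2.53,-0.44,0,0,-5.5,0.2],[1.98,-2.35,-0.45,0,0,-5.6,0.2],[2.21,-2.14,-0.44,0,0,-5.5,0.2]]
```

Emit:
servo_tool([
  [-0.01, -0.01, -1.9, 0, 0.1, 0.4, 0.2],
  [0, 0, -1.89, -0.1, 0, 0.5, 0.2],
  [0, -0.01, -1.9, 0, 0.1, 0.4, 0.2],
  [-0.01, 0, -1.9, -0.1, 0, 0.5, 0.2],
  [0.07, -3.07, -0.44, 0, 0, -5.6, 0.2],
  [0.37, -3.05, -0.45, 0, 0, -5.5, 0.2],
  [0.67, -3.01, -0.44, 0, 0, -5.6, 0.2],
  [0.95, -2.92, -0.45, 0, 0, -5.5, 0.2],
  [1.23, -2.82, -0.44, 0, 0, -5.6, 0.2],
  [1.49, -2.68, -0.45, 0, 0, -5.6, 0.2],
])

```text
time: 7.07
ee_pos: [0.5189, -0.0904, 0.2092]
tcp_rot: [3.13, -0.007, 0.599]
wrist_force: [0.6, 0.4, -0.2]
width: 0.0683
```

```bash
cat >> h.py <<'E'
def meas(seeds=None):
    c=cap('top'); P=cloud(c); s=np.array([0.00169643,-0.00201946,-0.00068933]); P[...,2]-=P[...,:2]@s[:2]+s[2]
    for n,((u,v),zl,zh) in (seeds or {}).items():
        try:
            m=seg(P,(u,v),zl,zh); print(n,m.sum(),rect(P[m]),np.median(P[m],0).round(4))
        except Exception as e: print(n,'none',e)
    return c,P
SC=dict(c1=((226,185),.015,.035),c2=((271,188),.015,.035),c3=((237,224),.015,.035))
E
python3 - <<'E'
from h import *
st(); c,P=meas(SC); save('top2',c['pixels'])
plan([((.534,.2255,.18),tgt_down(107.4),33,6.8)],0)
E
```

```text
t 7.07 p [ 0.5189 -0.0904  0.2092] rot [179.4  -0.4  34.3] F [ 0.6  0.4 -0.2] w 0.0683 j [-0.17  0.29 -0.17  1.09 -0.    2.37]
c1 390 [549.1 368.5 102.4  37.9  71.3] [0.5474 0.3629 0.0254]
c2 387 [532.2 230.6  97.6  37.9 -72.1] [0.5328 0.2265 0.0253]
c3 397 [428.2 336.5 102.6  38.1 -76.1] [0.4291 0.3304 0.0259]
[[1.73,-2.25,0.27,0.1,0,-6.6,0],[1.98,-2.03,0.27,0.1,0,-6.6,0],[2.19,-1.79,0.27,0,0,-6.6,0],[2.39,-1.52,0.28,0.1,0,-6.5,0],[2.55,-1.25,0.27,0.1,0,-6.6,0],[2.67,-0.94,0.28,0.1,0,-6.6,0],[2.77,-0.63,0.28,0.1,0,-6.6,0],[2.81,-0.31,0.28,0,-0.1,-6.6,0],[2.84,0.02,0.28,0.1,0,-6.6,0],[2.81,0.34,0.27,0.1,0,-6.5,0]]
[[2.76,0.66,0.28,0.1,0,-6.6,0]]
```

View pics/top2.png

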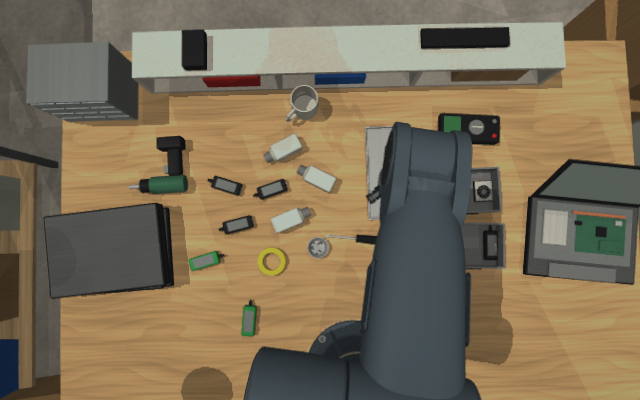

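Chargers: the black ones at (226,185), (271,188) and (237,224) fit the description. The green ones at (205,261) and (250,318) are look-alikes, as the enlarged crop0 showed. I'm taking (271,188) first.

Emit:
servo_tool([
  [1.73, -2.25, 0.27, 0.1, 0, -6.6, 0],
  [1.98, -2.03, 0.27, 0.1, 0, -6.6, 0],
  [2.19, -1.79, 0.27, 0, 0, -6.6, 0],
  [2.39, -1.52, 0.28, 0.1, 0, -6.5, 0],
  [2.55, -1.25, 0.27, 0.1, 0, -6.6, 0],
  [2.67, -0.94, 0.28, 0.1, 0, -6.6, 0],
  [2.77, -0.63, 0.28, 0.1, 0, -6.6, 0],
  [2.81, -0.31, 0.28, 0, -0.1, -6.6, 0],
  [2.84, 0.02, 0.28, 0.1, 0, -6.6, 0],
  [2.4, 0.34, 0.27, 0.1, 0, -6.5, 0],
])

```text
time: 7.95
ee_pos: [0.5313, 0.2065, 0.1934]
tcp_rot: [3.123, 0.003, 1.806]
wrist_force: [0.1, -0.7, -0.3]
width: 0.0851
```

Emit:
servo_tool([
  [1, 0.3, 0.28, 0, 0, -4, 0],
  [0, 0, 0, 0, 0, 0, 0],
])

```text
time: 8.12
ee_pos: [0.5318, 0.2223, 0.1916]
tcp_rot: [3.121, 0.004, 1.892]
wrist_force: [-0.4, 0.1, -0.1]
width: 0.0854
```

```bash
python3 - <<'E'
from h import *
st()
plan([((.5337,.2257,.14),tgt_down(107.5),20,6.8),((.5337,.2257,.079),tgt_down(107.5),16,6.8)],0)
E
```

```text
t 8.12 p [0.5318 0.2223 0.1916] rot [178.8   0.2 108.4] F [-0.4  0.1 -0.1] w 0.0854 j [ 0.4   0.4  -0.07  1.08 -0.01  1.65]
[[0.1,0.06,1.72,0.4,0.1,0.3,0],[0.09,0.07,1.72,0.4,0,0.3,0],[0.09,0.08,1.72,0.4,0.1,0.3,0],[0,0,1.53,0,0,0,0],[0,0,1.52,0,0,0,0],[0,0,1.53,0,0,0,0],[0,0,1.52,0,0,0,0]]
```

Emit:
servo_tool([
  [0.1, 0.06, 1.72, 0.4, 0.1, 0.3, 0],
  [0.09, 0.07, 1.72, 0.4, 0, 0.3, 0],
  [0.09, 0.08, 1.72, 0.4, 0.1, 0.3, 0],
  [0, 0, 1.53, 0, 0, 0, 0],
  [0, 0, 1.52, 0, 0, 0, 0],
  [0, 0, 1.3, 0, 0, 0, 0],
  [0, 0, 0.9, 0, 0, 0, 0],
  [0, 0, 0.2, 0, 0, 0, 0],
])

```text
time: 8.78
ee_pos: [0.5375, 0.2238, 0.0888]
tcp_rot: [3.131, -0.0, 1.858]
wrist_force: [1.0, -0.8, 0.4]
width: 0.0853
```

```bash
python3 - <<'E'
from h import *
st()
plan([((.5337,.2257,.073),tgt_down(107.5),20,6.8)],0)
E
```

```text
t 8.78 p [0.5375 0.2238 0.0888] rot [179.4  -0.  106.4] F [ 1.  -0.8  0.4] w 0.0853 j [ 0.39  0.5  -0.19  0.87 -0.    1.68]
[[0.29,-0.33,1.58,0.6,0,-1.1,0]]
```

Emit:
servo_tool([
  [0.2, -0.3, 0.9, 0.3, 0, -1.1, 0],
  [0.1, 0, 0.6, 0.3, 0, 0, 0],
  [0, 0, 0, 0, 0, 0, 0.5],
  [0, 0, 0, 0, 0, 0, 1],
  [0, 0, 0, 0, 0, 0, 1],
  [0, 0, 0, 0, 0, 0, 1],
  [0, 0, 0, 0, 0, 0, 1],
])

```text
time: 9.37
ee_pos: [0.535, 0.2257, 0.0755]
tcp_rot: [3.139, -0.0, 1.876]
wrist_force: [-0.2, 0.7, -1.9]
width: 0.0372
```

```bash
python3 - <<'E'
from h import *
st()
E
```

```text
t 9.37 p [0.535  0.2257 0.0755] rot [179.8  -0.  107.5] F [-0.2  0.7 -1.9] w 0.0372 j [ 0.4   0.52 -0.2   0.85  0.    1.67]
```

```bash
python3 - <<'E'
from h import *
plan([((.535,.2257,.18),tgt_down(107.5),26,6.5),((.349,-.262,.185),tgt_down(0),32,6.6),((.346,-.267,.18),tgt_down(0),32,6.6)],1)
E
```

```text
[[0,0.01,-2.09,0,0,0,1],[0,0,-2.09,0.1,0,0,1],[0,0,-2.09,0,0,0,1],[0,0.01,-2.09,0,0,0,1],[0,0,-2.09,0.1,0,0,1],[-2.41,-1.91,-0.03,0,0,6.3,1],[-2.6,-1.62,-0.03,0,0,6.3,1],[-2.77,-1.34,-0.03,0,0,6.4,1],[-2.89,-1.02,-0.03,0,0,6.3,1],[-2.99,-0.69,-0.03,0,0,6.3,1]]
[[-3.05,-0.36,-0.03,0,0,6.3,1],[-3.07,-0.02,-0.02,0,0,6.4,1],[-3.06,0.31,-0.03,0,0,6.3,1],[-3,0.66,-0.03,0,0,6.3,1],[-2.91,0.97,-0.03,0,0,6.3,1],[-2.79,1.29,-0.03,0,0,6.3,1],[-2.62,1.59,-0.03,0,0,6.4,1],[-2.44,1.87,-0.03,0,0,6.3,1],[-2.21,2.13,-0.03,0,0,6.3,1],[-1.97,2.36,-0.03,0,0,6.3,1]]
[[-1.7,2.56,-0.03,0,0,6.3,1],[-1.4,2.72,-0.03,0,0.1,6.4,1],[-0.3,0.51,0.5,0,0,0,1]]
```

Emit:
servo_tool([
  [0, 0, -1.5, 0, 0, 0, 1],
  [0, 0, -2.1, 0, 0, 0, 1],
  [0, 0, -2.1, 0, 0, 0, 1],
  [0, 0, -2.1, 0, 0, 0, 1],
  [0, 0, -2.1, 0, 0, 0, 1],
  [-2.41, -1.91, -0.03, 0, 0, 6.3, 1],
  [-2.6, -1.62, -0.03, 0, 0, 6.3, 1],
  [-2.77, -1.34, -0.03, 0, 0, 6.4, 1],
  [-2.89, -1.02, -0.03, 0, 0, 6.3, 1],
  [-2.99, -0.69, -0.03, 0, 0, 6.3, 1],
])

```text
time: 10.2
ee_pos: [0.479, 0.0824, 0.1816]
tcp_rot: [3.136, -0.004, 1.312]
wrist_force: [0.6, -0.7, -1.6]
width: 0.037
```

Emit:
servo_tool([
  [-3.05, -0.36, -0.03, 0, 0, 6.3, 1],
  [-3.07, -0.02, -0.02, 0, 0, 6.4, 1],
  [-3.06, 0.31, -0.03, 0, 0, 6.3, 1],
  [-3, 0.66, -0.03, 0, 0, 6.3, 1],
  [-2.91, 0.97, -0.03, 0, 0, 6.3, 1],
  [-2.79, 1.29, -0.03, 0, 0, 6.3, 1],
  [-2.62, 1.59, -0.03, 0, 0, 6.4, 1],
  [-2.44, 1.87, -0.03, 0, 0, 6.3, 1],
  [-2.21, 2.13, -0.03, 0, 0, 6.3, 1],
  [-1.97, 2.36, -0.03, 0, 0, 6.3, 1],
])

```text
time: 11.03
ee_pos: [0.3507, -0.2122, 0.1856]
tcp_rot: [3.141, -0.012, 0.153]
wrist_force: [0.5, 0.1, -2.2]
width: 0.0371
```

```bash
python3 - <<'E'
from h import *
st()
plan([((.346,-.267,.165),tgt_down(0),30,6.6),((.346,-.267,.11),tgt_down(0),18,6.6)],1)
E
```

```text
t 11.03 p [ 0.3507 -0.2122  0.1856] rot [179.9  -0.7   8.8] F [ 0.5  0.1 -2.2] w 0.0371 j [-0.55  0.08 -0.49  0.98  0.01  2.44]
[[-0.66,2.67,1.03,0,-0.3,4.4,1],[-0.46,2.71,1.02,0,-0.4,4.4,1],[0,0,1.38,0,0,0,1],[0,0,1.37,0,0,0,1],[0,0,1.38,0,0,0,1],[0,0,1.37,0,0,0,1]]
```

Emit:
servo_tool([
  [-0.5, 2.4, 0.8, 0, -0.3, 3, 1],
  [-0.3, 1, 0.5, 0, -0.4, 2, 1],
  [0, 0, 0, 0, 0, 0, 1],
  [0, 0, 0, 0, 0, 0, 1],
])

```text
time: 11.37
ee_pos: [0.3444, -0.2533, 0.1735]
tcp_rot: [3.139, -0.001, 0.047]
wrist_force: [-0.4, -0.4, -1.9]
width: 0.037
```

```bash
python3 - <<'E'
from h import *
st()
plan([((.346,-.267,.16),tgt_down(0),15,6.6),((.346,-.267,.102),tgt_down(0),18,6.6)],1)
E
```

```text
t 11.37 p [ 0.3444 -0.2533  0.1735] rot [ 1.798e+02 -1.000e-01  2.700e+00] F [-0.4 -0.4 -1.9] w 0.037 j [-0.63  0.13 -0.47  0.96 -0.    2.46]
[[0.05,0.69,0.68,0.1,0,1.4,1],[0.06,0.68,0.67,0.1,-0.1,1.3,1],[0,0,1.45,0,0,0,1],[0,0,1.45,0,0,0,1],[0,0.01,1.45,0,0,0,1],[0,0,1.45,0,0,0,1]]
```

Emit:
servo_tool([
  [0.05, 0.69, 0.68, 0.1, 0, 1.4, 1],
  [0.06, 0.6, 0.67, 0.1, -0.1, 1.3, 1],
  [0, 0, 1.45, 0, 0, 0, 1],
  [0, 0, 1.45, 0, 0, 0, 1],
  [0, 0, 1.45, 0, 0, 0, 1],
  [0, 0, 1.2, 0, 0, 0, 1],
  [0, 0, 0.5, 0, 0, 0, 1],
  [0, 0, 0, 0, 0, 0, 1],
])

```text
time: 12.03
ee_pos: [0.3492, -0.2646, 0.0951]
tcp_rot: [-3.141, -0.002, 0.001]
wrist_force: [-0.0, 0.4, -2.0]
width: 0.0371
```

```bash
python3 - <<'E'
from h import *
st()
E
```

```text
t 12.03 p [ 0.3492 -0.2646  0.0951] rot [-1.8e+02 -1.0e-01  1.0e-01] F [-0.   0.4 -2. ] w 0.0371 j [-0.65  0.24 -0.56  0.76  0.    2.49]
```

Emit:
servo_tool([
  [-0.2, 0, 0.8, 0, 0, 0, 1],
  [0, 0, 0, 0, 0, 0, 1],
  [0, 0, 0, 0, 0, 0, 0.4],
  [0, 0, 0, 0, 0, 0, 0.4],
  [0, 0, 0, 0, 0, 0, 0.4],
  [0, 0, -1.5, 0, 0, 0, 0.4],
  [0, 0, -2.5, 0, 0, 0, 0.4],
  [0, 0, -3, 0, 0, 0, 0.4],
  [0, 0, -2.5, 0, 0, 0, 0.4],
])

```text
time: 12.78
ee_pos: [0.348, -0.2651, 0.1846]
tcp_rot: [3.139, -0.005, 0.002]
wrist_force: [0.8, -1.2, 0.4]
width: 0.0513
```

```bash
python3 - <<'E'
from h import *
st()
c,P=meas(SC); save('top3',c['pixels'])
plan([((.430,.3295,.17),tgt_down(103.8),33,6.8)],0)
E
```

```text
t 12.78 p [ 0.348  -0.2651  0.1846] rot [ 1.798e+02 -3.000e-01  1.000e-01] F [ 0.8 -1.2  0.4] w 0.0513 j [-0.65  0.14 -0.43  0.99  0.    2.49]
c1 389 [549.6 370.  103.2  37.8  71.4] [0.5472 0.3626 0.0256]
c2 none attempt to get argmax of an empty sequence
c3 395 [428.9 335.4 100.7  38.4 -76.5] [0.429  0.33   0.0257]
[[0.43,-3.13,0.08,0,0,-5.5,0],[0.73,-3.08,0.09,0.1,0,-5.4,0],[1.02,-3,0.09,0,0,-5.5,0],[1.29,-2.89,0.09,0,0,-5.4,0],[1.57,-2.75,0.09,0.1,0,-5.5,0],[1.82,-2.58,0.09,0,0,-5.4,0],[2.05,-2.41,0.09,0.1,0,-5.5,0],[2.28,-2.19,0.1,0,0,-5.5,0],[2.48,-1.97,0.1,0,0,-5.4,0],[2.65,-1.73,0.1,0.1,0,-5.5,0]]
[[2.8,-1.46,0.1,0,0,-5.4,0],[2.93,-1.2,0.1,0,0,-5.5,0],[3.03,-0.9,0.1,0.1,0,-5.4,0],[3.11,-0.62,0.1,0,0,-5.5,0],[3.14,-0.32,0.11,0.1,0,-5.4,0],[3.17,-0.02,0.1,0,0,-5.5,0],[3.15,0.28,0.1,0,0,-5.5,0],[3.11,0.59,0.1,0.1,0,-5.4,0],[3.04,0.87,0.1,0,0,-5.5,0]]
```

View pics/top3.png

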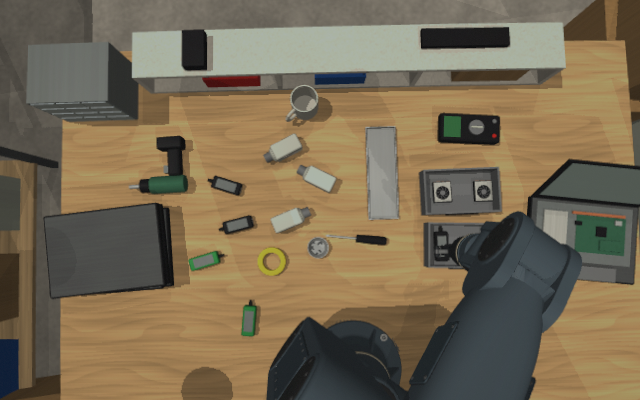

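The fan lies in its bin at (442,191) and the charger in its bin at (442,240). Next is the charger at (237,224).

Emit:
servo_tool([
  [0.43, -3.13, 0.08, 0, 0, -5.5, 0],
  [0.73, -3.08, 0.09, 0.1, 0, -5.4, 0],
  [1.02, -3, 0.09, 0, 0, -5.5, 0],
  [1.29, -2.89, 0.09, 0, 0, -5.4, 0],
  [1.57, -2.75, 0.09, 0.1, 0, -5.5, 0],
  [1.82, -2.58, 0.09, 0, 0, -5.4, 0],
  [2.05, -2.41, 0.09, 0.1, 0, -5.5, 0],
  [2.28, -2.19, 0.1, 0, 0, -5.5, 0],
  [2.48, -1.97, 0.1, 0, 0, -5.4, 0],
  [2.65, -1.73, 0.1, 0.1, 0, -5.5, 0],
])

```text
time: 13.67
ee_pos: [0.3907, 0.0559, 0.1824]
tcp_rot: [3.124, -0.007, 0.987]
wrist_force: [1.0, -0.2, -1.1]
width: 0.0852
```

Emit:
servo_tool([
  [2.8, -1.46, 0.1, 0, 0, -5.4, 0],
  [2.93, -1.2, 0.1, 0, 0, -5.5, 0],
  [3.03, -0.9, 0.1, 0.1, 0, -5.4, 0],
  [3.11, -0.62, 0.1, 0, 0, -5.5, 0],
  [3.14, -0.32, 0.11, 0.1, 0, -5.4, 0],
  [3.17, -0.02, 0.1, 0, 0, -5.5, 0],
  [3, 0.28, 0.1, 0, 0, -5.5, 0],
  [2, 0.3, 0.1, 0.1, 0, -4, 0],
  [0.6, 0.2, 0.1, 0, 0, -1, 0],
  [0, 0, 0, 0, 0, 0, 0],
])

```text
time: 14.5
ee_pos: [0.409, 0.3218, 0.1726]
tcp_rot: [3.125, 0.002, 1.794]
wrist_force: [-0.3, 0.1, 0.3]
width: 0.0856
```

```bash
python3 - <<'E'
from h import *
st()
plan([((.4298,.329,.14),tgt_down(103.7),20,6.8),((.4298,.329,.074),tgt_down(103.7),16,6.8)],0)
E
```

```text
t 14.5 p [0.409  0.3218 0.1726] rot [1.790e+02 1.000e-01 1.028e+02] F [-0.3  0.1  0.3] w 0.0856 j [ 0.67  0.31 -0.25  1.   -0.01  2.02]
[[0.12,1.07,1.65,0.5,0.1,-0.5,0],[0.12,1.08,1.64,0.5,0.1,-0.4,0],[0,0,1.32,0,0,0,0],[0,0,1.32,0,0,0,0],[-0.01,0,1.32,0,0,0,0],[0,0,1.32,0,0,0,0],[0,0,1.32,0,0,0,0]]
```

Emit:
servo_tool([
  [0.12, 1.07, 1.65, 0.5, 0.1, -0.5, 0],
  [0.12, 0.8, 1.64, 0.5, 0.1, -0.4, 0],
  [0, 0, 1.32, 0, 0, 0, 0],
  [0, 0, 1.32, 0, 0, 0, 0],
  [0, 0, 0.8, 0, 0, 0, 0],
  [0, 0, 0.2, 0, 0, 0, 0],
  [0, 0, 0, 0, 0, 0, 0],
])

```text
time: 15.08
ee_pos: [0.4281, 0.3227, 0.102]
tcp_rot: [-3.141, -0.001, 1.794]
wrist_force: [0.3, 0.5, 0.3]
width: 0.0853
```

```bash
python3 - <<'E'
from h import *
st()
plan([((.4298,.329,.074),tgt_down(103.7),16,6.8)],0)
E
```

```text
t 15.08 p [0.4281 0.3227 0.102 ] rot [-180.    -0.   102.8] F [0.3 0.5 0.3] w 0.0853 j [ 0.65  0.41 -0.29  0.87  0.    1.99]
[[0.29,0.15,1.4,0,0,-0.4,0],[0.28,0.16,1.4,0,0,-0.5,0]]
```

Emit:
servo_tool([
  [0.29, 0.15, 1.4, 0, 0, -0.4, 0],
  [0.28, 0.16, 1.2, 0, 0, -0.5, 0],
  [0, 0, 0, 0, 0, 0, 0],
  [0, 0, 0, 0, 0, 0, 0.5],
  [0, 0, 0, 0, 0, 0, 1],
  [0, 0, 0, 0, 0, 0, 1],
  [0, 0, 0, 0, 0, 0, 1],
  [0, 0, 0, 0, 0, 0, 1],
])

```text
time: 15.75
ee_pos: [0.4315, 0.3288, 0.0798]
tcp_rot: [3.138, -0.003, 1.807]
wrist_force: [0.8, 0.3, -1.0]
width: 0.0372
```

```bash
python3 - <<'E'
from h import *
st()
plan([((.43,.329,.185),tgt_down(103.7),26,6.8),((.352,-.315,.19),tgt_down(0),32,6.6)],1)
E
```

```text
t 15.75 p [0.4315 0.3288 0.0798] rot [ 1.798e+02 -1.000e-01  1.035e+02] F [ 0.8  0.3 -1. ] w 0.0372 j [ 0.65  0.44 -0.31  0.81  0.    1.99]
[[0.02,-0.02,-2.1,0,0,0,1],[0.01,-0.02,-2.11,0.1,-0.1,-0.1,1],[0.02,-0.02,-2.1,0,0,0,1],[0.01,-0.03,-2.1,0.1,0,0,1],[0.01,-0.02,-2.11,0,0,-0.1,1],[-2.89,-1.09,-0.03,0,0,4.9,1],[-2.97,-0.84,-0.02,0,0,5,1],[-3.04,-0.57,-0.03,0,0,4.9,1],[-3.07,-0.32,-0.03,0,0,5,1],[-3.09,-0.04,-0.02,0,0,4.9,1]]
[[-3.08,0.22,-0.03,0,0,4.9,1],[-3.05,0.48,-0.03,0,0,5,1],[-3,0.74,-0.02,0,0,4.9,1],[-2.92,1,-0.03,0,0,5,1],[-2.83,1.25,-0.03,0,0,4.9,1],[-2.71,1.49,-0.03,0,0,4.9,1],[-2.57,1.71,-0.02,0,0,5,1],[-2.41,1.93,-0.03,0,0,4.9,1],[-2.24,2.13,-0.03,0,0,5,1],[-2.04,2.31,-0.02,0,0,4.9,1]]
[[-1.84,2.49,-0.03,0,0,4.9,1],[-1.62,2.63,-0.03,0,0,5,1],[-1.39,2.76,-0.02,0,0,4.9,1],[-1.14,2.87,-0.03,0,0,5,1],[-0.89,2.95,-0.03,-0.1,0,4.9,1],[-0.64,3.03,-0.02,0,0,4.9,1]]
```

Emit:
servo_tool([
  [0, 0, -1.6, 0, 0, 0, 1],
  [0.01, 0, -2.11, 0.1, -0.1, -0.1, 1],
  [0.02, 0, -2.1, 0, 0, 0, 1],
  [0.01, 0, -2.1, 0.1, 0, 0, 1],
  [0.01, 0, -2.11, 0, 0, -0.1, 1],
  [-2.89, -1.09, -0.03, 0, 0, 4.9, 1],
  [-2.97, -0.84, -0.02, 0, 0, 5, 1],
  [-3.04, -0.57, -0.03, 0, 0, 4.9, 1],
  [-3.07, -0.32, -0.03, 0, 0, 5, 1],
  [-3.09, -0.04, -0.02, 0, 0, 4.9, 1],
])

```text
time: 16.58
ee_pos: [0.4116, 0.1751, 0.1879]
tcp_rot: [3.139, -0.004, 1.371]
wrist_force: [0.6, -0.1, -1.0]
width: 0.0368
```

Emit:
servo_tool([
  [-3.08, 0.22, -0.03, 0, 0, 4.9, 1],
  [-3.05, 0.48, -0.03, 0, 0, 5, 1],
  [-3, 0.74, -0.02, 0, 0, 4.9, 1],
  [-2.92, 1, -0.03, 0, 0, 5, 1],
  [-2.83, 1.25, -0.03, 0, 0, 4.9, 1],
  [-2.71, 1.49, -0.03, 0, 0, 4.9, 1],
  [-2.57, 1.71, -0.02, 0, 0, 5, 1],
  [-2.41, 1.93, -0.03, 0, 0, 4.9, 1],
  [-2.24, 2.13, -0.03, 0, 0, 5, 1],
  [-2.04, 2.31, -0.02, 0, 0, 4.9, 1],
])

```text
time: 17.42
ee_pos: [0.3605, -0.1441, 0.1925]
tcp_rot: [3.139, -0.01, 0.466]
wrist_force: [1.5, 0.1, -1.6]
width: 0.0369
```

Emit:
servo_tool([
  [-1.84, 2.49, -0.03, 0, 0, 4.9, 1],
  [-1.62, 2.63, -0.03, 0, 0, 5, 1],
  [-1.39, 2.76, -0.02, 0, 0, 4.9, 1],
  [-0.9, 2.3, -0.03, 0, 0, 4, 1],
  [-0.5, 1, -0.03, 0, 0, 2, 1],
  [0, 0, 0, 0, 0, 0, 1],
  [0, 0, 0, 0, 0, 0, 1],
])

```text
time: 18.0
ee_pos: [0.3317, -0.2821, 0.1953]
tcp_rot: [3.14, -0.013, 0.071]
wrist_force: [0.3, -0.3, -0.7]
width: 0.0366
```

```bash
python3 - <<'E'
from h import *
st()
plan([((.346,-.315,.17),tgt_down(0),20,6.8),((.346,-.315,.105),tgt_down(0),16,6.6)],1)
E
```

```text
t 18.0 p [ 0.3317 -0.2821  0.1953] rot [179.9  -0.8   4.1] F [ 0.3 -0.3 -0.7] w 0.0366 j [-0.71  0.13 -0.42  1.01  0.01  2.36]
[[0.39,1.13,0.85,0,-0.3,1.4,1],[0.42,1.11,0.85,0.1,-0.2,1.3,1],[0.44,1.11,0.85,0,-0.3,1.4,1],[0,0,1.3,0,0,0,1],[0,0,1.3,0,0,0,1],[0,0,1.3,0,0,0,1],[0.01,0,1.3,0,0,0,1],[0,0.01,1.3,0,0,0,1]]
```

Emit:
servo_tool([
  [0.39, 1.13, 0.85, 0, -0.3, 1.4, 1],
  [0.42, 1.11, 0.85, 0.1, -0.2, 1.3, 1],
  [0.35, 0.6, 0.5, 0, -0.3, 1, 1],
  [0, 0, 0, 0, 0, 0, 1],
  [0, 0, 0, 0, 0, 0, 1],
])

```text
time: 18.42
ee_pos: [0.3464, -0.3073, 0.1735]
tcp_rot: [-3.141, 0.001, 0.012]
wrist_force: [0.9, 0.0, -1.6]
width: 0.0373
```

```bash
python3 - <<'E'
from h import *
st()
plan([((.346,-.315,.15),tgt_down(0),15,6.8),((.346,-.315,.1),tgt_down(0),16,6.6)],1)
c=cap('scene'); save('s3',cv2.resize(c['pixels'][180:330,150:370],None,fx=3.5,fy=3.5))
E
```

```text
t 18.42 p [ 0.3464 -0.3073  0.1735] rot [-180.     0.     0.7] F [ 0.9  0.  -1.6] w 0.0373 j [-0.73  0.21 -0.38  0.98  0.    2.4 ]
[[-0.02,0.39,1.18,0,0,0.3,1],[-0.03,0.38,1.17,0,0,0.4,1],[0,0,1.25,0,0,0,1],[0,0,1.25,0,0,0,1],[0,0,1.25,0,0,0,1],[0.01,0.01,1.25,0,0,0,1]]
```

View pics/s3.png

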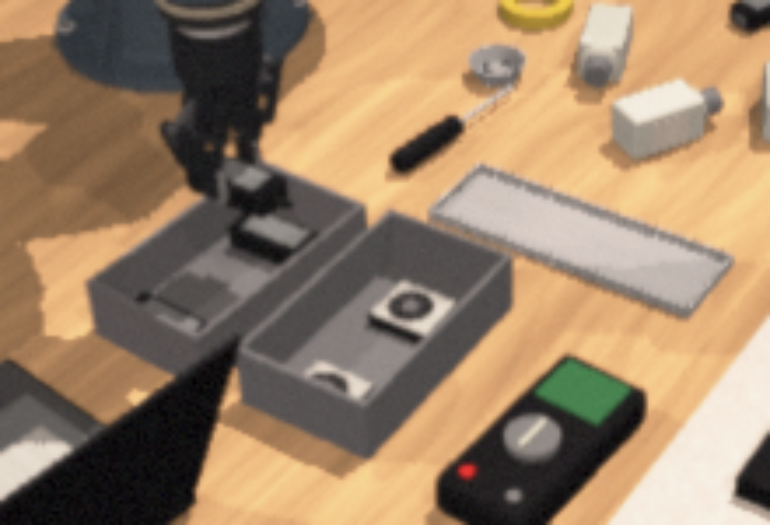

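Emit:
servo_tool([
  [-0.02, 0.39, 1.18, 0, 0, 0.3, 1],
  [-0.03, 0.3, 1.17, 0, 0, 0.4, 1],
  [0, 0, 1.25, 0, 0, 0, 1],
  [0, 0, 1.25, 0, 0, 0, 1],
  [0, 0, 1.25, 0, 0, 0, 1],
  [0, 0, 0.8, 0, 0, 0, 1],
  [0, 0, 0.4, 0, 0, 0, 1],
  [0, 0, 0, 0, 0, 0, 1],
])

```text
time: 19.13
ee_pos: [0.3471, -0.3106, 0.1018]
tcp_rot: [3.139, -0.004, 0.01]
wrist_force: [-0.3, -0.5, -1.5]
width: 0.0368
```

Emit:
servo_tool([
  [0, 0, 0.4, 0, 0, 0, 1],
  [0, 0, 0, 0, 0, 0, 0.43],
  [0, 0, 0, 0, 0, 0, 0.43],
  [0, 0, 0, 0, 0, 0, 0.43],
  [0, 0, -1.5, 0, 0, 0, 0.43],
  [0, 0, -2.5, 0, 0, 0, 0.43],
  [0, 0, -3, 0, 0, 0, 0.43],
  [0, 0, -2.5, 0, 0, 0, 0.43],
])

```text
time: 19.8
ee_pos: [0.3454, -0.3086, 0.1943]
tcp_rot: [-3.14, -0.0, 0.011]
wrist_force: [0.6, 0.2, 0.4]
width: 0.0484
```

```bash
python3 - <<'E'
from h import *
st()
c,P=meas(SC); save('top4',c['pixels'])
plan([((.5466,.3608,.17),tgt_down(71.4),34,6.8)],0)
E
```

```text
t 19.8 p [ 0.3454 -0.3086  0.1943] rot [-179.9   -0.     0.6] F [0.6 0.2 0.4] w 0.0484 j [-0.73  0.19 -0.35  1.04  0.    2.4 ]
c1 388 [548.8 367.5  99.5  38.   71. ] [0.5472 0.3631 0.0258]
c2 none attempt to get argmax of an empty sequence
c3 none attempt to get argmax of an empty sequence
[[0.99,-3.18,0.13,0,0,-3.4,0],[1.17,-3.12,0.14,0,0,-3.3,0],[1.35,-3.05,0.13,0,0,-3.4,0],[1.53,-2.96,0.14,0,0,-3.4,0],[1.7,-2.87,0.13,0.1,0,-3.4,0],[1.86,-2.76,0.14,0,0,-3.3,0],[2.03,-2.64,0.14,0,0,-3.4,0],[2.18,-2.53,0.14,0,0,-3.4,0],[2.32,-2.38,0.13,0,-0.1,-3.3,0],[2.46,-2.26,0.14,0,0,-3.4,0]]
[[2.58,-2.1,0.13,0,0,-3.4,0],[2.71,-1.94,0.14,0,0,-3.4,0],[2.81,-1.78,0.13,0.1,0,-3.3,0],[2.92,-1.62,0.14,0,0,-3.4,0],[3,-1.44,0.14,0,0,-3.4,0],[3.09,-1.26,0.14,0,0,-3.3,0],[3.15,-1.08,0.13,0,0,-3.4,0],[3.21,-0.89,0.14,0,0,-3.4,0],[3.26,-0.69,0.14,0,0,-3.4,0],[3.29,-0.51,0.14,0,0,-3.3,0]]
[[3.32,-0.31,0.13,0,0,-3.4,0]]
```

View pics/top4.png

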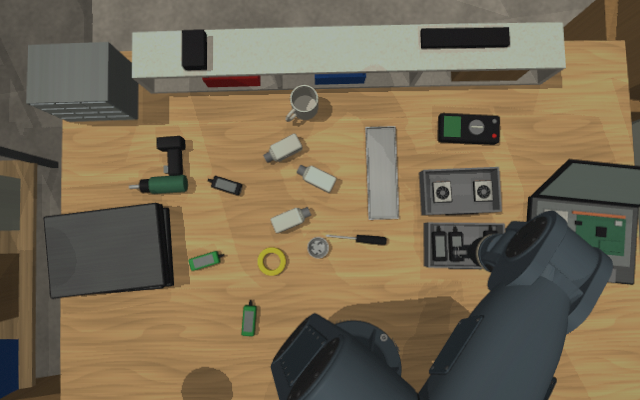

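Two chargers lie side by side in the bin, at (439,244) and (456,244). The last charger, at (226,185), has not moved.

Emit:
servo_tool([
  [0.99, -3.18, 0.13, 0, 0, -3.4, 0],
  [1.17, -3.12, 0.14, 0, 0, -3.3, 0],
  [1.35, -3.05, 0.13, 0, 0, -3.4, 0],
  [1.53, -2.96, 0.14, 0, 0, -3.4, 0],
  [1.7, -2.87, 0.13, 0.1, 0, -3.4, 0],
  [1.86, -2.76, 0.14, 0, 0, -3.3, 0],
  [2.03, -2.64, 0.14, 0, 0, -3.4, 0],
  [2.18, -2.53, 0.14, 0, 0, -3.4, 0],
  [2.32, -2.38, 0.13, 0, -0.1, -3.3, 0],
  [2.46, -2.26, 0.14, 0, 0, -3.4, 0],
])

```text
time: 20.68
ee_pos: [0.445, 0.017, 0.1903]
tcp_rot: [3.125, -0.009, 0.613]
wrist_force: [0.4, -0.8, -0.4]
width: 0.0858
```

Emit:
servo_tool([
  [2.58, -2.1, 0.13, 0, 0, -3.4, 0],
  [2.71, -1.94, 0.14, 0, 0, -3.4, 0],
  [2.81, -1.78, 0.13, 0.1, 0, -3.3, 0],
  [2.92, -1.62, 0.14, 0, 0, -3.4, 0],
  [3, -1.44, 0.14, 0, 0, -3.4, 0],
  [3.09, -1.26, 0.14, 0, 0, -3.3, 0],
  [3.15, -1.08, 0.13, 0, 0, -3.4, 0],
  [3, -0.8, 0.14, 0, 0, -3.4, 0],
  [2, -0.4, 0.14, 0, 0, -3.4, 0],
  [0.5, -0.2, 0.14, 0, 0, -2, 0],
])

```text
time: 21.52
ee_pos: [0.5222, 0.3188, 0.177]
tcp_rot: [3.12, -0.005, 1.215]
wrist_force: [0.2, 0.9, -1.2]
width: 0.0855
```

Emit:
servo_tool([
  [0, 0, 0, 0, 0, 0, 0],
  [0, 0, 0, 0, 0, 0, 0],
])

```text
time: 21.68
ee_pos: [0.522, 0.3208, 0.1763]
tcp_rot: [3.121, -0.005, 1.218]
wrist_force: [0.0, -0.5, 0.5]
width: 0.0856
```

```bash
python3 - <<'E'
from h import *
st()
plan([((.5466,.3608,.14),tgt_down(71.2),20,6.8),((.5466,.3608,.09),tgt_down(71.2),16,6.8)],0)
E
```

```text
t 21.68 p [0.522  0.3208 0.1763] rot [178.8  -0.3  69.8] F [ 0.  -0.5  0.5] w 0.0856 j [ 0.56  0.48  0.02  1.09 -0.01  2.48]
[[1.53,0.28,1.22,0.4,-0.1,-0.5,0],[1.53,0.31,1.22,0.4,-0.1,-0.4,0],[1.53,0.32,1.21,0.4,-0.1,-0.5,0],[0,0,1.25,0,0,0,0],[0,0,1.25,0,0,0,0],[0,0,1.25,0,0,0,0],[0,0,1.25,0,0,0,0]]
```

Emit:
servo_tool([
  [1.53, 0.28, 1.22, 0.4, -0.1, -0.5, 0],
  [1.53, 0.31, 1.22, 0.4, -0.1, -0.4, 0],
  [1, 0.32, 1.21, 0.4, -0.1, -0.5, 0],
  [0, 0, 1.25, 0, 0, 0, 0],
  [0, 0, 1.25, 0, 0, 0, 0],
  [0, 0, 0.8, 0, 0, 0, 0],
  [0, 0, 0, 0, 0, 0, 0],
])

```text
time: 22.27
ee_pos: [0.547, 0.3516, 0.1073]
tcp_rot: [3.14, -0.001, 1.228]
wrist_force: [-0.1, 0.5, 0.3]
width: 0.0849
```

```bash
python3 - <<'E'
from h import *
st()
plan([((.5466,.3608,.0745),tgt_down(71.2),14,6.8)],0)
E
```

```text
t 22.27 p [0.547  0.3516 0.1073] rot [ 1.799e+02 -1.000e-01  7.040e+01] F [-0.1  0.5  0.3] w 0.0849 j [ 0.57  0.62  0.06  1.02 -0.    2.48]
[[0.28,-0.12,1.09,0,0,-0.3,0],[0.29,-0.11,1.1,0,0,-0.2,0],[0.28,-0.12,1.09,0.1,-0.1,-0.3,0]]
```

Emit:
servo_tool([
  [0.28, -0.12, 1.09, 0, 0, -0.3, 0],
  [0.29, -0.11, 1.1, 0, 0, -0.2, 0],
  [0.2, -0.1, 1.0, 0, 0, -0.3, 0],
  [0, 0, 0, 0, 0, 0, 0.5],
  [0, 0, 0, 0, 0, 0, 1],
  [0, 0, 0, 0, 0, 0, 1],
  [0, 0, 0, 0, 0, 0, 1],
  [0, 0, 0, 0, 0, 0, 1],
])

```text
time: 22.93
ee_pos: [0.547, 0.3598, 0.0748]
tcp_rot: [3.139, -0.003, 1.241]
wrist_force: [0.1, -0.0, -1.6]
width: 0.0367
```

```bash
python3 - <<'E'
from h import *
st()
plan([((.547,.3608,.18),tgt_down(71.2),26,6.8),((.352,-.36,.195),tgt_down(0),33,6.6)],1)
E
```

```text
t 22.93 p [0.547  0.3598 0.0748] rot [179.8  -0.2  71.1] F [ 0.1 -0.  -1.6] w 0.0367 j [ 0.58  0.65  0.03  0.95 -0.    2.48]
[[0.02,0,-2.1,0,0,0,1],[0.03,0,-2.11,0.1,-0.1,0,1],[0.02,-0.01,-2.1,0,0,-0.1,1],[0.02,0,-2.11,0,0,0,1],[0.02,-0.01,-2.1,0.1,-0.1,0,1],[-3.24,0.21,-0.06,0,0,3.1,1],[-3.22,0.38,-0.07,0,0,3.1,1],[-3.2,0.56,-0.06,0,0,3.1,1],[-3.17,0.72,-0.06,0,0,3.1,1],[-3.12,0.9,-0.06,0,0,3.1,1]]
[[-3.06,1.07,-0.07,0,0,3.1,1],[-3.01,1.23,-0.06,0,0,3.1,1],[-2.93,1.39,-0.06,0,0,3.1,1],[-2.86,1.55,-0.06,0,0,3.1,1],[-2.76,1.69,-0.07,0,0,3.1,1],[-2.67,1.85,-0.06,0,0,3.1,1],[-2.57,1.99,-0.06,0,0,3,1],[-2.46,2.12,-0.07,0,0,3.1,1],[-2.34,2.25,-0.06,0,0,3.1,1],[-2.22,2.37,-0.06,0,0,3.1,1]]
[[-2.08,2.49,-0.06,0,0,3.1,1],[-1.95,2.6,-0.07,0,0,3.1,1],[-1.8,2.7,-0.06,0,0,3.1,1],[-1.65,2.79,-0.06,0,0.1,3.1,1],[-1.51,2.88,-0.07,0,0,3.1,1],[-1.34,2.96,-0.06,0,0,3.1,1],[-1.18,3.02,-0.07,0,0,3.1,1],[-1.02,3.08,-0.06,0,0,3.1,1]]
```

Emit:
servo_tool([
  [0, 0, -1.6, 0, 0, 0, 1],
  [0.03, 0, -2.11, 0.1, -0.1, 0, 1],
  [0.02, 0, -2.1, 0, 0, -0.1, 1],
  [0.02, 0, -2.11, 0, 0, 0, 1],
  [0.02, 0, -2.1, 0.1, -0.1, 0, 1],
  [-3.24, 0.21, -0.06, 0, 0, 3.1, 1],
  [-3.22, 0.38, -0.07, 0, 0, 3.1, 1],
  [-3.2, 0.56, -0.06, 0, 0, 3.1, 1],
  [-3.17, 0.72, -0.06, 0, 0, 3.1, 1],
  [-3.12, 0.9, -0.06, 0, 0, 3.1, 1],
])

```text
time: 23.77
ee_pos: [0.5047, 0.2044, 0.1855]
tcp_rot: [3.139, -0.006, 0.969]
wrist_force: [1.0, -0.5, -1.2]
width: 0.0374
```

Emit:
servo_tool([
  [-3.06, 1.07, -0.07, 0, 0, 3.1, 1],
  [-3.01, 1.23, -0.06, 0, 0, 3.1, 1],
  [-2.93, 1.39, -0.06, 0, 0, 3.1, 1],
  [-2.86, 1.55, -0.06, 0, 0, 3.1, 1],
  [-2.76, 1.69, -0.07, 0, 0, 3.1, 1],
  [-2.67, 1.85, -0.06, 0, 0, 3.1, 1],
  [-2.57, 1.99, -0.06, 0, 0, 3, 1],
  [-2.46, 2.12, -0.07, 0, 0, 3.1, 1],
  [-2.34, 2.25, -0.06, 0, 0, 3.1, 1],
  [-2.22, 2.37, -0.06, 0, 0, 3.1, 1],
])

```text
time: 24.6
ee_pos: [0.4086, -0.1215, 0.1944]
tcp_rot: [3.139, -0.015, 0.404]
wrist_force: [1.4, -1.3, -0.2]
width: 0.037
```

Emit:
servo_tool([
  [-2.08, 2.49, -0.06, 0, 0, 3.1, 1],
  [-1.95, 2.6, -0.07, 0, 0, 3.1, 1],
  [-1.8, 2.7, -0.06, 0, 0, 3.1, 1],
  [-1.65, 2.79, -0.06, 0, 0.1, 3.1, 1],
  [-1.51, 2.88, -0.07, 0, 0, 3.1, 1],
  [-1.2, 2.4, -0.06, 0, 0, 3.1, 1],
  [-0.5, 1, -0.07, 0, 0, 2, 1],
  [0, 0, 0, 0, 0, 0, 1],
  [0, 0, 0, 0, 0, 0, 1],
])

```text
time: 25.35
ee_pos: [0.3401, -0.3275, 0.2017]
tcp_rot: [3.139, -0.023, 0.015]
wrist_force: [0.3, 0.6, -2.1]
width: 0.0371
```

```bash
python3 - <<'E'
from h import *
st()
plan([((.346,-.362,.175),tgt_down(0),20,6.8),((.346,-.362,.115),tgt_down(0),16,6.6)],1)
E
```

```text
t 25.35 p [ 0.3401 -0.3275  0.2017] rot [179.8  -1.3   0.9] F [ 0.3  0.6 -2.1] w 0.0371 j [-0.77  0.19 -0.33  1.04  0.01  2.35]
[[0.16,1.15,0.9,0.1,-0.4,0.3,1],[0.17,1.15,0.89,0,-0.5,0.3,1],[0.19,1.15,0.89,0.1,-0.4,0.3,1],[0,0,1.5,0,0,0,1],[0,0,1.5,0,0,0,1],[0,0,1.5,0,0,0,1],[0,0,1.5,0,0,0,1]]
```

Emit:
servo_tool([
  [0.16, 1.15, 0.9, 0.1, -0.4, 0.3, 1],
  [0.17, 1.15, 0.89, 0, -0.5, 0.3, 1],
  [0.15, 0.7, 0.89, 0.1, -0.4, 0.3, 1],
  [0, 0, 1.3, 0, 0, 0, 1],
  [0, 0, 1.3, 0, 0, 0, 1],
  [0, 0, 0.8, 0, 0, 0, 1],
  [0, 0, 0, 0, 0, 0, 1],
])

```text
time: 25.93
ee_pos: [0.349, -0.3544, 0.1395]
tcp_rot: [-3.141, -0.001, 0.009]
wrist_force: [-0.2, 0.9, -1.5]
width: 0.0367
```

```bash
python3 - <<'E'
from h import *
st()
plan([((.346,-.362,.105),tgt_down(0),12,6.8)],1)
E
```

```text
t 25.93 p [ 0.349  -0.3544  0.1395] rot [-1.8e+02 -1.0e-01  5.0e-01] F [-0.2  0.9 -1.5] w 0.0367 j [-0.79  0.3  -0.35  0.92  0.    2.34]
[[-0.1,0.25,1.15,0,0,0.2,1],[-0.1,0.26,1.15,0,-0.1,0.2,1],[-0.1,0.25,1.15,0,0,0.1,1]]
```

Emit:
servo_tool([
  [-0.1, 0.25, 1.15, 0, 0, 0.2, 1],
  [-0.1, 0.26, 1.0, 0, -0.1, 0.2, 1],
  [-0.1, 0.2, 0.9, 0, 0, 0.1, 1],
  [0, 0, 0, 0, 0, 0, 1],
  [0, 0, 0, 0, 0, 0, 0.45],
  [0, 0, 0, 0, 0, 0, 0.45],
  [0, 0, 0, 0, 0, 0, 0.45],
  [0, 0, -1.5, 0, 0, 0, 0.45],
  [0, 0, -2.5, 0, 0, 0, 0.45],
  [0, 0, -3, 0, 0, 0, 0.45],
])

```text
time: 26.77
ee_pos: [0.3456, -0.3586, 0.1775]
tcp_rot: [-3.137, 0.005, 0.004]
wrist_force: [-0.0, -0.3, -0.3]
width: 0.047
```

Emit:
servo_tool([
  [0, -1, -2, 0, 0, 0, 0.45],
  [0, -3, -1, 0, 0, 0, 0.45],
  [0, -3.5, 0, 0, 0, 0, 0.45],
  [0, -3.5, 0, 0, 0, 0, 0.4],
  [1, -3.5, 0, 0, 0, 0, 0],
  [1.5, -3.5, 0, 0, 0, 0, 0],
  [1.5, -3, 0, 0, 0, 0, 0],
  [1.5, -1, 0, 0, 0, 0, 0],
])

```text
time: 27.43
ee_pos: [0.402, -0.1352, 0.2207]
tcp_rot: [3.135, -0.011, -0.004]
wrist_force: [0.9, -1.1, 0.4]
width: 0.0851
```

```bash
python3 - <<'E'
from h import *
st()
c,P=meas(dict(b1=((284,149),.032,.06),b2=((318,178),.032,.06),b3=((291,220),.032,.06))); save('top5',c['pixels'])
E
```

```text
t 27.43 p [ 0.402  -0.1352  0.2207] rot [179.6  -0.6  -0.2] F [ 0.9 -1.1  0.4] w 0.0851 j [-0.32  0.08 -0.4   1.07 -0.    2.82]
b1 574 [648.8 194.4 114.6  49.2 -65. ] [0.6501 0.1871 0.0463]
b2 567 [564.9  96.4 113.6  48.2  61.7] [0.5615 0.0897 0.0463]
b3 572 [444.2 170.4 115.1  48.5 -67.9] [0.4421 0.1765 0.0469]
```

View pics/top5.png

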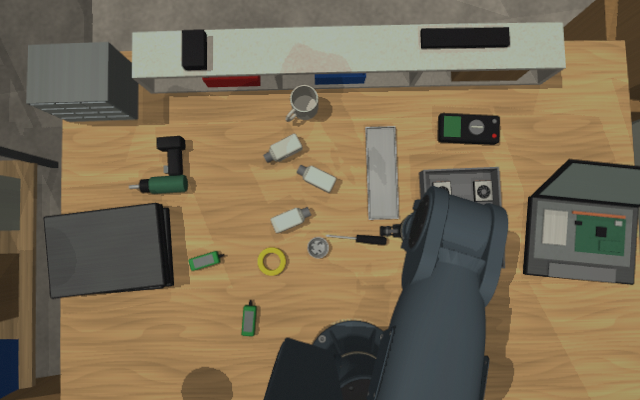

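```bash
cat >> h.py <<'E'
def wrist(p,T,L=0.17):
    p=np.array(p); w=p-L*T[:,2]; j1=np.arctan2(w[1],w[0])
    A=R.from_euler('z',-j1).as_matrix()@T
    th,ph,ka=R.from_matrix(A).as_euler('YXZ')
    return np.round([j1,th,ph,ka],2),np.round(w,3)
E
python3 - <<'E'
from h import *
al=30
B=dict(b1=(.6552,.1809,115.4),b2=(.558,.0835,61.8),b3=(.439,.184,-68.1))
st()
for L in (.12,.2):
  s=robot.sense(); print('now',wrist(s['ee_pos'],R.from_euler('xyz',s['tcp_rot']).as_matrix(),L))
  for flip in (0,1):
    F=np.diag([-1,-1,1]) if flip else np.eye(3)
    for n,(x,y,a) in B.items():
        T=tgt_pick(a,al)@F; c=np.array([np.cos(np.radians(a)),np.sin(np.radians(a)),0])
        g=np.array([x,y,.024])+.010*c; p=g-.054*T[:,2]
        print(L,flip,n,p.round(3),*wrist(p,T,L))
    for x in(.648,.575,.5):
        T=tgt_place(0,al)@F; p=np.array([x,-.102,.058])-.054*T[:,2]; print('place',x,p.round(3),*wrist(p,T,L))
E
```

```text
t 27.48 p [ 0.4046 -0.135   0.2209] rot [179.6  -0.7  -0.2] F [-0.2  0.5  0. ] w 0.0855 j [-0.32  0.09 -0.4   1.07 -0.    2.82]
now (array([-0.32,  3.13,  0.  ,  2.82]), array([ 0.403, -0.134,  0.341]))
0.12 0 b1 [0.639 0.214 0.071] [0.41 3.12 0.52 1.54] [0.614 0.269 0.175]
0.12 0 b2 [0.575 0.116 0.071] [ 0.27 -2.76  0.37  2.41] [0.604 0.169 0.175]
0.12 0 b3 [0.453 0.15  0.071] [ 0.2  -3.03 -0.51 -1.79] [0.475 0.094 0.175]
place 0.648 [ 0.601 -0.102  0.085] [-0.2   2.1  -0.17  3.04] [ 0.497 -0.102  0.145]
place 0.575 [ 0.528 -0.102  0.085] [-0.24  2.11 -0.2   3.02] [ 0.424 -0.102  0.145]
place 0.5 [ 0.453 -0.102  0.085] [-0.28  2.11 -0.25  3.  ] [ 0.349 -0.102  0.145]
0.12 1 b1 [0.639 0.214 0.071] [ 0.41  3.12  0.52 -1.61] [0.614 0.269 0.175]
0.12 1 b2 [0.575 0.116 0.071] [ 0.27 -2.76  0.37 -0.73] [0.604 0.169 0.175]
0.12 1 b3 [0.453 0.15  0.071] [ 0.2  -3.03 -0.51  1.36] [0.475 0.094 0.175]
place 0.648 [ 0.601 -0.102  0.085] [-0.2   2.1  -0.17 -0.1 ] [ 0.497 -0.102  0.145]
place 0.575 [ 0.528 -0.102  0.085] [-0.24  2.11 -0.2  -0.12] [ 0.424 -0.102  0.145]
place 0.5 [ 0.453 -0.102  0
[... 379 characters left out ...]
02  0.085] [-0.23  2.11 -0.2   3.02] [ 0.428 -0.102  0.185]
place 0.575 [ 0.528 -0.102  0.085] [-0.28  2.11 -0.24  3.  ] [ 0.355 -0.102  0.185]
place 0.5 [ 0.453 -0.102  0.085] [-0.35  2.12 -0.3   2.96] [ 0.28  -0.102  0.185]
0.2 1 b1 [0.639 0.214 0.071] [ 0.47 -3.12  0.52 -1.54] [0.596 0.305 0.244]
0.2 1 b2 [0.575 0.116 0.071] [ 0.32 -2.75  0.35 -0.69] [0.623 0.204 0.244]
0.2 1 b3 [0.453 0.15  0.071] [ 0.12 -2.99 -0.5   1.27] [0.49  0.057 0.244]
place 0.648 [ 0.601 -0.102  0.085] [-0.23  2.11 -0.2  -0.12] [ 0.428 -0.102  0.185]
place 0.575 [ 0.528 -0.102  0.085] [-0.28  2.11 -0.24 -0.14] [ 0.355 -0.102  0.185]
place 0.5 [ 0.453 -0.102  0.085] [-0.35  2.12 -0.3  -0.18] [ 0.28  -0.102  0.185]
```

```bash
cat >> h.py <<'E'
BOT=dict(b1=(.6552,.1809,115.4),b2=(.558,.0835,61.8),b3=(.439,.184,-68.1))
F1=np.diag([-1.,-1,1])
def pickpose(n,s=.010,al=30,back=0.):
    x,y,a=BOT[n]; T=tgt_pick(a,al)@F1; c=np.array([np.cos(np.radians(a)),np.sin(np.radians(a)),0])
    return np.array([x,y,.024])+s*c-(.054+back)*T[:,2],T
def offs(n):
    x,y,a=BOT[n]; c=np.array([np.cos(np.radians(a)),np.sin(np.radians(a)),0]); d=robot.sense()['ee_pos']-np.array([x,y,.024])
    return d@c,d[2],d@np.array([-c[1],c[0],0])
def err(p,T):
    s=robot.sense(); M=R.from_euler('xyz',s['tcp_rot']).as_matrix()
    print('err mm',((p-s['ee_pos'])*1000).round(1),'deg',np.degrees(R.from_matrix(M.T@T).as_rotvec()).round(1))
E
python3 - <<'E'
from h import *
p,T=pickpose('b3',back=.09); print(p)
plan([(p+[0,0,.03],T,32,6.6),(p,T,20,6)],0)
E
```

```text
[0.469585   0.10791743 0.14870766]
[[0.35,-1.35,0.23,1.7,1.1,-6,0],[0.49,-1.3,0.28,1.7,1.1,-6.1,0],[0.62,-1.23,0.32,1.6,1.1,-6,0],[0.74,-1.16,0.38,1.7,1,-6.1,0],[0.84,-1.05,0.41,1.7,1.1,-6,0],[0.95,-0.95,0.47,1.7,1.1,-6.1,0],[1.03,-0.83,0.51,1.6,1.1,-6,0],[1.09,-0.7,0.56,1.7,1.1,-6.1,0],[1.16,-0.57,0.59,1.7,1.1,-6,0],[1.2,-0.42,0.63,1.7,1.1,-6.1,0]]
[[1.22,-0.28,0.66,1.7,1.1,-6,0],[1.23,-0.13,0.7,1.6,1,-6.1,0],[1.22,0.02,0.71,1.7,1.1,-6,0],[1.2,0.17,0.74,1.7,1.1,-6.1,0],[1.15,0.32,0.75,1.7,1.1,-6,0],[1.1,0.46,0.77,1.6,1.1,-6.1,0],[1.04,0.6,0.77,1.7,1.1,-6,0],[0.94,0.72,0.76,1.7,1.1,-6.1,0],[-0.75,0,1.3,0,0,0,0],[-0.75,0,1.3,0,0,0,0]]
```

Emit:
servo_tool([
  [0.35, -1.35, 0.23, 1.7, 1.1, -6, 0],
  [0.49, -1.3, 0.28, 1.7, 1.1, -6.1, 0],
  [0.62, -1.23, 0.32, 1.6, 1.1, -6, 0],
  [0.74, -1.16, 0.38, 1.7, 1, -6.1, 0],
  [0.84, -1.05, 0.41, 1.7, 1.1, -6, 0],
  [0.95, -0.95, 0.47, 1.7, 1.1, -6.1, 0],
  [1.03, -0.83, 0.51, 1.6, 1.1, -6, 0],
  [1.09, -0.7, 0.56, 1.7, 1.1, -6.1, 0],
  [1.16, -0.57, 0.59, 1.7, 1.1, -6, 0],
  [1.2, -0.42, 0.63, 1.7, 1.1, -6.1, 0],
])

```text
time: 28.32
ee_pos: [0.4427, 0.0073, 0.2044]
tcp_rot: [-3.021, -0.316, 1.1]
wrist_force: [-0.1, -0.4, 0.9]
width: 0.0851
```

Emit:
servo_tool([
  [1.22, -0.28, 0.66, 1.7, 1.1, -6, 0],
  [1.23, -0.13, 0.7, 1.6, 1, -6.1, 0],
  [1.22, 0.02, 0.71, 1.7, 1.1, -6, 0],
  [1.2, 0.17, 0.74, 1.7, 1.1, -6.1, 0],
  [1.15, 0.32, 0.75, 1.7, 1.1, -6, 0],
  [1.1, 0.46, 0.77, 1.6, 1.1, -6.1, 0],
  [0.8, 0.5, 0.6, 1.7, 1.1, -6, 0],
  [0.3, 0.2, 0.3, 1, 0.6, -3, 0],
  [0, 0, 0, 0, 0, 0, 0],
  [0, 0, 0, 0, 0, 0, 0],
])

```text
time: 29.15
ee_pos: [0.4658, 0.1104, 0.1929]
tcp_rot: [3.107, -0.518, 2.014]
wrist_force: [0.6, -0.1, -1.0]
width: 0.0856
```

```bash
python3 - <<'E'
from h import *
st()
p,T=pickpose('b3',back=.06); err(p,T)
plan([(p,T,20,6)],0)
E
```

```text
t 29.15 p [0.4658 0.1104 0.1929] rot [178.  -29.7 115.4] F [ 0.6 -0.1 -1. ] w 0.0856 j [-0.    0.36 -0.21  1.2   0.48  1.08]
err mm [ -1.8  11.4 -70.1] deg [0.3 0.2 3. ]
[[-0.63,0.02,1.66,0.1,0.1,0.8,0],[-0.63,0.04,1.66,0,0,0.7,0],[-0.63,0.04,1.66,0.1,0.1,0.8,0],[-0.63,0.06,1.66,0.1,0,0.7,0]]
```

Emit:
servo_tool([
  [-0.63, 0.02, 1.66, 0.1, 0.1, 0.8, 0],
  [-0.63, 0.04, 1.66, 0, 0, 0.7, 0],
  [-0.63, 0.04, 1.66, 0.1, 0.1, 0.8, 0],
  [-0.5, 0.06, 1.2, 0.1, 0, 0.7, 0],
  [0, 0, 0, 0, 0, 0, 0],
  [0, 0, 0, 0, 0, 0, 0],
])

```text
time: 29.65
ee_pos: [0.4659, 0.1185, 0.1285]
tcp_rot: [3.14, -0.518, 1.937]
wrist_force: [0.4, -0.7, 0.3]
width: 0.0853
```

```bash
python3 - <<'E'
from h import *
st()
p,T=pickpose('b3',back=.0); err(p,T)
plan([(p,T,14,6)],0)
c=cap('scene'); save('s5',cv2.resize(c['pixels'][130:280,250:470],None,fx=3.5,fy=3.5))
E
```

```text
t 29.65 p [0.4659 0.1185 0.1285] rot [179.9 -29.7 111. ] F [ 0.4 -0.7  0.3] w 0.0853 j [ 0.01  0.42 -0.31  1.04  0.48  1.17]
err mm [-13.1  31.2 -57.7] deg [ 0.6  0.3 -0.8]
[[0.02,-0.02,1.34,0.1,0.1,-0.2,0],[0.01,-0.02,1.34,0.1,0,-0.1,0],[0.01,-0.02,1.33,0.1,0.1,-0.2,0],[0.01,-0.02,1.34,0.1,0.1,-0.1,0],[0.01,-0.01,1.34,0.2,0,-0.2,0]]
```

View pics/s5.png

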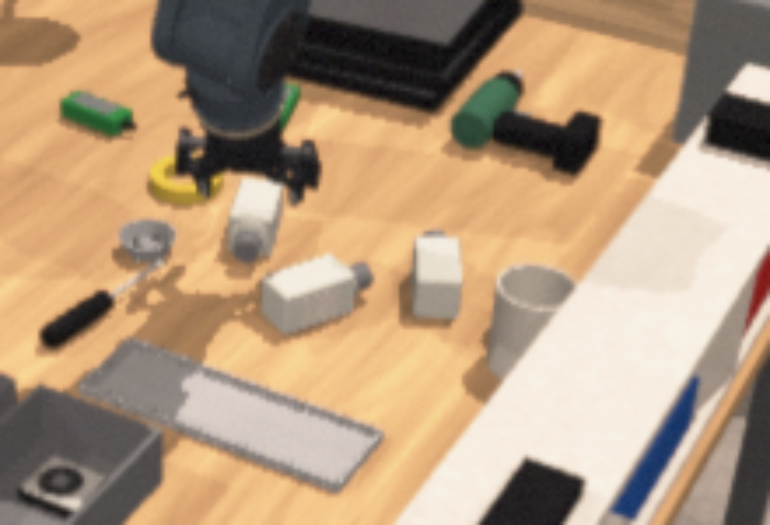

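Emit:
servo_tool([
  [0.02, -0.02, 1.34, 0.1, 0.1, -0.2, 0],
  [0.01, -0.02, 1.34, 0.1, 0, -0.1, 0],
  [0.01, -0.02, 1.33, 0.1, 0.1, -0.2, 0],
  [0.01, -0.02, 1.2, 0.1, 0.1, -0.1, 0],
  [0, 0, 0.6, 0, 0, 0, 0],
  [0, 0, 0, 0, 0, 0, 0],
])

```text
time: 30.2
ee_pos: [0.4583, 0.1447, 0.0834]
tcp_rot: [3.129, -0.519, 1.95]
wrist_force: [-0.0, -0.1, -0.1]
width: 0.0855
```

```bash
python3 - <<'E'
from h import *
st()
p,T=pickpose('b3',back=.0); err(p,T)
plan([(p,T,14,6)],0); print(offs('b3'))
c=cap('scene'); save('s6',cv2.resize(c['pixels'][130:280,250:470],None,fx=3.5,fy=3.5))
E
```

```text
t 30.2 p [0.4583 0.1447 0.0834] rot [179.3 -29.7 111.7] F [-0.  -0.1 -0.1] w 0.0855 j [ 0.06  0.45 -0.39  0.89  0.49  1.22]
err mm [ -5.5   5.  -12.6] deg [ 0.8  0.3 -0.2]
[[-0.03,-0.17,0.71,0.4,0.1,-0.1,0],[-0.02,-0.17,0.71,0.4,0.2,-0.1,0]]
(np.float64(0.04363595111779679), np.float64(0.05939177897799496), np.float64(0.0032318110253092246))
```

View pics/s6.png

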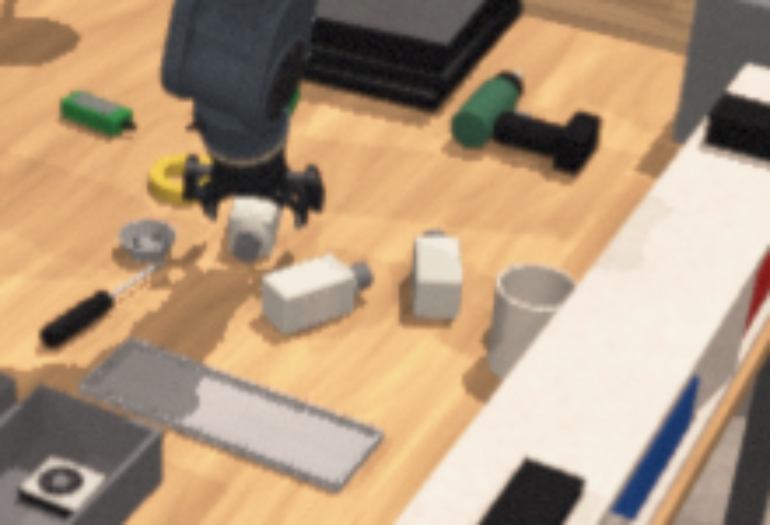

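The jaws straddle the bottle at about (250,225) in the crop. I'll finish the approach and grip.

Emit:
servo_tool([
  [-0.03, -0.17, 0.71, 0.4, 0.1, -0.1, 0],
  [-0.02, -0.17, 0.6, 0.4, 0.2, -0.1, 0],
  [0, 0, 0, 0, 0, 0, 0.2],
  [0, 0, 0, 0, 0, 0, 0.5],
  [0, 0, 0, 0, 0, 0, 1],
  [0, 0, 0, 0, 0, 0, 1],
  [0, 0, 0, 0, 0, 0, 1],
  [0, 0, 0, 0, 0, 0, 1],
], grip_force=70)

```text
time: 30.92
ee_pos: [0.4549, 0.1483, 0.0738]
tcp_rot: [3.138, -0.523, 1.955]
wrist_force: [-0.2, -1.2, -1.5]
width: 0.0472
```

```bash
python3 - <<'E'
from h import *
st(); p,T=pickpose('b3',back=.0); err(p,T); print(offs('b3'))
s=robot.sense()['ee_pos']
TP=tgt_place(0,30)@F1
plan([(s+[0,0,.11],T,20,6)],1)
E
```

```text
t 30.92 p [0.4549 0.1483 0.0738] rot [179.8 -29.9 112. ] F [-0.2 -1.2 -1.5] w 0.0472 j [ 0.07  0.47 -0.4   0.88  0.5   1.22]
err mm [-2.1  1.3 -3.1] deg [0.2 0.1 0.1]
(np.float64(0.03901825989287646), np.float64(0.049845637770662206), np.float64(0.0014481597194707767))
[[0.92,0.01,-1.59,0,0,0,1],[0.91,0,-1.59,0.1,0,0,1],[0.92,0.01,-1.59,0,0,0,1],[0.91,0,-1.58,0,0,0.1,1],[0.92,0,-1.59,0,0,0,1],[0.91,0,-1.59,0.1,0.1,0,1]]
```

Emit:
servo_tool([
  [0.7, 0.01, -1.2, 0, 0, 0, 1],
  [0.91, 0, -1.59, 0.1, 0, 0, 1],
  [0.92, 0.01, -1.59, 0, 0, 0, 1],
  [0.91, 0, -1.58, 0, 0, 0.1, 1],
  [0.92, 0, -1.59, 0, 0, 0, 1],
  [0.91, 0, -1.59, 0.1, 0.1, 0, 1],
  [0.91, 0, -1.59, 0.1, 0.1, 0, 1],
])

```text
time: 31.5
ee_pos: [0.4524, 0.1477, 0.1993]
tcp_rot: [-3.13, -0.527, 1.948]
wrist_force: [0.8, 1.2, -2.2]
width: 0.0473
```

```bash
python3 - <<'E'
from h import *
st()
TP=tgt_place(0,30)@F1
c=cap('scene'); save('s7',cv2.resize(c['pixels'][130:280,250:470],None,fx=3.5,fy=3.5))
plan([((.58,-.09,.21),TP,25,6.0)],1)
E
```

```text
t 31.5 p [0.4524 0.1477 0.1993] rot [-179.3  -30.2  111.6] F [ 0.8  1.2 -2.2] w 0.0473 j [ 0.07  0.34 -0.23  1.19  0.5   1.21]
[[-1.2,0.15,-0.74,-1,-4.1,-3.8,1],[-1.26,0.08,-0.66,-1.1,-4.2,-3.8,1],[-1.3,0.01,-0.56,-1,-4.1,-3.8,1],[-1.34,-0.08,-0.46,-1,-4.2,-3.8,1],[-1.36,-0.15,-0.37,-1.1,-4.1,-3.8,1],[-1.37,-0.24,-0.28,-1,-4.1,-3.8,1],[-1.37,-0.33,-0.18,-1,-4.2,-3.8,1],[-1.35,-0.41,-0.08,-1.1,-4.1,-3.8,1],[-1.33,-0.5,0,-1,-4.2,-3.8,1],[-1.29,-0.59,0.08,-1,-4.1,-3.8,1]]
[[-1.23,-0.68,0.17,-1,-4.1,-3.8,1],[-1.18,-0.76,0.24,-1.1,-4.2,-3.8,1],[-1.1,-0.84,0.3,-1,-4.1,-3.8,1],[-1.02,-0.91,0.37,-1,-4.2,-3.8,1],[-0.93,-0.99,0.42,-1.1,-4.1,-3.8,1],[-0.82,-1.05,0.47,-1,-4.1,-3.8,1],[-0.72,-1.12,0.5,-1,-4.2,-3.8,1],[-0.61,-1.17,0.53,-1.1,-4.1,-3.8,1],[-0.49,-1.21,0.55,-1,-4.2,-3.8,1]]
```

View pics/s7.png

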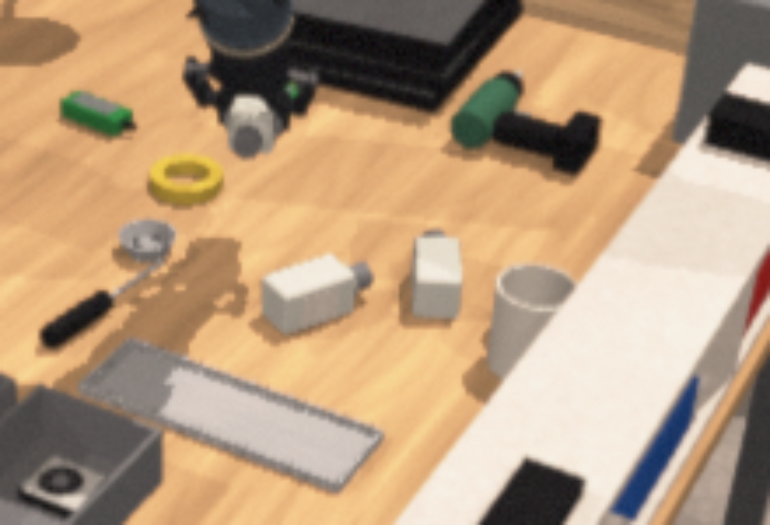

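Emit:
servo_tool([
  [-1.2, 0.15, -0.74, -1, -4.1, -3.8, 1],
  [-1.26, 0.08, -0.66, -1.1, -4.2, -3.8, 1],
  [-1.3, 0.01, -0.56, -1, -4.1, -3.8, 1],
  [-1.34, -0.08, -0.46, -1, -4.2, -3.8, 1],
  [-1.36, -0.15, -0.37, -1.1, -4.1, -3.8, 1],
  [-1.37, -0.24, -0.28, -1, -4.1, -3.8, 1],
  [-1.37, -0.33, -0.18, -1, -4.2, -3.8, 1],
  [-1.35, -0.41, -0.08, -1.1, -4.1, -3.8, 1],
  [-1.33, -0.5, 0, -1, -4.2, -3.8, 1],
  [-1.29, -0.59, 0.08, -1, -4.1, -3.8, 1],
])

```text
time: 32.38
ee_pos: [0.525, 0.0183, 0.2109]
tcp_rot: [2.883, 0.332, 2.524]
wrist_force: [0.5, 0.7, -1.1]
width: 0.0477
```

Emit:
servo_tool([
  [-1.23, -0.68, 0.17, -1, -4.1, -3.8, 1],
  [-1.18, -0.76, 0.24, -1.1, -4.2, -3.8, 1],
  [-1.1, -0.84, 0.3, -1, -4.1, -3.8, 1],
  [-1.02, -0.91, 0.37, -1, -4.2, -3.8, 1],
  [-0.93, -0.99, 0.42, -1.1, -4.1, -3.8, 1],
  [-0.82, -1.05, 0.47, -1, -4.1, -3.8, 1],
  [-0.6, -0.9, 0.4, -1, -4.2, -3.8, 1],
  [-0.3, -0.5, 0.3, -0.6, -2, -2, 1],
  [0, 0, 0, 0, 0, 0, 1],
  [0, 0, 0, 0, 0, 0, 1],
])

```text
time: 33.22
ee_pos: [0.573, -0.0756, 0.2194]
tcp_rot: [3.1, 0.994, 3.07]
wrist_force: [0.2, -0.5, -1.1]
width: 0.0469
```

```bash
python3 - <<'E'
from h import *
st()
TP=tgt_place(0,30)@F1
err(np.array([.62,-.102,.085]),TP)
c=cap('scene'); save('s8',cv2.resize(c['pixels'][130:280,250:470],None,fx=3.5,fy=3.5))
plan([((.62,-.102,.16),TP,20,6.0)],1)
E
```

```text
t 33.22 p [ 0.573  -0.0756  0.2194] rot [177.6  56.9 175.9] F [ 0.2 -0.5 -1.1] w 0.0469 j [-0.19 -0.   -1.03 -0.44  0.14 -0.07]
err mm [  47.   -26.4 -134.4] deg [-1.1 -3.  -2.2]
[[0.47,-0.52,1.44,-0.2,-0.6,-0.4,1],[0.49,-0.53,1.44,-0.2,-0.6,-0.5,1],[0.5,-0.53,1.43,-0.3,-0.6,-0.4,1],[0.53,-0.53,1.42,-0.2,-0.6,-0.5,1],[0.54,-0.53,1.42,-0.2,-0.6,-0.4,1]]
```

View pics/s8.png

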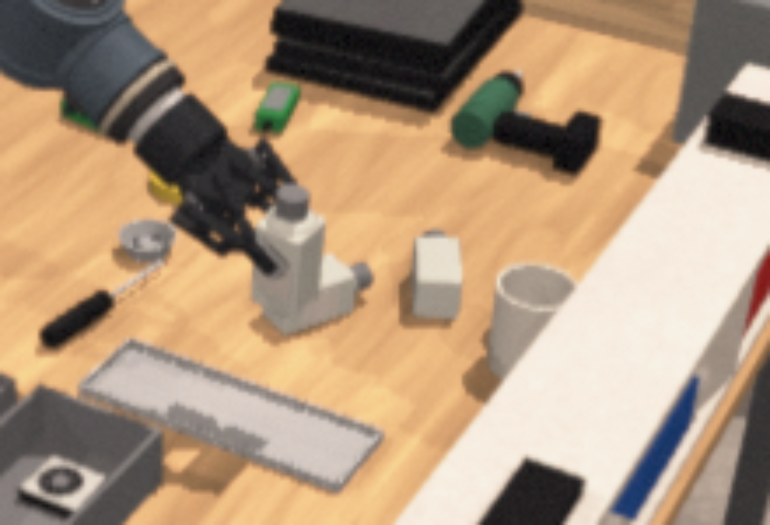

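```bash
cat > fit.py <<'E'
from h import *
from scipy.optimize import least_squares
D=[(.213,-.0345,1.323,.1514,-.4762,.3034),(.12,-.27,1.18,.3843,-.2302,.2552),(.48,.11,1.19,.6167,.0208,.2077),(.67,.06,.96,.6591,.0548,.0704),(.65,.05,.96,.6572,.0497,.0786),(.58,.2,1.18,.6549,.0498,.1848),(.42,-.05,1.12,.4947,-.2822,.185),(.51,-.16,.91,.5134,-.2766,.0941),(.29,-.17,1.09,.5189,-.0904,.2092),(.4,-.07,1.08,.5318,.2223,.1916),(.5,-.19,.87,.5375,.2238,.0888),(.08,-.49,.98,.3507,-.2122,.1856),(.24,-.56,.76,.3492,-.2646,.0951),(.31,-.25,1.0,.409,.3218,.1726),(.65,.03,.95,.547,.3598,.0748),(.3,-.35,.92,.349,-.3544,.1395),(.08,-.40,1.07,.402,-.1352,.2207),(0.,-1.03,-.44,.573,-.0756,.2194)]
D=np.array(D); rr=np.hypot(D[:,3],D[:,4])
def f(q,j2,j3,j4):
    r0,h,A,a,B,b,C=q; th=j2-j3+j4
    return r0+A*np.sin(j2+a)+B*np.cos(j2-j3+b)+C*np.cos(th), h+A*np.cos(j2+a)-B*np.sin(j2-j3+b)-C*np.sin(th)
def res(q): r,z=f(q,*D[:,:3].T); return np.r_[r-rr,z-D[:,5]]
best=min((least_squares(res,[.05,.2,L,a,L,b,.2]) for L in(.3,.4) for a in(-.3,0,.3) for b in(-.5,0,.5,1)),key=lambda s:s.cost)
print(best.x.round(3),'rms',np.sqrt(2*best.cost/36))
q=best.x
def ik(r,z,pit,g=(0.,-.8,0.)):
    s=least_squares(lambda v:np.r_[np.array(f(q,*v))-[r,z],.3*(v[0]-v[1]+v[2]-pit)],g); return s.x.round(3),s.cost
if __name__=='__main__':
    for al in(30,45):
      for x in(.67,.6,.53):
        for z in(.09,.2):
          sx=.054*np.cos(np.radians(al)); print(al,x,z,ik(np.hypot(x-sx,.102),z,np.radians(al)))
E
python3 fit.py
```

```text
[ 0.003  0.248  0.488 -0.005  0.396 -0.159  0.388] rms 0.0016256399421169505
30 0.67 0.09 (array([ 0.506, -1.079, -1.061]), np.float64(6.727042184151289e-31))
30 0.67 0.2 (array([ 0.171, -0.997, -0.645]), np.float64(1.991426094331722e-21))
30 0.6 0.09 (array([ 0.488, -1.252, -1.216]), np.float64(7.144900975185866e-26))
30 0.6 0.2 (array([ 0.05 , -1.149, -0.675]), np.float64(2.1116375444323498e-20))
30 0.53 0.09 (array([ 0.534, -1.431, -1.441]), np.float64(1.1464922291981219e-29))
30 0.53 0.2 (array([-0.098, -1.286, -0.664]), np.float64(3.922640667954479e-20))
45 0.67 0.09 (array([ 0.347, -0.86 , -0.421]), np.float64(2.6352524466139825e-26))
45 0.67 0.2 (array([ 0.13 , -0.737, -0.082]), np.float64(2.394013292917039e-19))
45 0.6 0.09 (array([ 0.253, -1.025, -0.493]), np.float64(3.6284947365799055e-21))
45 0.6 0.2 (array([-0.005, -0.885, -0.095]), np.float64(3.037370807117194e-23))
45 0.53 0.09 (array([ 0.154, -1.183, -0.552]), np.float64(2.955352224653517e-19))
45 0.53 0.2 (array([-0.157, -1.016, -0.074]), np.float64(9.151203065806975e-18))
```

```bash
python3 - <<'E'
from fit import *
for al,x in((30,.675),(45,.613),(50,.551),(50,.56),(55,.551)):
    for z in (.09,.13,.2):
        sx=.054*np.cos(np.radians(al)); print(al,x,z,ik(np.hypot(x-sx,.102),z,np.radians(al))[0])
TP=tgt_place(0,30)@F1
plan([((.625,-.102,.15),TP,20,6.0),((.625,-.102,.098),TP,14,6)],1)
E
```

```text
[ 0.003  0.248  0.488 -0.005  0.396 -0.159  0.388] rms 0.0016256399421169505
30 0.675 0.09 [ 0.508 -1.067 -1.051]
30 0.675 0.13 [ 0.379 -1.048 -0.904]
30 0.675 0.2 [ 0.179 -0.986 -0.641]
45 0.613 0.09 [ 0.271 -0.995 -0.481]
45 0.613 0.13 [ 0.168 -0.954 -0.336]
45 0.613 0.2 [ 0.021 -0.859 -0.095]
50 0.551 0.09 [ 0.158 -1.047 -0.333]
50 0.551 0.13 [ 0.054 -0.996 -0.177]
50 0.551 0.2 [-0.087 -0.886  0.073]
50 0.56 0.09 [ 0.173 -1.027 -0.327]
50 0.56 0.13 [ 0.071 -0.977 -0.176]
50 0.56 0.2 [-0.067 -0.869  0.071]
55 0.551 0.09 [ 0.156 -0.954 -0.15 ]
55 0.551 0.13 [ 0.068 -0.902 -0.01 ]
55 0.551 0.2 [-0.052 -0.791  0.22 ]
[[0.58,-0.53,1.64,-0.2,-0.6,-0.4,1],[0.6,-0.52,1.63,-0.2,-0.6,-0.5,1],[0.63,-0.53,1.62,-0.3,-0.6,-0.4,1],[0.64,-0.53,1.61,-0.2,-0.6,-0.5,1],[0.67,-0.53,1.6,-0.2,-0.6,-0.4,1],[1.13,0,0.65,0,0,0,1],[1.12,0,0.65,0,0,0,1],[1.13,0,0.65,0,0,0,1],[1.12,0,0.65,0,0,0,1]]
```

Emit:
servo_tool([
  [0.58, -0.53, 1.64, -0.2, -0.6, -0.4, 1],
  [0.6, -0.52, 1.63, -0.2, -0.6, -0.5, 1],
  [0.63, -0.53, 1.62, -0.3, -0.6, -0.4, 1],
  [0.64, -0.53, 1.61, -0.2, -0.6, -0.5, 1],
  [0.4, -0.3, 0.9, -0.2, -0.6, -0.4, 1],
  [0, 0, 0, 0, 0, 0, 1],
  [0, 0, 0, 0, 0, 0, 1],
])

```text
time: 33.85
ee_pos: [0.6259, -0.0972, 0.1574]
tcp_rot: [3.129, 1.047, 3.13]
wrist_force: [-0.1, 0.2, -1.4]
width: 0.0474
```

```bash
python3 - <<'E'
from h import *
st(); TP=tgt_place(0,30)@F1
err(np.array((.625,-.102,.15)),TP)
plan([((.625,-.102,.13),TP,10,6.0),((.625,-.102,.098),TP,10,6)],1)
E
```

```text
t 33.85 p [ 0.6259 -0.0972  0.1574] rot [179.3  60.  179.4] F [-0.1  0.2 -1.4] w 0.0474 j [-0.23  0.28 -1.01 -0.76  0.2  -0.11]
err mm [-0.9 -4.8 -7.4] deg [ 0.2 -0.  -0.3]
[[0.8,-0.17,0.43,0.1,0,-0.1,1],[0.81,-0.16,0.43,0,0,-0.1,1],[0.8,-0.16,0.43,0.1,0,-0.1,1],[0.69,0,0.4,0,0,0,1],[0.7,0,0.4,0,0,0,1],[0.69,0,0.4,0,0,0,1],[0.69,0,0.4,0,0,0,1]]
```

Emit:
servo_tool([
  [0.8, -0.17, 0.43, 0.1, 0, -0.1, 1],
  [0.81, -0.16, 0.43, 0, 0, -0.1, 1],
  [0.8, -0.1, 0.43, 0.1, 0, -0.1, 1],
  [0.8, 0, 0.45, 0, 0, 0, 1],
  [0.8, 0, 0.45, 0, 0, 0, 1],
  [0.7, 0, 0.4, 0, 0, 0, 1],
  [0.3, 0, 0.2, 0, 0, 0, 1],
  [0, 0, 0, 0, 0, 0, 1],
])

```text
time: 34.52
ee_pos: [0.6277, -0.0979, 0.1071]
tcp_rot: [3.135, 1.05, 3.134]
wrist_force: [1.3, -0.1, -1.9]
width: 0.0473
```

```bash
python3 - <<'E'
from h import *
st(); TP=tgt_place(0,30)@F1
err(np.array((.625,-.102,.085)),TP)
c=cap('scene'); save('s9',cv2.resize(c['pixels'][130:280,250:470],None,fx=3.5,fy=3.5))
E
```

```text
t 34.52 p [ 0.6277 -0.0979  0.1071] rot [179.6  60.2 179.6] F [ 1.3 -0.1 -1.9] w 0.0473 j [-0.23  0.44 -1.04 -0.95  0.2  -0.11]
err mm [ -2.7  -4.1 -22.1] deg [ 0.   0.2 -0.2]
```

View pics/s9.png

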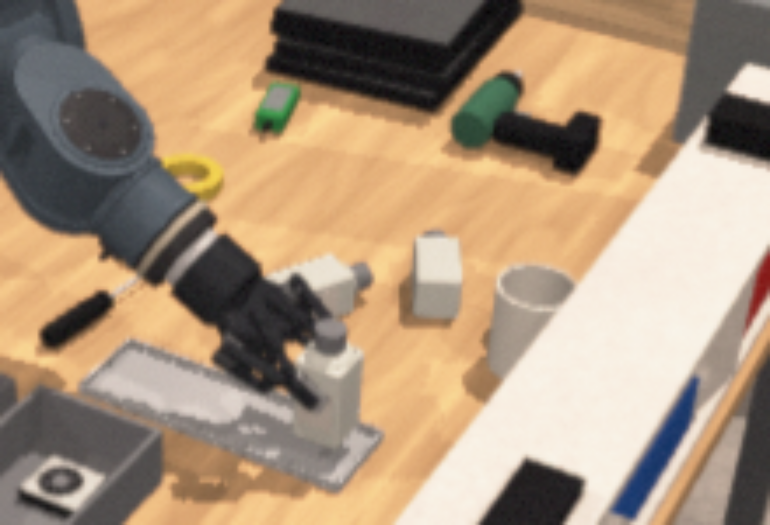

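Emit:
servo_tool([
  [0.5, -0.15, 0.2, 0, 0, 0, 1],
  [0.5, -0.15, 0.2, 0, 0, 0, 1],
  [0.4, -0.1, 0.2, 0, 0, 0, 1],
  [0.2, 0, 0.1, 0, 0, 0, 1],
  [0, 0, 0, 0, 0, 0, 1],
])

```text
time: 34.98
ee_pos: [0.6269, -0.1023, 0.0916]
tcp_rot: [3.136, 1.054, 3.135]
wrist_force: [-0.4, 0.2, -2.1]
width: 0.0471
```

```bash
python3 - <<'E'
from h import *
st(); TP=tgt_place(0,30)@F1
err(np.array((.625,-.102,.085)),TP)
E
```

```text
t 34.98 p [ 0.6269 -0.1023  0.0916] rot [179.7  60.4 179.6] F [-0.4  0.2 -2.1] w 0.0471 j [-0.24  0.49 -1.05 -1.01  0.21 -0.12]
err mm [-1.9  0.3 -6.6] deg [-0.   0.4 -0.2]
```

Emit:
servo_tool([
  [0.25, 0, 0.12, 0, 0.2, -0.1, 1],
  [0.25, 0, 0.12, 0, 0.2, -0.1, 1],
  [0.15, 0, 0.05, 0, 0, 0, 1],
  [0, 0, 0, 0, 0, 0, 1],
])

```text
time: 35.32
ee_pos: [0.6278, -0.1026, 0.0867]
tcp_rot: [-3.138, 1.053, -3.138]
wrist_force: [-0.4, -0.4, -1.7]
width: 0.0474
```

```bash
python3 - <<'E'
from h import *
st(); TP=tgt_place(0,30)@F1
err(np.array((.625,-.102,.085)),TP)
E
```

```text
t 35.32 p [ 0.6278 -0.1026  0.0867] rot [-179.8   60.3 -179.8] F [-0.4 -0.4 -1.7] w 0.0474 j [-0.24  0.5  -1.05 -1.02  0.21 -0.12]
err mm [-2.8  0.6 -1.7] deg [0.  0.3 0.1]
```

Emit:
servo_tool([
  [0.2, 0, 0.1, 0, 0.2, 0, 1],
  [0.1, 0, 0.05, 0, 0, 0, 1],
  [0, 0, 0, 0, 0, 0, 1],
])

```text
time: 35.57
ee_pos: [0.6296, -0.1027, 0.0864]
tcp_rot: [-3.136, 1.056, -3.134]
wrist_force: [-0.1, -0.2, -2.7]
width: 0.0474
```

```bash
python3 - <<'E'
from h import *
st(); TP=tgt_place(0,30)@F1
err(np.array((.625,-.102,.085)),TP)
E
```

```text
t 35.57 p [ 0.6296 -0.1027  0.0864] rot [-179.7   60.5 -179.6] F [-0.1 -0.2 -2.7] w 0.0474 j [-0.24  0.51 -1.04 -1.03  0.21 -0.12]
err mm [-4.6  0.7 -1.4] deg [0.  0.5 0.2]
```

Emit:
servo_tool([
  [0.35, 0, -0.1, 0, 0.3, 0, 1],
  [0.3, 0, -0.1, 0, 0.3, 0, 1],
  [0, 0, 0, 0, 0, 0, 1],
])

```text
time: 35.82
ee_pos: [0.629, -0.1031, 0.0868]
tcp_rot: [-3.131, 1.057, -3.128]
wrist_force: [0.6, 1.3, -2.0]
width: 0.0474
```

```bash
python3 - <<'E'
from h import *
st(); TP=tgt_place(0,30)@F1
err(np.array((.625,-.102,.085)),TP)
c=cap('scene'); save('s10',cv2.resize(c['pixels'][200:270,300:380],None,fx=7,fy=7))
E
```

```text
t 35.82 p [ 0.629  -0.1031  0.0868] rot [-179.4   60.6 -179.2] F [ 0.6  1.3 -2. ] w 0.0474 j [-0.24  0.51 -1.05 -1.03  0.21 -0.13]
err mm [-4.   1.1 -1.8] deg [0.1 0.6 0.4]
```

View pics/s10.png

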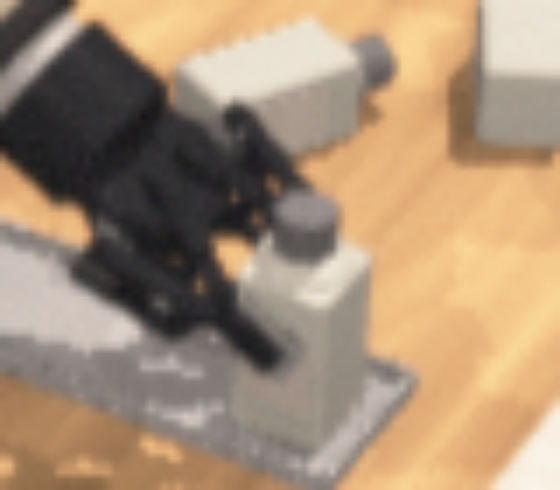

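Emit:
servo_tool([
  [0, 0, 0, 0, 0, 0, 0.4],
  [0, 0, 0, 0, 0, 0, 0.2],
  [0, 0, 0, 0, 0, 0, 0],
  [0, 0, 0, 0, 0, 0, 0],
  [0, 0, -0.5, 0, 0, 0, 0],
  [0, 0, -1.5, 0, 0, 0, 0],
  [0, 0, -2, 0, 0, 0, 0],
  [0, 0, -2, 0, 0, 0, 0],
  [0, 0, -2, 0, 0, 0, 0],
  [0, 0, -1, 0, 0, 0, 0],
])

```text
time: 36.7
ee_pos: [0.5695, -0.1105, 0.1383]
tcp_rot: [-3.139, 1.033, -3.129]
wrist_force: [0.1, 0.7, -0.1]
width: 0.0857
```

```bash
python3 - <<'E'
from h import *
st()
c=cap('scene'); save('s11',cv2.resize(c['pixels'][130:280,250:470],None,fx=3.5,fy=3.5))
E
```

```text
t 36.7 p [ 0.5695 -0.1105  0.1383] rot [-179.9   59.2 -179.3] F [ 0.1  0.7 -0.1] w 0.0857 j [-0.3   0.26 -1.13 -0.84  0.27 -0.17]
```

View pics/s11.png

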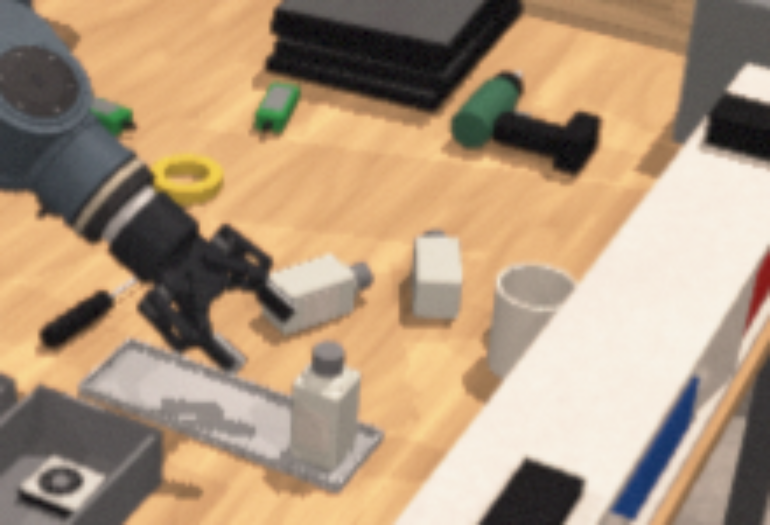

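The bottle stands upright in the tray. Joint 3 is close to its limit, so I'll go up while turning the tool back down.

```bash
python3 - <<'E'
from h import *
T2=tgt_place(0,65)@F1
p,T=pickpose('b2',s=.020,al=45,back=.09); print(p,wrist(p,T,.2))
plan([((.565,-.07,.24),T2,20,6.3),(p+[0,0,.03],T,28,6.5)],0)
E
```

```text
[0.61556773 0.19086336 0.12582338] (array([ 0.43, -2.47,  0.44, -0.49]), array([0.682, 0.315, 0.267]))
[[-1.41,0.68,-0.92,0.1,5.7,0.1,0],[-1.31,0.68,-1.05,0,5.7,0.1,0],[-1.2,0.68,-1.18,0.1,5.7,0.1,0],[-1.08,0.68,-1.29,0,5.7,0,0],[-0.94,0.68,-1.39,0.1,5.8,0.1,0],[-0.79,0.67,-1.48,0,5.7,0.1,0],[-0.07,1.86,0.7,0.8,4.5,-4.6,0],[-0.28,1.86,0.66,0.8,4.5,-4.6,0],[-0.48,1.84,0.6,0.8,4.4,-4.6,0],[-0.66,1.8,0.54,0.9,4.5,-4.6,0]]
[[-0.85,1.74,0.44,0.8,4.5,-4.6,0],[-1.02,1.68,0.35,0.8,4.5,-4.6,0],[-1.17,1.59,0.24,0.8,4.5,-4.6,0],[-1.3,1.5,0.13,0.8,4.5,-4.6,0],[-1.43,1.39,-0.01,0.8,4.4,-4.6,0],[-1.53,1.26,-0.14,0.9,4.5,-4.6,0],[-1.61,1.14,-0.28,0.8,4.5,-4.6,0],[-1.67,1,-0.42,0.8,4.5,-4.6,0],[-1.71,0.86,-0.57,0.8,4.5,-4.6,0],[-1.71,0.71,-0.72,0.8,4.4,-4.6,0]]
```

```bash
python3 - <<'E'
from h import *
T2=tgt_place(0,65)@F1
p,T=pickpose('b1',s=.020,al=45,back=.08); print(p,wrist(p,T,.2))
plan([((.565,-.07,.24),T2,20,6.3),(p+[0,0,.03],T,28,6.5)],0)
E
```

```text
[0.6059787  0.28455981 0.11875231] (array([ 0.65, -2.94,  0.76, -1.29]), array([0.545, 0.412, 0.26 ]))
[[-1.41,0.68,-0.92,0.1,5.7,0.1,0],[-1.31,0.68,-1.05,0,5.7,0.1,0],[-1.2,0.68,-1.18,0.1,5.7,0.1,0],[-1.08,0.68,-1.29,0,5.7,0,0],[-0.94,0.68,-1.39,0.1,5.8,0.1,0],[-0.79,0.67,-1.48,0,5.7,0.1,0],[0.01,1.77,0.5,1,2.2,-5.9,0],[-0.2,1.77,0.47,1.1,2.2,-6,0],[-0.4,1.75,0.42,1,2.2,-5.9,0],[-0.59,1.71,0.37,1.1,2.1,-5.9,0]]
[[-0.77,1.64,0.32,1,2.2,-5.9,0],[-0.95,1.56,0.25,1.1,2.2,-6,0],[-1.12,1.45,0.19,1,2.2,-5.9,0],[-1.27,1.33,0.11,1.1,2.2,-5.9,0],[-1.4,1.2,0.04,1,2.2,-5.9,0],[-1.51,1.05,-0.03,1.1,2.2,-6,0],[-1.62,0.88,-0.12,1,2.1,-5.9,0],[-1.69,0.7,-0.19,1.1,2.2,-5.9,0],[-1.74,0.53,-0.26,1,2.2,-5.9,0],[-1.78,0.34,-0.35,1.1,2.2,-6,0]]
[[-1.79,0.15,-0.41,1,2.2,-5.9,0],[-1.77,-0.05,-0.49,1.1,2.2,-5.9,0],[-1.75,-0.24,-0.55,1,2.1,-6,0],[-1.68,-0.42,-0.6,1.1,2.2,-5.9,0],[-1.61,-0.61,-0.66,1,2.2,-5.9,0],[-1.51,-0.78,-0.71,1,2.2,-5.9,0]]
```

Emit:
servo_tool([
  [-1.0, 0.68, -0.6, 0.1, 6, 0.1, 0],
  [-1.31, 0.68, -1.05, 0, 6, 0.1, 0],
  [-1.2, 0.68, -1.18, 0.1, 5.7, 0.1, 0],
  [-1.08, 0.68, -1.29, 0, 5.7, 0, 0],
  [-0.94, 0.68, -1.39, 0.1, 5.8, 0.1, 0],
  [-0.79, 0.67, -1.48, 0, 5.7, 0.1, 0],
  [0.01, 1.77, 0.5, 1, 2.2, -5.9, 0],
  [-0.2, 1.77, 0.47, 1.1, 2.2, -6, 0],
  [-0.4, 1.75, 0.42, 1, 2.2, -5.9, 0],
  [-0.59, 1.71, 0.37, 1.1, 2.1, -5.9, 0],
])

```text
time: 37.58
ee_pos: [0.579, -0.0186, 0.172]
tcp_rot: [-2.809, 0.457, -2.677]
wrist_force: [-0.0, 0.0, -0.2]
width: 0.0854
```

```bash
python3 - <<'E'
from h import *
st()
p,T=pickpose('b1',s=.020,al=45,back=.08)
plan([(p+[0,0,.04],T,28,6.5)],0)
E
```

```text
t 37.58 p [ 0.579  -0.0186  0.172 ] rot [-160.9   26.2 -153.4] F [-0.   0.  -0.2] w 0.0854 j [ 0.02  0.11 -0.67  0.24 -0.11 -0.4 ]
[[-0.81,1.6,-0.04,0.1,2.3,-5.9,0],[-0.97,1.5,-0.08,0.2,2.3,-5.8,0],[-1.11,1.4,-0.12,0.1,2.4,-5.9,0],[-1.24,1.28,-0.18,0.1,2.3,-5.9,0],[-1.36,1.15,-0.23,0.1,2.3,-5.9,0],[-1.46,1,-0.29,0.2,2.3,-5.9,0],[-1.54,0.84,-0.35,0.1,2.3,-5.8,0],[-1.6,0.68,-0.42,0.1,2.4,-5.9,0],[-1.65,0.52,-0.48,0.2,2.3,-5.9,0],[-1.67,0.34,-0.56,0.1,2.3,-5.9,0]]
[[-1.67,0.17,-0.62,0.1,2.3,-5.8,0],[-1.66,0,-0.69,0.1,2.3,-5.9,0],[-1.61,-0.17,-0.75,0.2,2.4,-5.9,0],[-1.56,-0.34,-0.82,0.1,2.3,-5.9,0],[-1.48,-0.49,-0.88,0.1,2.3,-5.8,0],[-1.38,-0.64,-0.94,0.2,2.3,-5.9,0],[-1.28,-0.79,-0.99,0.1,2.3,-5.9,0]]
```

Emit:
servo_tool([
  [-0.81, 1.6, -0.5, 0.1, 2.3, -5.9, 0],
  [-0.97, 1.5, -0.5, 0.2, 2.3, -5.8, 0],
  [-1.11, 1.4, -0.5, 0.1, 2.4, -5.9, 0],
  [-1.24, 1.28, -0.4, 0.1, 2.3, -5.9, 0],
  [-1.36, 1.15, -0.4, 0.1, 2.3, -5.9, 0],
  [-1.46, 1, -0.4, 0.2, 2.3, -5.9, 0],
  [-1.54, 0.84, -0.35, 0.1, 2.3, -5.8, 0],
  [-1.6, 0.68, -0.42, 0.1, 2.4, -5.9, 0],
  [-1.65, 0.52, -0.48, 0.2, 2.3, -5.9, 0],
  [-1.67, 0.34, -0.56, 0.1, 2.3, -5.9, 0],
])

```text
time: 38.42
ee_pos: [0.5824, 0.1726, 0.1706]
tcp_rot: [-2.74, -0.379, -1.843]
wrist_force: [-0.4, 0.4, 0.4]
width: 0.0856
```

```bash
python3 - <<'E'
from h import *
st()
p,T=pickpose('b1',s=.020,al=45,back=.08); err(p,T)
plan([(p+[0,0,.03],T,28,6.3)],0)
c,P=meas(dict(b1=((284,149),.032,.06),b2=((318,178),.032,.06))); save('top6',c['pixels'])
E
```

```text
t 38.42 p [0.5824 0.1726 0.1706] rot [-157.   -21.7 -105.6] F [-0.4  0.4  0.4] w 0.0856 j [ 0.5   0.45 -0.13  0.93 -0.54 -0.89]
err mm [ 23.6 112.  -51.9] deg [  0.7  14.9 -38. ]
[[-1.63,-0.03,-0.33,0.1,2.1,-5.4,0],[-1.61,-0.17,-0.39,0.1,2.1,-5.4,0],[-1.57,-0.33,-0.44,0.1,2.2,-5.5,0],[-1.51,-0.48,-0.51,0.1,2.1,-5.4,0],[-1.44,-0.62,-0.56,0.1,2.1,-5.4,0],[-1.35,-0.75,-0.61,0.1,2.1,-5.4,0],[-1.26,-0.88,-0.65,0.1,2.1,-5.5,0]]
b1 none attempt to get argmax of an empty sequence
b2 564 [564.8  96.4 113.5  48.1  62. ] [0.5613 0.0896 0.0464]
```

View pics/top6.png

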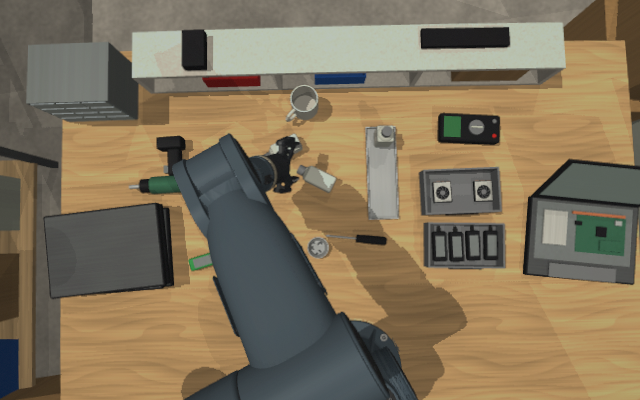

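All three chargers plus the fixed one lie in the bin at (438–490,244), and both fans are in theirs. The bottle stands at (383,135). Continuing to bottle1.

Emit:
servo_tool([
  [-1.63, -0.03, -0.4, 0.1, 2.1, -5.4, 0],
  [-1.61, -0.17, -0.4, 0.1, 2.1, -5.4, 0],
  [-1.57, -0.33, -0.44, 0.1, 2.2, -5.5, 0],
  [-1.51, -0.48, -0.51, 0.1, 2.1, -5.4, 0],
  [-1.44, -0.62, -0.56, 0.1, 2.1, -5.4, 0],
  [-1.1, -0.6, -0.5, 0.1, 2.1, -5.4, 0],
  [-0.5, -0.3, -0.3, 0.1, 1, -3, 0],
  [0, 0, 0, 0, 0, 0, 0],
  [0, 0, 0, 0, 0, 0, 0],
])

```text
time: 39.22
ee_pos: [0.5997, 0.2837, 0.1376]
tcp_rot: [3.137, -0.782, -1.12]
wrist_force: [1.0, -0.6, 0.3]
width: 0.0857
```

```bash
python3 - <<'E'
from h import *
st()
p,T=pickpose('b1',s=.020,al=45,back=.06); err(p,T)
plan([(p,T,20,6.3)],0)
E
```

```text
t 39.22 p [0.5997 0.2837 0.1376] rot [179.7 -44.8 -64.2] F [ 1.  -0.6  0.3] w 0.0857 j [ 0.69  0.79  0.26  1.29 -0.75 -1.23]
err mm [ 12.3 -11.9 -33. ] deg [-0.   0.2  0.3]
[[-0.59,-0.3,1.73,0,0.1,0.1,0],[-0.6,-0.31,1.74,0,0.1,0.2,0]]
```

Emit:
servo_tool([
  [-0.59, -0.3, 1.73, 0, 0.1, 0.1, 0],
  [-0.5, -0.31, 1.4, 0, 0.1, 0.2, 0],
  [0, 0, 0, 0, 0, 0, 0],
  [0, 0, 0, 0, 0, 0, 0],
])

```text
time: 39.55
ee_pos: [0.6117, 0.2713, 0.1068]
tcp_rot: [-3.131, -0.782, -1.142]
wrist_force: [0.8, 1.0, 0.1]
width: 0.0857
```

```bash
python3 - <<'E'
from h import *
st()
p,T=pickpose('b1',s=.020,al=45,back=.0); err(p,T)
plan([(p,T,12,6.3)],0)
c=cap('scene'); save('s12',cv2.resize(c['pixels'][130:280,250:470],None,fx=3.5,fy=3.5))
E
```

```text
t 39.55 p [0.6117 0.2713 0.1068] rot [-179.4  -44.8  -65.4] F [0.8 1.  0.1] w 0.0857 j [ 0.67  0.81  0.23  1.2  -0.76 -1.25]
err mm [ 18.5 -37.9 -44.6] deg [-0.   0.2 -0.6]
[[-0.03,-0.01,1.02,0,0,-0.1,0],[-0.02,-0.01,1.03,0,0.1,-0.1,0],[-0.03,0,1.02,0,0,-0.1,0],[-0.03,-0.01,1.02,0,0,-0.1,0],[-0.02,-0.01,1.02,0,0,-0.1,0],[-0.03,-0.01,1.03,0,0.1,-0.1,0]]
```

View pics/s12.png

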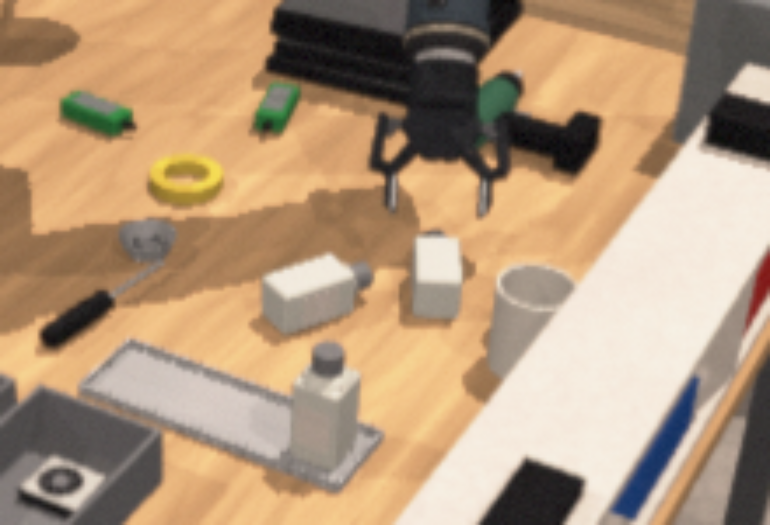

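Emit:
servo_tool([
  [-0.03, -0.01, 1.02, 0, 0, -0.1, 0],
  [-0.02, -0.01, 1.03, 0, 0.1, -0.1, 0],
  [-0.03, 0, 1.02, 0, 0, -0.1, 0],
  [-0.03, -0.01, 1.02, 0, 0, -0.1, 0],
  [-0.02, -0.01, 0.9, 0, 0, -0.1, 0],
  [0, 0, 0.5, 0, 0, 0, 0],
  [0, 0, 0, 0, 0, 0, 0],
])

```text
time: 40.18
ee_pos: [0.6298, 0.2368, 0.0727]
tcp_rot: [-3.124, -0.781, -1.144]
wrist_force: [0.3, -1.0, -0.4]
width: 0.0856
```

```bash
python3 - <<'E'
from h import *
st()
p,T=pickpose('b1',s=.020,al=45,back=.0); err(p,T)
plan([(p,T,12,6.3)],0); print(offs('b1'))
E
```

```text
t 40.18 p [0.6298 0.2368 0.0727] rot [-179.   -44.7  -65.5] F [ 0.3 -1.  -0.4] w 0.0856 j [ 0.61  0.81  0.14  1.05 -0.77 -1.33]
err mm [  0.4  -3.4 -10.5] deg [-0.4  0.3 -0.7]
[[-0.51,0.12,0.97,-0.4,0.3,-0.7,0]]
(np.float64(0.06139384825409087), np.float64(0.04865081239335283), np.float64(-0.0010779803132804117))
```

Emit:
servo_tool([
  [-0.3, 0.1, 0.6, -0.2, 0.2, -0.4, 0],
  [-0.2, 0, 0.2, -0.2, 0, -0.2, 0],
  [0, 0, 0, 0, 0, 0, 0.2],
  [0, 0, 0, 0, 0, 0, 0.5],
  [0, 0, 0, 0, 0, 0, 1],
  [0, 0, 0, 0, 0, 0, 1],
  [0, 0, 0, 0, 0, 0, 1],
  [0, 0, 0, 0, 0, 0, 1],
])

```text
time: 40.85
ee_pos: [0.63, 0.2362, 0.0644]
tcp_rot: [-3.14, -0.784, -1.129]
wrist_force: [-0.4, -1.0, -1.0]
width: 0.0478
```

```bash
python3 - <<'E'
from h import *
st()
p,T=pickpose('b1',s=.020,al=45,back=.0); err(p,T); print(offs('b1'))
s=robot.sense()['ee_pos']
plan([(s+[-.02,-.01,.13],T,20,6)],1)
E
```

```text
t 40.85 p [0.63   0.2362 0.0644] rot [-179.9  -44.9  -64.7] F [-0.4 -1.  -1. ] w 0.0478 j [ 0.61  0.83  0.14  1.05 -0.77 -1.33]
err mm [ 0.2 -2.7 -2.2] deg [-0.   0.1 -0.1]
(np.float64(0.060746168531282285), np.float64(0.040362748196680405), np.float64(-0.0009531275301875794))
[[1.32,0.32,-1.31,0,0,0,1],[1.31,0.31,-1.31,0,0,0,1],[1.32,0.32,-1.31,0,0,0,1],[1.32,0.32,-1.31,0,0,0,1],[1.31,0.31,-1.31,0,0.1,0,1],[1.32,0.32,-1.31,0,0,-0.1,1],[1.32,0.32,-1.31,0,0,0,1]]
```

Emit:
servo_tool([
  [0.9, 0.2, -0.9, 0, 0, 0, 1],
  [1.31, 0.31, -1.31, 0, 0, 0, 1],
  [1.32, 0.32, -1.31, 0, 0, 0, 1],
  [1.32, 0.32, -1.31, 0, 0, 0, 1],
  [1.31, 0.31, -1.31, 0, 0.1, 0, 1],
  [1.32, 0.32, -1.31, 0, 0, -0.1, 1],
  [1.32, 0.32, -1.31, 0, 0, 0, 1],
])

```text
time: 41.43
ee_pos: [0.6081, 0.2251, 0.1942]
tcp_rot: [3.133, -0.786, -1.12]
wrist_force: [0.4, 0.9, -1.3]
width: 0.0475
```

```bash
python3 - <<'E'
from h import *
st()
TP=tgt_place(0,45)@F1
plan([((.56,.06,.25),tgt_down(-115)@np.eye(3) if 0 else tgt_pick(60,15)@F1,25,6.2),((.54,-.09,.27),TP,25,6.2)],1)
c=cap('scene'); save('s13',cv2.resize(c['pixels'][100:280,250:470],None,fx=3,fy=3))
E
```

```text
t 41.43 p [0.6081 0.2251 0.1942] rot [179.5 -45.  -64.2] F [ 0.4  0.9 -1.3] w 0.0475 j [ 0.62  0.67  0.19  1.27 -0.77 -1.33]
[[1.18,1.04,0.47,-2.5,-2.5,4.4,1],[1.28,0.93,0.46,-2.5,-2.6,4.5,1],[1.36,0.81,0.44,-2.6,-2.5,4.4,1],[1.44,0.67,0.42,-2.5,-2.5,4.4,1],[1.5,0.55,0.37,-2.5,-2.5,4.4,1],[1.56,0.42,0.33,-2.5,-2.6,4.5,1],[1.6,0.27,0.27,-2.6,-2.5,4.4,1],[1.62,0.15,0.22,-2.5,-2.5,4.4,1],[1.64,0.01,0.14,-2.5,-2.5,4.4,1],[1.64,-0.12,0.07,-2.5,-2.6,4.5,1]]
[[1.62,-0.25,-0.01,-2.6,-2.5,4.4,1],[1,-0.41,0.12,1.2,-3.9,4.3,1],[0.98,-0.49,0.06,1.1,-3.8,4.3,1],[0.94,-0.55,0.01,1.2,-3.9,4.4,1],[0.89,-0.63,-0.04,1.1,-3.9,4.3,1],[0.83,-0.69,-0.09,1.2,-3.9,4.3,1],[0.78,-0.76,-0.12,1.2,-3.8,4.3,1],[0.71,-0.81,-0.16,1.1,-3.9,4.3,1],[0.63,-0.87,-0.19,1.2,-3.9,4.3,1],[0.55,-0.92,-0.21,1.1,-3.9,4.4,1]]
[[0.47,-0.96,-0.23,1.2,-3.8,4.3,1],[0.37,-0.99,-0.24,1.2,-3.9,4.3,1],[0.28,-1.03,-0.23,1.1,-3.9,4.3,1],[0.19,-1.05,-0.24,1.2,-3.9,4.3,1],[0.1,-1.06,-0.22,1.1,-3.8,4.4,1]]
```

View pics/s13.png

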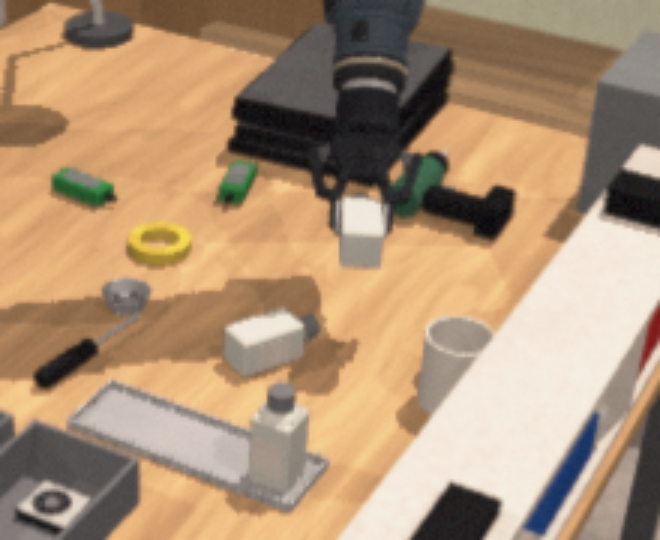

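Emit:
servo_tool([
  [1.18, 1.04, 0.3, -2.5, -2.5, 4.4, 1],
  [1.28, 0.93, 0.3, -2.5, -2.6, 4.5, 1],
  [1.36, 0.81, 0.3, -2.6, -2.5, 4.4, 1],
  [1.44, 0.67, 0.3, -2.5, -2.5, 4.4, 1],
  [1.5, 0.55, 0.3, -2.5, -2.5, 4.4, 1],
  [1.56, 0.42, 0.3, -2.5, -2.6, 4.5, 1],
  [1.6, 0.27, 0.27, -2.6, -2.5, 4.4, 1],
  [1.62, 0.15, 0.22, -2.5, -2.5, 4.4, 1],
  [1.64, 0.01, 0.14, -2.5, -2.5, 4.4, 1],
  [1.64, -0.12, 0.07, -2.5, -2.6, 4.5, 1],
])

```text
time: 42.32
ee_pos: [0.5568, 0.0781, 0.2649]
tcp_rot: [-3.119, -0.279, -2.045]
wrist_force: [0.0, -0.5, -1.2]
width: 0.0475
```

```bash
python3 - <<'E'
from h import *
st()
TP=tgt_place(0,45)@F1
plan([((.54,-.09,.25),TP,25,6.3)],1)
E
```

```text
t 42.32 p [0.5568 0.0781 0.2649] rot [-178.7  -16.  -117.2] F [ 0.  -0.5 -1.2] w 0.0475 j [ 0.24  0.48  0.22  1.48 -0.22 -0.84]
[[1.05,-0.43,0.42,1.1,-3.8,4.6,1],[1.04,-0.51,0.36,1.1,-3.9,4.6,1],[1.02,-0.59,0.3,1.1,-3.8,4.5,1],[0.98,-0.66,0.25,1.1,-3.9,4.6,1],[0.95,-0.73,0.19,1.1,-3.8,4.6,1],[0.9,-0.8,0.15,1.1,-3.8,4.6,1],[0.83,-0.87,0.11,1.1,-3.9,4.5,1],[0.77,-0.93,0.06,1.1,-3.8,4.6,1],[0.7,-0.99,0.04,1.1,-3.9,4.6,1],[0.62,-1.04,0.02,1.1,-3.8,4.6,1]]
[[0.53,-1.09,-0.01,1.1,-3.8,4.6,1],[0.45,-1.13,-0.02,1.1,-3.9,4.5,1],[0.35,-1.16,-0.02,1.1,-3.8,4.6,1],[0.25,-1.18,-0.01,1.1,-3.9,4.6,1]]
```

Emit:
servo_tool([
  [1.05, -0.43, 0.42, 1.1, -3.8, 4.6, 1],
  [1.04, -0.51, 0.36, 1.1, -3.9, 4.6, 1],
  [1.02, -0.59, 0.3, 1.1, -3.8, 4.5, 1],
  [0.98, -0.66, 0.25, 1.1, -3.9, 4.6, 1],
  [0.95, -0.73, 0.19, 1.1, -3.8, 4.6, 1],
  [0.9, -0.8, 0.15, 1.1, -3.8, 4.6, 1],
  [0.83, -0.87, 0.11, 1.1, -3.9, 4.5, 1],
  [0.77, -0.93, 0.06, 1.1, -3.8, 4.6, 1],
  [0.7, -0.99, 0.04, 1.1, -3.9, 4.6, 1],
  [0.62, -1.04, 0.02, 1.1, -3.8, 4.6, 1],
])

```text
time: 43.15
ee_pos: [0.5401, -0.0505, 0.2633]
tcp_rot: [-3.001, 0.534, -2.813]
wrist_force: [1.4, -0.3, -1.2]
width: 0.0474
```

Emit:
servo_tool([
  [0.53, -1.09, -0.01, 1.1, -3.8, 4.6, 1],
  [0.45, -1.1, -0.02, 1.1, -3.9, 4.5, 1],
  [0.2, -0.6, -0.02, 0.6, -2, 2.5, 1],
  [0, 0, 0, 0, 0, 0, 1],
  [0, 0, 0, 0, 0, 0, 1],
])

```text
time: 43.57
ee_pos: [0.5304, -0.0836, 0.2619]
tcp_rot: [-3.093, 0.738, -3.062]
wrist_force: [0.9, -0.4, -1.2]
width: 0.0474
```

```bash
python3 - <<'E'
from h import *
st()
TP=tgt_place(0,45)@F1
err(np.array([.573,-.102,.107]),TP)
plan([((.573,-.102,.16),TP,18,6.3)],1)
c=cap('scene'); save('s14',cv2.resize(c['pixels'][130:280,250:470],None,fx=3.5,fy=3.5))
E
```

```text
t 43.57 p [ 0.5304 -0.0836  0.2619] rot [-177.2   42.3 -175.5] F [ 0.9 -0.4 -1.2] w 0.0474 j [-0.23 -0.15 -0.78  0.22  0.16 -0.23]
err mm [  42.6  -18.4 -154.9] deg [ 0.4 -2.7  3.4]
[[0.55,-0.24,1.49,0.1,-0.4,0.5,1],[0.55,-0.24,1.48,0,-0.4,0.5,1],[0.56,-0.24,1.47,0.1,-0.3,0.4,1],[0.57,-0.25,1.48,0,-0.4,0.5,1],[0.57,-0.25,1.47,0.1,-0.4,0.5,1],[0.59,-0.26,1.47,0,-0.4,0.5,1],[0.59,-0.26,1.46,0.1,-0.4,0.5,1]]
```

View pics/s14.png

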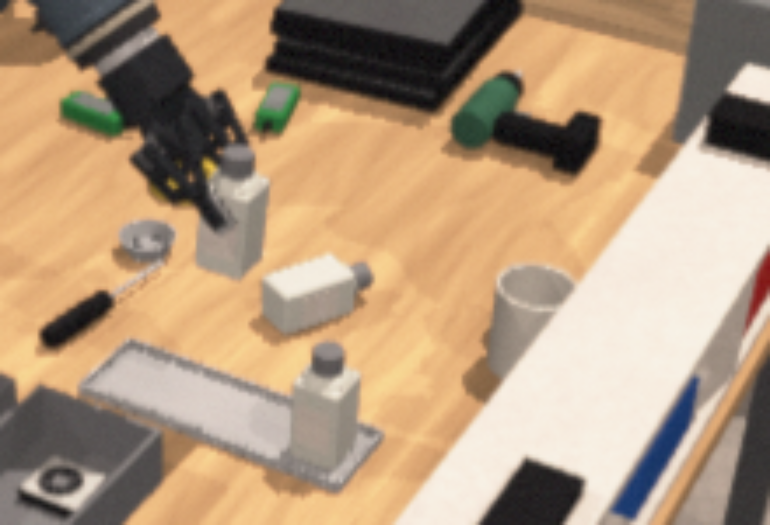

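Emit:
servo_tool([
  [0.5, -0.24, 1.3, 0.1, -0.4, 0.5, 1],
  [0.5, -0.24, 1.48, 0, -0.4, 0.5, 1],
  [0.56, -0.24, 1.47, 0.1, -0.3, 0.4, 1],
  [0.57, -0.25, 1.48, 0, -0.4, 0.5, 1],
  [0.57, -0.25, 1.3, 0.1, -0.4, 0.5, 1],
  [0.59, -0.2, 1, 0, -0.4, 0.5, 1],
  [0.3, -0.1, 0.5, 0.1, -0.4, 0.5, 1],
  [0, 0, 0, 0, 0, 0, 1],
])

```text
time: 44.28
ee_pos: [0.5719, -0.0967, 0.1776]
tcp_rot: [-3.131, 0.785, -3.12]
wrist_force: [-1.3, 0.2, -1.5]
width: 0.0475
```

```bash
python3 - <<'E'
from h import *
st()
TP=tgt_place(0,45)@F1
err(np.array([.57,-.102,.107]),TP)
c,P=meas()
m=(P[...,2]>.105)&(P[...,2]<.13)&(P[...,0]>.64)&(P[...,0]<.74)&(P[...,1]>-.15)&(P[...,1]<-.05)
print('cap1',m.sum(),rect(P[m]) if m.sum()>5 else '',P[m].mean(0) if m.sum() else '')
plan([((.57,-.102,.122),TP,12,6.3)],1)
E
```

```text
t 44.28 p [ 0.5719 -0.0967  0.1776] rot [-179.4   45.  -178.7] F [-1.3  0.2 -1.5] w 0.0475 j [-0.24  0.06 -0.88 -0.14  0.17 -0.19]
err mm [ -1.9  -5.3 -70.6] deg [ 0.3 -0.   0.9]
cap1 93 [ 678.  -102.7   28.2   27.   -35.4] [ 0.67729914 -0.10210928  0.1167399 ]
[[0.82,-0.1,0.77,0.1,0,0.2,1],[0.83,-0.1,0.76,0,0,0.2,1],[0.82,-0.1,0.77,0.1,0,0.2,1],[0.83,-0.1,0.77,0,0,0.1,1],[0.82,-0.1,0.76,0.1,0,0.2,1]]
```

Emit:
servo_tool([
  [0.82, -0.1, 0.77, 0.1, 0, 0.2, 1],
  [0.83, -0.1, 0.76, 0, 0, 0.2, 1],
  [0.82, -0.1, 0.77, 0.1, 0, 0.2, 1],
  [0.83, -0.1, 0.77, 0, 0, 0.1, 1],
  [0.75, -0.1, 0.7, 0.1, 0, 0.2, 1],
  [0.3, 0, 0.3, 0, 0, 0, 1],
  [0, 0, 0, 0, 0, 0, 1],
])

```text
time: 44.92
ee_pos: [0.5763, -0.1005, 0.1234]
tcp_rot: [-3.131, 0.788, -3.124]
wrist_force: [0.5, 0.6, -1.5]
width: 0.0471
```

```bash
python3 - <<'E'
from h import *
st()
TP=tgt_place(0,45)@F1
err(np.array([.57,-.102,.107]),TP)
plan([((.57,-.102,.109),TP,5,6.3)],1)
E
```

```text
t 44.92 p [ 0.5763 -0.1005  0.1234] rot [-179.4   45.1 -179. ] F [ 0.5  0.6 -1.5] w 0.0471 j [-0.24  0.19 -0.94 -0.33  0.17 -0.19]
err mm [ -6.3  -1.5 -16.4] deg [0.1 0.1 0.7]
[[0.37,-0.03,0.14,0,0,0.2,1],[0.36,-0.04,0.15,0,0.1,0.1,1],[0.37,-0.03,0.14,0.1,0,0.2,1],[0.37,-0.04,0.15,0,0,0.2,1]]
```

Emit:
servo_tool([
  [0.37, -0.03, 0.14, 0, 0, 0.2, 1],
  [0.36, -0.04, 0.15, 0, 0.1, 0.1, 1],
  [0.37, -0.03, 0.14, 0.1, 0, 0.2, 1],
  [0.37, -0.04, 0.15, 0, 0, 0.2, 1],
  [0.25, 0, 0.1, 0, 0, 0, 1],
  [0, 0, 0, 0, 0, 0, 1],
])

```text
time: 45.42
ee_pos: [0.5702, -0.102, 0.1082]
tcp_rot: [-3.14, 0.789, -3.14]
wrist_force: [-0.2, 0.5, -2.1]
width: 0.0474
```

```bash
python3 - <<'E'
from h import *
st()
TP=tgt_place(0,45)@F1
err(np.array([.57,-.102,.107]),TP)
plan([((.57,-.102,.105),TP,5,6.3)],1)
E
```

```text
t 45.42 p [ 0.5702 -0.102   0.1082] rot [-179.9   45.2 -179.9] F [-0.2  0.5 -2.1] w 0.0474 j [-0.25  0.21 -0.97 -0.39  0.18 -0.18]
err mm [-0.2 -0.  -1.2] deg [-0.   0.2  0.1]
[[0.25,0,0.21,0,0.2,0.1,1]]
```

Emit:
servo_tool([
  [0.25, 0, 0.2, 0, 0.2, 0, 1],
  [0.2, 0, 0.2, 0, 0, 0, 1],
  [0, 0, 0, 0, 0, 0, 1],
])

```text
time: 45.67
ee_pos: [0.5722, -0.1027, 0.1049]
tcp_rot: [-3.138, 0.792, -3.138]
wrist_force: [-0.6, -0.6, -1.6]
width: 0.0471
```

```bash
python3 - <<'E'
from h import *
st()
TP=tgt_place(0,45)@F1
err(np.array([.57,-.102,.107]),TP)
c=cap('scene'); save('s15',cv2.resize(c['pixels'][190:270,290:380],None,fx=7,fy=7))
E
```

```text
t 45.67 p [ 0.5722 -0.1027  0.1049] rot [-179.8   45.4 -179.8] F [-0.6 -0.6 -1.6] w 0.0471 j [-0.25  0.23 -0.97 -0.4   0.18 -0.18]
err mm [-2.2  0.7  2.1] deg [-0.1  0.4  0.1]
```

View pics/s15.png

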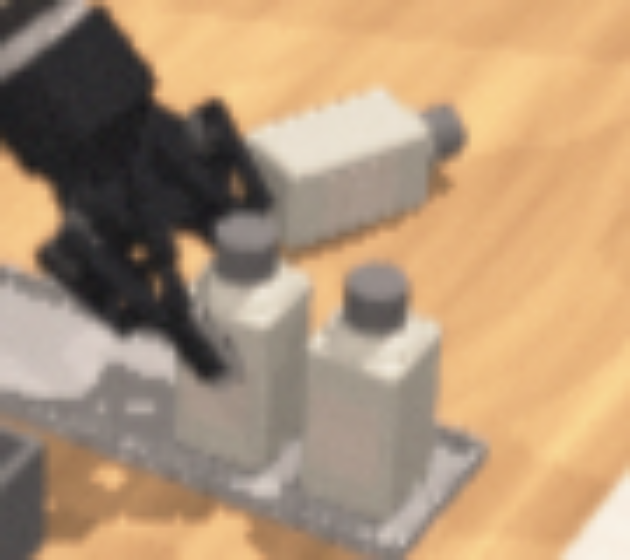

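Emit:
servo_tool([
  [0.25, 0, 0.1, 0, 0, 0, 1],
  [0.2, 0, 0.1, 0, 0, 0, 1],
  [0, 0, 0, 0, 0, 0, 1],
])

```text
time: 45.97
ee_pos: [0.5737, -0.1032, 0.1043]
tcp_rot: [-3.137, 0.802, -3.136]
wrist_force: [-1.4, -0.1, -0.8]
width: 0.0472
```

```bash
python3 - <<'E'
from h import *
st()
E
```

```text
t 45.97 p [ 0.5737 -0.1032  0.1043] rot [-179.7   45.9 -179.7] F [-1.4 -0.1 -0.8] w 0.0472 j [-0.25  0.23 -0.98 -0.42  0.18 -0.18]
```

Emit:
servo_tool([
  [0.25, 0, 0.1, 0, 0, 0, 1],
  [0.2, 0, 0.1, 0, 0, 0, 1],
  [0, 0, 0, 0, 0, 0, 1],
])

```text
time: 46.22
ee_pos: [0.5754, -0.1036, 0.1038]
tcp_rot: [-3.135, 0.812, -3.134]
wrist_force: [0.6, -0.4, -1.5]
width: 0.0473
```

```bash
python3 - <<'E'
from h import *
st()
TP=tgt_place(0,45)@F1
err(np.array([.57,-.102,.107]),TP)
E
```

```text
t 46.22 p [ 0.5754 -0.1036  0.1038] rot [-179.6   46.5 -179.6] F [ 0.6 -0.4 -1.5] w 0.0473 j [-0.25  0.24 -0.98 -0.45  0.18 -0.18]
err mm [-5.4  1.6  3.2] deg [-0.1  1.5  0.3]
```

Contact with the tray floor: z has stalled and the pitch crept 1.5°. I'll square up and release.

Emit:
servo_tool([
  [-0.1, 0, -0.1, 0, 1.5, 0.2, 1],
  [0, 0, 0, 0, 0, 0, 1],
  [0, 0, 0, 0, 0, 0, 0.4],
  [0, 0, 0, 0, 0, 0, 0.2],
  [0, 0, 0, 0, 0, 0, 0],
  [0, 0, 0, 0, 0, 0, 0],
  [0, 0, 0, 0, 0, 0, 0],
])

```text
time: 46.8
ee_pos: [0.5745, -0.1035, 0.1036]
tcp_rot: [-3.139, 0.785, -3.139]
wrist_force: [-0.3, -0.1, 0.6]
width: 0.0856
```

Emit:
servo_tool([
  [0, 0.1, -0.5, 0, 0, 0, 0],
  [0, 0.1, -1.5, 0, 0, 0, 0],
  [0, 0, -2, 0, 0, 0, 0],
  [0, 0, -2, 0, 0, 0, 0],
  [0, 0, -2, 0, 0, 0, 0],
  [0, 0, -1, 0, 0, 0, 0],
])

```text
time: 47.3
ee_pos: [0.5066, -0.1002, 0.1666]
tcp_rot: [-3.141, 0.78, -3.14]
wrist_force: [0.5, -0.1, 0.8]
width: 0.0857
```

```bash
python3 - <<'E'
from h import *
st()
c=cap('scene'); save('s16',cv2.resize(c['pixels'][130:280,250:470],None,fx=3.5,fy=3.5))
p,T=pickpose('b2',s=.020,al=45,back=.08); print(p,wrist(p,T,.2))
plan([((.53,-.05,.25),tgt_place(0,75)@F1,22,6.3),(p+[0,0,.04],T,28,6.5)],0)
E
```

```text
t 47.3 p [ 0.5066 -0.1002  0.1666] rot [-180.    44.7 -179.9] F [ 0.5 -0.1  0.8] w 0.0857 j [-0.29 -0.04 -1.02 -0.16  0.2  -0.21]
[0.61222629 0.18463161 0.11875231] (array([ 0.43, -2.47,  0.44, -0.49]), array([0.679, 0.309, 0.26 ]))
[[-1.5,1,-0.84,0,5.9,0,0],[-1.4,1.01,-0.99,0,6,0,0],[-1.3,1,-1.13,0,5.9,0,0],[-1.17,1.01,-1.26,0,6,0.1,0],[-1.03,1.01,-1.38,0,5.9,0,0],[-0.43,1.8,0.84,1.3,4.1,-4.8,0],[-0.63,1.78,0.77,1.3,4.2,-4.8,0],[-0.84,1.74,0.66,1.2,4.1,-4.8,0],[-1.02,1.66,0.57,1.3,4.2,-4.8,0],[-1.2,1.59,0.45,1.3,4.1,-4.8,0]]
[[-1.35,1.49,0.32,1.3,4.2,-4.8,0],[-1.5,1.37,0.19,1.3,4.1,-4.7,0],[-1.6,1.25,0.04,1.3,4.2,-4.8,0],[-1.71,1.11,-0.1,1.2,4.1,-4.8,0],[-1.78,0.96,-0.25,1.3,4.1,-4.8,0],[-1.83,0.81,-0.4,1.3,4.2,-4.8,0],[-1.85,0.63,-0.55,1.3,4.1,-4.8,0],[-1.86,0.47,-0.7,1.3,4.2,-4.8,0]]
```

View pics/s16.png

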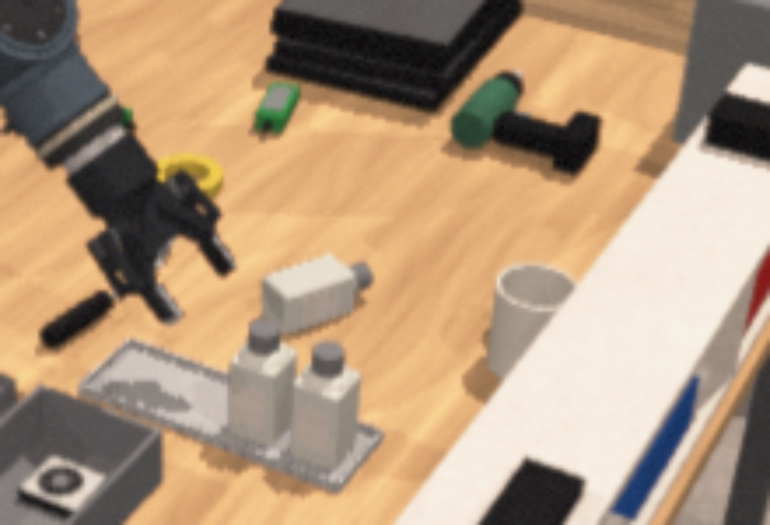

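```bash
python3 - <<'E'
from h import *
p,T=pickpose('b2',s=.023,al=50); print(p,wrist(p,T,.2))
plan([((.53,-.05,.25),tgt_place(0,75)@F1,22,6.3),(p+[0,0,.11],T,28,6.5)],0)
E
```

```text
[0.58841639 0.14022633 0.05871053] (array([ 0.39, -2.4 ,  0.51, -0.48]), array([0.661, 0.275, 0.187]))
[[-1.5,1,-0.84,0,5.9,0,0],[-1.4,1.01,-0.99,0,6,0,0],[-1.3,1,-1.13,0,5.9,0,0],[-1.17,1.01,-1.26,0,6,0.1,0],[-1.03,1.01,-1.38,0,5.9,0,0],[-0.25,1.36,0.67,1.4,4.2,-4.4,0],[-0.4,1.35,0.61,1.4,4.1,-4.5,0],[-0.55,1.32,0.55,1.4,4.2,-4.4,0],[-0.69,1.29,0.46,1.4,4.2,-4.4,0],[-0.82,1.25,0.38,1.4,4.1,-4.4,0]]
[[-0.93,1.18,0.29,1.4,4.2,-4.5,0],[-1.04,1.11,0.19,1.4,4.2,-4.4,0],[-1.14,1.03,0.09,1.4,4.1,-4.4,0],[-1.21,0.95,-0.03,1.4,4.2,-4.4,0],[-1.27,0.84,-0.14,1.4,4.1,-4.5,0],[-1.33,0.74,-0.25,1.3,4.2,-4.4,0],[-1.35,0.63,-0.36,1.4,4.2,-4.4,0],[-1.36,0.51,-0.48,1.4,4.1,-4.5,0],[-1.37,0.4,-0.59,1.4,4.2,-4.4,0]]
```

Bottle2 has its cap pointing away from the robot, which would push joint 4 to its limit at the tilted grasp. So I'll first pick it up with the tool vertical and re-lay it closer with a better heading.

```bash
python3 - <<'E'
from h import *
T=tgt_down(61.8+180)
plan([((.53,-.05,.22),tgt_place(0,75)@F1,22,6.3),((.558,.0835,.17),T,26,6.3)],0)
E
```

```text
[[-1.08,1.01,-0.41,0,5.9,0,0],[-1.03,1,-0.53,0,6,0,0],[-0.97,1.01,-0.62,0,5.9,0,0],[-0.89,1,-0.73,0,6,0.1,0],[-0.82,1.01,-0.81,0,5.9,0,0],[-0.13,1.21,0.5,-0.7,1.2,-5.6,0],[-0.25,1.19,0.52,-0.8,1.3,-5.6,0],[-0.39,1.15,0.52,-0.7,1.2,-5.6,0],[-0.5,1.1,0.53,-0.7,1.2,-5.5,0],[-0.62,1.04,0.53,-0.8,1.2,-5.6,0]]
[[-0.72,0.97,0.53,-0.7,1.3,-5.6,0],[-0.83,0.88,0.53,-0.8,1.2,-5.6,0],[-0.92,0.79,0.52,-0.7,1.2,-5.6,0],[-1.01,0.7,0.5,-0.7,1.3,-5.6,0],[-1.08,0.58,0.49,-0.8,1.2,-5.6,0],[-1.14,0.47,0.48,-0.7,1.2,-5.6,0]]
```

Emit:
servo_tool([
  [-1.08, 1.01, -0.41, 0, 5.9, 0, 0],
  [-1.03, 1, -0.53, 0, 6, 0, 0],
  [-0.97, 1.01, -0.62, 0, 5.9, 0, 0],
  [-0.89, 1, -0.73, 0, 6, 0.1, 0],
  [-0.82, 1.01, -0.81, 0, 5.9, 0, 0],
  [-0.13, 1.21, 0.3, -0.7, 1.2, -5.6, 0],
  [-0.25, 1.19, 0.3, -0.8, 1.3, -5.6, 0],
  [-0.39, 1.15, 0.4, -0.7, 1.2, -5.6, 0],
  [-0.5, 1.1, 0.4, -0.7, 1.2, -5.5, 0],
  [-0.62, 1.04, 0.4, -0.8, 1.2, -5.6, 0],
])

```text
time: 48.18
ee_pos: [0.538, 0.0006, 0.193]
tcp_rot: [-3.048, 0.242, -2.623]
wrist_force: [0.5, -0.2, 0.4]
width: 0.085
```

Emit:
servo_tool([
  [-0.72, 0.97, 0.4, -0.7, 1.3, -5.6, 0],
  [-0.83, 0.88, 0.4, -0.8, 1.2, -5.6, 0],
  [-0.92, 0.79, 0.4, -0.7, 1.2, -5.6, 0],
  [-1.01, 0.7, 0.4, -0.7, 1.3, -5.6, 0],
  [-0.8, 0.4, 0.3, -0.8, 1.2, -5.6, 0],
  [-0.3, 0.2, 0.2, -0.4, 0.6, -2, 0],
  [0, 0, 0, 0, 0, 0, 0],
  [0, 0, 0, 0, 0, 0, 0],
])

```text
time: 48.85
ee_pos: [0.5525, 0.0679, 0.1698]
tcp_rot: [-3.044, 0.057, -2.073]
wrist_force: [-0.2, -0.4, 0.5]
width: 0.0854
```

```bash
python3 - <<'E'
from h import *
st()
T=tgt_down(61.8+180)
plan([((.558,.0835,.135),T,18,6.3),((.558,.0835,.084),T,13,6.3)],0)
E
```

```text
t 48.85 p [0.5525 0.0679 0.1698] rot [-174.4    3.2 -118.8] F [-0.2 -0.4  0.5] w 0.0854 j [ 0.13  0.31 -0.26  0.89 -0.01 -0.94]
[[-0.48,0.2,1.17,-1.9,1.1,-0.2,0],[-0.5,0.17,1.18,-1.8,1,-0.3,0],[-0.52,0.12,1.16,-1.9,1.1,-0.2,0],[0,0,1.28,0,0,0,0],[0,0,1.27,0,0,0,0],[0,0,1.28,0,0,0,0],[0,0.01,1.27,0,0,0,0]]
```

Emit:
servo_tool([
  [-0.48, 0.2, 1.17, -1.9, 1.1, -0.2, 0],
  [-0.5, 0.17, 1.18, -1.8, 1, -0.3, 0],
  [-0.4, 0.1, 0.8, -1.9, 1.1, -0.2, 0],
  [0, 0, 0, 0, 0, 0, 0],
  [0, 0, 0, 0, 0, 0, 0],
])

```text
time: 49.27
ee_pos: [0.5578, 0.0811, 0.1377]
tcp_rot: [-3.141, 0.001, -2.074]
wrist_force: [0.3, 0.1, -0.5]
width: 0.086
```

```bash
python3 - <<'E'
from h import *
st()
T=tgt_down(61.8+180); err(np.array((.558,.0835,.084)),T)
plan([((.558,.0835,.084),T,12,6.3)],0)
c=cap('scene'); save('s17',cv2.resize(c['pixels'][130:280,250:470],None,fx=3.5,fy=3.5))
E
```

```text
t 49.27 p [0.5578 0.0811 0.1377] rot [-1.800e+02  1.000e-01 -1.188e+02] F [ 0.3  0.1 -0.5] w 0.086 j [ 0.14  0.43 -0.17  0.97  0.   -0.92]
err mm [  0.2   2.4 -53.7] deg [-0.   0.1 -0.6]
[[-0.04,0.02,1.07,0,0,-0.1,0],[-0.05,0.02,1.08,0,0,-0.1,0],[-0.04,0.02,1.07,0,0,-0.2,0],[-0.04,0.02,1.07,0,0.1,-0.1,0],[-0.05,0.02,1.08,0,0,-0.1,0]]
```

View pics/s17.png

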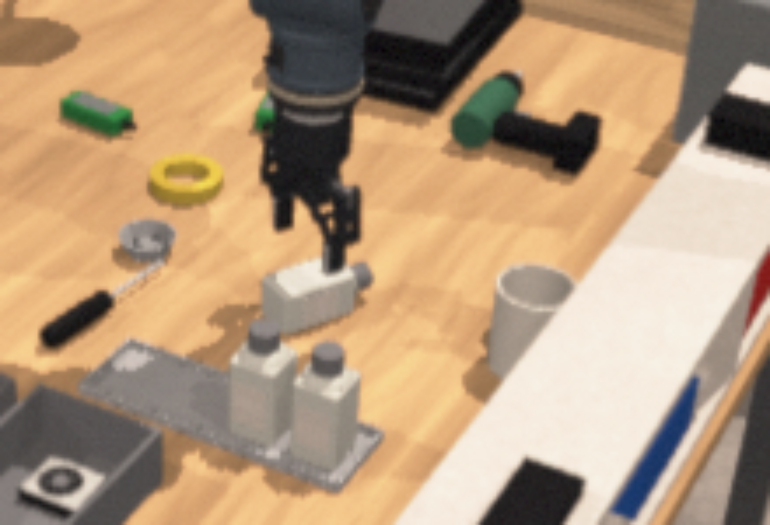

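Emit:
servo_tool([
  [-0.04, 0.02, 1.07, 0, 0, -0.1, 0],
  [-0.05, 0.02, 1.08, 0, 0, -0.1, 0],
  [-0.04, 0.02, 1.07, 0, 0, -0.2, 0],
  [-0.04, 0.02, 1.07, 0, 0.1, -0.1, 0],
  [-0.05, 0.02, 0.9, 0, 0, -0.1, 0],
  [0, 0, 0, 0, 0, 0, 0],
  [0, 0, 0, 0, 0, 0, 0.3],
  [0, 0, 0, 0, 0, 0, 0.7],
  [0, 0, 0, 0, 0, 0, 1],
  [0, 0, 0, 0, 0, 0, 1],
])

```text
time: 50.15
ee_pos: [0.5595, 0.0808, 0.0913]
tcp_rot: [-3.126, 0.01, -2.07]
wrist_force: [-0.3, -0.8, -1.2]
width: 0.0467
```

Emit:
servo_tool([
  [0, 0, 0, 0, 0, 0, 1],
  [0, 0, 0, 0, 0, 0, 1],
])

```text
time: 50.32
ee_pos: [0.56, 0.0808, 0.0923]
tcp_rot: [-3.125, 0.011, -2.071]
wrist_force: [0.2, -0.4, -1.5]
width: 0.0469
```

```bash
python3 - <<'E'
from h import *
st()
z=robot.sense()['ee_pos'][2]; T=tgt_down(61.8+180)
plan([((.55,.09,z+.05),T,16,6.3),((.50,.20,z+.05),tgt_down(115+180),18,6.3)],1)
E
```

```text
t 50.32 p [0.56   0.0808 0.0923] rot [-179.     0.6 -118.6] F [ 0.2 -0.4 -1.5] w 0.0469 j [ 0.14  0.46 -0.24  0.85 -0.   -0.93]
[[-0.1,0.31,-1.25,-0.2,0.2,-0.1,1],[-0.09,0.31,-1.26,-0.3,0.1,-0.1,1],[-0.09,0.32,-1.25,-0.2,0.2,-0.1,1],[-0.09,0.32,-1.25,-0.3,0.1,-0.1,1],[-0.81,1.07,0,0,0,-5.9,1],[-0.92,0.98,0,0,0,-5.9,1],[-1.02,0.88,0,0,0,-5.9,1],[-1.1,0.77,0,0,0,-6,1],[-1.17,0.65,0,0,0,-5.9,1],[-1.23,0.52,0,0,0,-5.9,1]]
[[-1.29,0.4,0,0,0,-5.9,1],[-1.31,0.26,0.01,0,0,-5.9,1],[-1.34,0.13,0,0,0,-5.9,1]]
```

Emit:
servo_tool([
  [-0.1, 0.31, -1.25, -0.2, 0.2, -0.1, 1],
  [-0.09, 0.31, -1.26, -0.3, 0.1, -0.1, 1],
  [-0.09, 0.32, -1.25, -0.2, 0.2, -0.1, 1],
  [-0.09, 0.32, -1.25, -0.3, 0.1, -0.1, 1],
  [-0.81, 1.07, 0, 0, 0, -5.9, 1],
  [-0.92, 0.98, 0, 0, 0, -5.9, 1],
  [-1.02, 0.88, 0, 0, 0, -5.9, 1],
  [-1.1, 0.77, 0, 0, 0, -6, 1],
  [-1.17, 0.65, 0, 0, 0, -5.9, 1],
  [-1.23, 0.52, 0, 0, 0, -5.9, 1],
])

```text
time: 51.15
ee_pos: [0.5157, 0.1643, 0.1455]
tcp_rot: [3.141, 0.0, -1.424]
wrist_force: [-0.2, -0.1, -0.9]
width: 0.0469
```

Emit:
servo_tool([
  [-1.29, 0.4, 0, 0, 0, -5.9, 1],
  [-1.1, 0.26, 0.01, 0, 0, -4.9, 1],
  [-0.5, 0.13, 0, 0, 0, -2, 1],
  [0, 0, 0, 0, 0, 0, 1],
  [0, 0, 0, 0, 0, 0, 1],
])

```text
time: 51.57
ee_pos: [0.4999, 0.1943, 0.1458]
tcp_rot: [-3.142, 0.001, -1.181]
wrist_force: [-1.1, 0.1, -2.1]
width: 0.0465
```

```bash
python3 - <<'E'
from h import *
st()
x,y,z=robot.sense()['ee_pos']; T=tgt_down(115+180)
plan([((x,y,.105),T,14,6.3),((x,y,.092),T,7,6.3)],1)
c=cap('scene'); save('s18',cv2.resize(c['pixels'][130:280,250:470],None,fx=3.5,fy=3.5))
E
```

```text
t 51.57 p [0.4999 0.1943 0.1458] rot [-180.     0.   -67.7] F [-1.1  0.1 -2.1] w 0.0465 j [ 0.37  0.37 -0.23  0.97  0.   -1.59]
[[0,0,1.36,0,0,-0.9,1],[0,0,1.36,0,0,-0.9,1],[0,0,1.36,0,0,-0.9,1],[0,0,0.65,0,0,0,1],[0,0,0.65,0,0,0,1]]
```

View pics/s18.png

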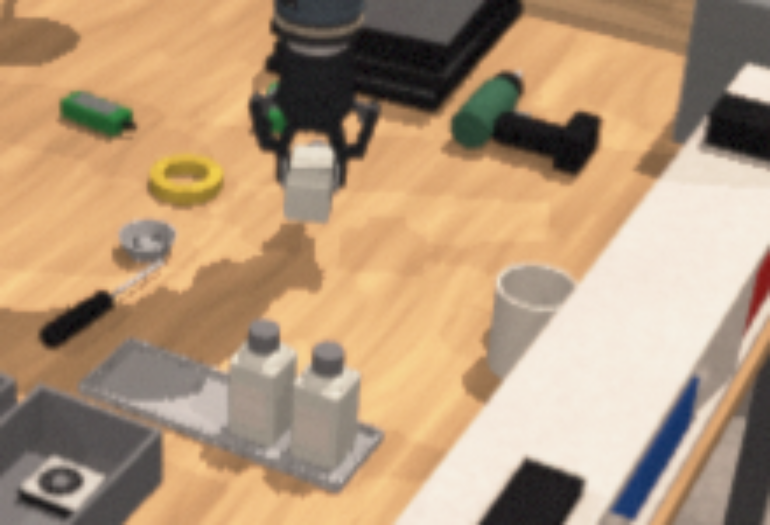

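Emit:
servo_tool([
  [0, 0, 1.36, 0, 0, -0.9, 1],
  [0, 0, 1.36, 0, 0, -0.9, 1],
  [0, 0, 1.2, 0, 0, -0.9, 1],
  [0, 0, 0.65, 0, 0, 0, 1],
  [0, 0, 0.5, 0, 0, 0, 1],
  [0, 0, 0, 0, 0, 0, 1],
])

```text
time: 52.12
ee_pos: [0.5022, 0.1921, 0.094]
tcp_rot: [-3.139, 0.0, -1.144]
wrist_force: [-0.1, -0.6, -1.9]
width: 0.0471
```

```bash
python3 - <<'E'
from h import *
st()
E
```

```text
t 52.12 p [0.5022 0.1921 0.094 ] rot [-179.9    0.   -65.6] F [-0.1 -0.6 -1.9] w 0.0471 j [ 0.37  0.42 -0.3   0.84  0.   -1.63]
```

Emit:
servo_tool([
  [0, 0, 0.3, 0, 0, 0, 1],
  [0, 0, 0.2, 0, 0, 0, 1],
  [0, 0, 0, 0, 0, 0, 0.4],
  [0, 0, 0, 0, 0, 0, 0.2],
  [0, 0, 0, 0, 0, 0, 0],
  [0, 0, -1, 0, 0, 0, 0],
  [0, 0, -2, 0, 0, 0, 0],
  [0, 0, -3, 0, 0, 0, 0],
  [0, 0, -3, 0, 0, 0, 0],
])

```text
time: 52.87
ee_pos: [0.5005, 0.1906, 0.182]
tcp_rot: [3.139, 0.001, -1.149]
wrist_force: [0.8, -0.6, 0.6]
width: 0.0853
```

Emit:
servo_tool([
  [-3, 0, -1, 0, 0, 0, 0],
  [-3.5, 0, 0, 0, 0, 0, 0],
  [-3.5, 0, 0, 0, 0, 0, 0],
  [-3.5, 0, 0, 0, 0, 0, 0],
  [-1, 0, 0, 0, 0, 0, 0],
])

```text
time: 53.28
ee_pos: [0.4436, 0.3268, 0.2052]
tcp_rot: [-3.129, 0.001, -1.157]
wrist_force: [0.6, -0.1, 0.8]
width: 0.0851
```

```bash
python3 - <<'E'
from h import *
st()
c,P=meas(); save('top7',c['pixels'])
E
```

```text
t 53.28 p [0.4436 0.3268 0.2052] rot [-1.793e+02  1.000e-01 -6.630e+01] F [ 0.6 -0.1  0.8] w 0.0851 j [ 0.64  0.34 -0.11  1.1  -0.   -1.35]
```

View pics/top7.png

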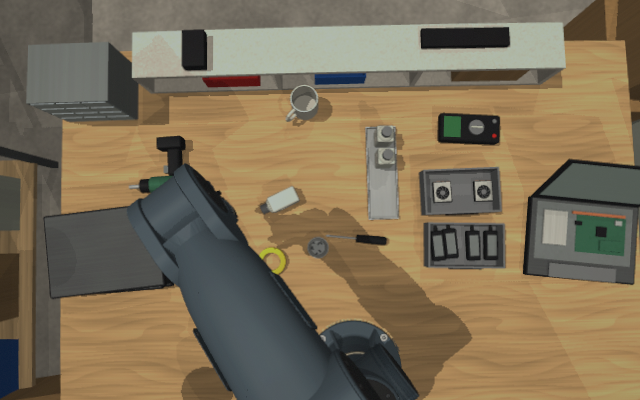

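The knock happened inside the bin: the charger at (448,243) is askew but still in it. The re-laid bottle is at (279,200).

```bash
python3 - <<'E'
from h import *
c=load('top'); P=cloud(c); s=np.array([0.00169643,-0.00201946,-0.00068933]); P[...,2]-=P[...,:2]@s[:2]+s[2]
for zl,zh in((.032,.06),(.015,.06)):
    m=seg(P,(283,199),zl,zh); r=rect(P[m]); print(m.sum(),r,np.median(P[m],0).round(4))
im=c['pixels']; save('crop7',cv2.resize(im[160:240,240:330],None,fx=7,fy=7))
mm=(P[...,2]>.105)&(P[...,2]<.13)&(P[...,1]>-.15)&(P[...,1]<-.05)&(P[...,0]>.5)&(P[...,0]<.75)
n,l,stt,ce=cv2.connectedComponentsWithStats(mm.astype(np.uint8))
for i in range(1,n):
    if stt[i,4]>20: print('cap',stt[i,4],rect(P[l==i]))
E
```

```text
577 [494.6 205.7 114.6  48.3 -65.2] [0.4967 0.1985 0.0464]
606 [494.6 205.7 114.6  48.3 -65.2] [0.4952 0.1987 0.0462]
cap 94 [ 677.7 -102.3   27.9   27.5   87.4]
cap 92 [ 613.3 -103.1   27.9   27.3  -87.8]
```

View pics/crop7.png

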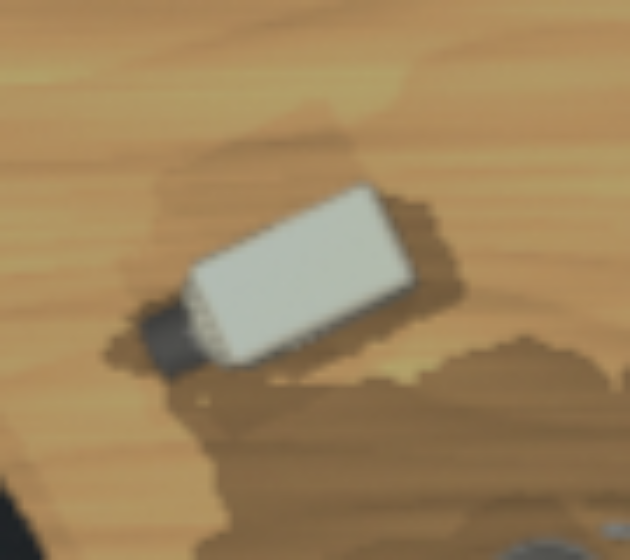

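```bash
sed -i 's/b2=(.558,.0835,61.8)/b2=(.5007,.1925,114.8)/' h.py; python3 - <<'E'
from h import *
p,T=pickpose('b2',s=.023,al=50,back=.07); err(p,T); print(p,wrist(p,T,.24))
plan([(p+[0,0,.02],T,28,6.3)],0)
E
```

```text
err mm [   7.5  -27.3 -101.6] deg [-0.2 50.1 -1.3]
[0.45120905 0.29960822 0.10370566] (array([ 0.89, -2.65,  0.76, -0.91]), array([0.374, 0.467, 0.258]))
[[0.35,0.06,1.02,0,6.3,-0.2,0],[0.24,0.07,1.05,-0.1,6.2,-0.1,0],[0.12,0.06,1.07,0,6.3,-0.2,0],[0.01,0.07,1.08,0,6.2,-0.1,0],[-0.12,0.06,1.07,0,6.3,-0.2,0],[-0.23,0.06,1.06,-0.1,6.2,-0.2,0],[-0.34,0.07,1.02,0,6.3,-0.1,0],[-0.45,0.06,0.98,0,6.3,-0.2,0]]
```

Emit:
servo_tool([
  [0.35, 0.06, 0.7, 0, 6.3, -0.2, 0],
  [0.24, 0.07, 0.8, -0.1, 6.2, -0.1, 0],
  [0.12, 0.06, 0.9, 0, 6.3, -0.2, 0],
  [0.01, 0.07, 0.9, 0, 6.2, -0.1, 0],
  [-0.12, 0.06, 0.9, 0, 6.3, -0.2, 0],
  [-0.23, 0.06, 0.9, -0.1, 6.2, -0.2, 0],
  [-0.34, 0.07, 0.8, 0, 6.3, -0.1, 0],
  [-0.3, 0, 0.4, 0, 4, -0.2, 0],
  [0, 0, 0, 0, 0, 0, 0],
  [0, 0, 0, 0, 0, 0, 0],
])

```text
time: 54.17
ee_pos: [0.4544, 0.3039, 0.15]
tcp_rot: [-3.125, -0.87, -1.146]
wrist_force: [0.6, -0.0, 0.4]
width: 0.0856
```

```bash
python3 - <<'E'
from h import *
st()
p,T=pickpose('b2',s=.023,al=50,back=.06); err(p,T)
plan([(p,T,18,6.3)],0)
E
```

```text
t 54.17 p [0.4544 0.3039 0.15  ] rot [-179.   -49.8  -65.7] F [ 0.6 -0.   0.4] w 0.0856 j [ 0.9   0.7   0.05  1.4  -0.76 -0.91]
err mm [  0.1 -11.2 -52.7] deg [-0.6  0.2 -0.3]
[[-1.12,0.18,1.39,-0.2,0.1,-0.1,0],[-1.13,0.16,1.39,-0.2,0,-0.1,0],[-1.12,0.17,1.39,-0.2,0.1,-0.1,0]]
```

Emit:
servo_tool([
  [-1.12, 0.18, 1.39, -0.2, 0.1, -0.1, 0],
  [-1.13, 0.16, 1.39, -0.2, 0, -0.1, 0],
  [-0.8, 0.1, 1.0, -0.2, 0.1, -0.1, 0],
  [0, 0, 0, 0, 0, 0, 0],
  [0, 0, 0, 0, 0, 0, 0],
])

```text
time: 54.58
ee_pos: [0.4575, 0.2931, 0.106]
tcp_rot: [-3.132, -0.857, -1.15]
wrist_force: [-0.3, -0.4, 0.0]
width: 0.0854
```

```bash
python3 - <<'E'
from h import *
st()
p,T=pickpose('b2',s=.023,al=50,back=.0); err(p,T)
plan([(p,T,12,6.3)],0)
c=cap('scene'); save('s19',cv2.resize(c['pixels'][130:280,250:470],None,fx=3.5,fy=3.5))
E
```

```text
t 54.58 p [0.4575 0.2931 0.106 ] rot [-179.5  -49.1  -65.9] F [-0.3 -0.4  0. ] w 0.0854 j [ 0.88  0.73 -0.01  1.29 -0.75 -0.93]
err mm [ 16.2 -42.1 -47.3] deg [-0.   0.9 -0.5]
[[-0.1,0.05,1.08,0,0.2,-0.1,0],[-0.11,0.05,1.09,0,0.1,-0.1,0],[-0.11,0.05,1.08,0,0.2,0,0],[-0.12,0.05,1.08,0,0.1,-0.1,0],[-0.11,0.05,1.08,0,0.2,-0.1,0],[-0.12,0.05,1.09,0,0.1,-0.1,0]]
```

View pics/s19.png

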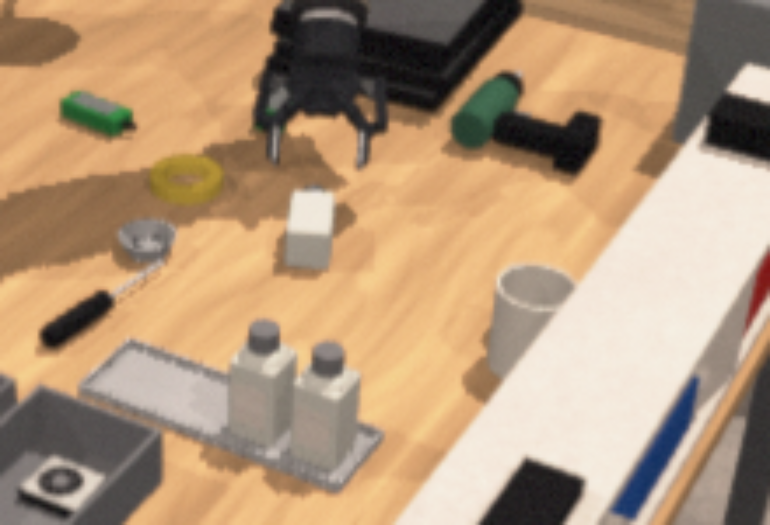

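Emit:
servo_tool([
  [-0.1, 0.05, 1.08, 0, 0.2, -0.1, 0],
  [-0.11, 0.05, 1.09, 0, 0.1, -0.1, 0],
  [-0.11, 0.05, 1.08, 0, 0.2, 0, 0],
  [-0.12, 0.05, 1.08, 0, 0.1, -0.1, 0],
  [-0.11, 0.05, 0.9, 0, 0.2, -0.1, 0],
  [-0.1, 0, 0.5, 0, 0, 0, 0],
  [0, 0, 0, 0, 0, 0, 0],
])

```text
time: 55.22
ee_pos: [0.4761, 0.2578, 0.0714]
tcp_rot: [-3.12, -0.86, -1.156]
wrist_force: [-0.5, -0.3, -0.7]
width: 0.0854
```

```bash
python3 - <<'E'
from h import *
st()
p,T=pickpose('b2',s=.023,al=50,back=.0); err(p,T); print(offs('b2'))
plan([(p,T,8,6.3)],0)
E
```

```text
t 55.22 p [0.4761 0.2578 0.0714] rot [-178.8  -49.3  -66.2] F [-0.5 -0.3 -0.7] w 0.0854 j [ 0.82  0.73 -0.11  1.14 -0.78 -1.01]
err mm [ -2.4  -6.8 -12.7] deg [-0.4  0.7 -0.7]
(np.float64(0.0695505475541591), np.float64(0.047412945276822986), np.float64(-0.00506607792111233))
[[-0.31,0.26,0.61,-0.2,0.4,-0.3,0],[-0.31,0.26,0.61,-0.2,0.3,-0.4,0]]
```

Emit:
servo_tool([
  [-0.31, 0.26, 0.61, -0.2, 0.4, -0.3, 0],
  [-0.31, 0.26, 0.55, -0.2, 0.3, -0.4, 0],
  [0, 0, 0, 0, 0, 0, 0.2],
  [0, 0, 0, 0, 0, 0, 0.5],
  [0, 0, 0, 0, 0, 0, 1],
  [0, 0, 0, 0, 0, 0, 1],
  [0, 0, 0, 0, 0, 0, 1],
  [0, 0, 0, 0, 0, 0, 1],
])

```text
time: 55.88
ee_pos: [0.4735, 0.2525, 0.0594]
tcp_rot: [-3.14, -0.872, -1.137]
wrist_force: [0.2, 0.0, -0.9]
width: 0.0472
```

```bash
python3 - <<'E'
from h import *
st()
p,T=pickpose('b2',s=.023,al=50,back=.0); err(p,T); print(offs('b2'))
s=robot.sense()['ee_pos']
plan([(s+[.02,-.02,.14],T,20,6)],1)
E
```

```text
t 55.88 p [0.4735 0.2525 0.0594] rot [-179.9  -50.   -65.1] F [ 0.2  0.  -0.9] w 0.0472 j [ 0.82  0.75 -0.12  1.12 -0.79 -1.01]
err mm [ 0.2 -1.5 -0.7] deg [-0.1  0.   0. ]
(np.float64(0.0658434493724003), np.float64(0.0354393957511087), np.float64(-0.00045649354904914315))
[[1.55,-0.12,-0.87,0,0,0,1],[1.56,-0.13,-0.87,0,0,0,1],[1.55,-0.12,-0.87,0,0,0,1],[1.55,-0.12,-0.87,-0.1,0,0,1],[1.56,-0.12,-0.88,0,0,0,1],[1.55,-0.12,-0.87,0,0,0,1],[1.55,-0.13,-0.87,0,0,0,1],[1.56,-0.12,-0.87,0,0,0,1]]
```

Emit:
servo_tool([
  [1.0, -0.12, -0.6, 0, 0, 0, 1],
  [1.56, -0.13, -0.87, 0, 0, 0, 1],
  [1.55, -0.12, -0.87, 0, 0, 0, 1],
  [1.55, -0.12, -0.87, -0.1, 0, 0, 1],
  [1.56, -0.12, -0.88, 0, 0, 0, 1],
  [1.55, -0.12, -0.87, 0, 0, 0, 1],
  [1.55, -0.13, -0.87, 0, 0, 0, 1],
  [1.56, -0.12, -0.87, 0, 0, 0, 1],
])

```text
time: 56.55
ee_pos: [0.4928, 0.2319, 0.2017]
tcp_rot: [3.134, -0.873, -1.131]
wrist_force: [0.5, -0.4, -1.7]
width: 0.0476
```

```bash
python3 - <<'E'
from h import *
st()
TP=tgt_place(0,50)@F1
plan([((.49,.09,.25),tgt_pick(60,15)@F1,22,6.2),((.48,-.09,.26),TP,22,6.2)],1)
c=cap('scene'); save('s20',cv2.resize(c['pixels'][130:280,250:470],None,fx=3.5,fy=3.5))
E
```

```text
t 56.55 p [0.4928 0.2319 0.2017] rot [179.6 -50.  -64.8] F [ 0.5 -0.4 -1.7] w 0.0476 j [ 0.77  0.58 -0.01  1.36 -0.81 -1.08]
[[1.08,0.57,0.61,-2.7,-2.9,4.3,1],[1.15,0.46,0.57,-2.7,-3,4.3,1],[1.2,0.34,0.54,-2.7,-2.9,4.2,1],[1.26,0.22,0.48,-2.7,-3,4.3,1],[1.29,0.12,0.42,-2.7,-2.9,4.3,1],[1.31,-0.01,0.37,-2.7,-3,4.3,1],[1.33,-0.12,0.28,-2.7,-2.9,4.3,1],[1.32,-0.23,0.22,-2.7,-3,4.3,1],[1.32,-0.34,0.13,-2.7,-2.9,4.2,1],[1.29,-0.44,0.05,-2.7,-2.9,4.3,1]]
[[1.25,-0.53,-0.04,-2.7,-3,4.3,1],[1.22,-0.63,0.25,1,-3.8,4.7,1],[1.17,-0.72,0.17,1.1,-3.9,4.6,1],[1.12,-0.8,0.12,1,-3.8,4.7,1],[1.06,-0.9,0.06,1,-3.8,4.7,1],[0.98,-0.98,0,1.1,-3.8,4.6,1],[0.9,-1.06,-0.04,1,-3.8,4.7,1],[0.81,-1.13,-0.07,1.1,-3.9,4.7,1],[0.71,-1.19,-0.11,1,-3.8,4.7,1],[0.6,-1.25,-0.12,1,-3.8,4.6,1]]
[[0.48,-1.29,-0.14,1.1,-3.8,4.7,1],[0.37,-1.33,-0.15,1,-3.9,4.7,1],[0.25,-1.36,-0.14,1,-3.8,4.6,1],[0.13,-1.38,-0.13,1.1,-3.8,4.7,1]]
```

View pics/s20.png

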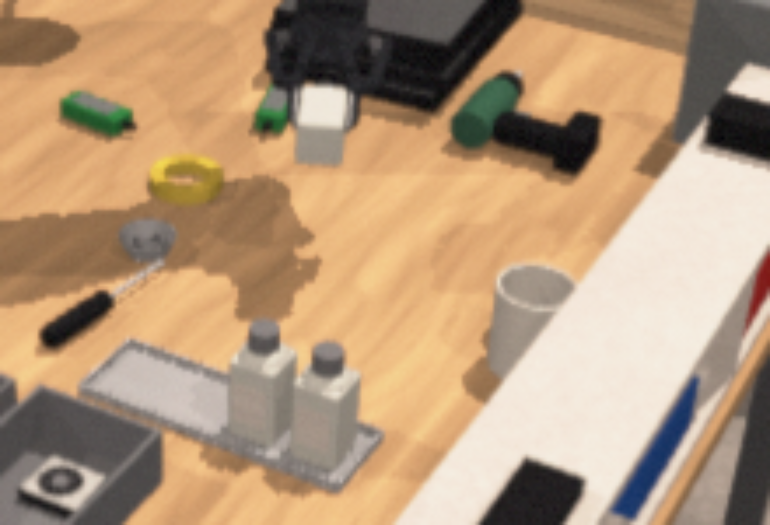

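Emit:
servo_tool([
  [1.08, 0.57, 0.5, -2.7, -2.9, 4.3, 1],
  [1.15, 0.46, 0.5, -2.7, -3, 4.3, 1],
  [1.2, 0.34, 0.45, -2.7, -2.9, 4.2, 1],
  [1.26, 0.22, 0.4, -2.7, -3, 4.3, 1],
  [1.29, 0.12, 0.4, -2.7, -2.9, 4.3, 1],
  [1.31, -0.01, 0.37, -2.7, -3, 4.3, 1],
  [1.33, -0.12, 0.28, -2.7, -2.9, 4.3, 1],
  [1.32, -0.23, 0.22, -2.7, -3, 4.3, 1],
  [1.32, -0.34, 0.13, -2.7, -2.9, 4.2, 1],
  [1.29, -0.44, 0.05, -2.7, -2.9, 4.3, 1],
])

```text
time: 57.43
ee_pos: [0.4878, 0.1025, 0.261]
tcp_rot: [-3.119, -0.283, -2.045]
wrist_force: [-0.5, -0.4, -1.7]
width: 0.0474
```

```bash
python3 - <<'E'
from h import *
st()
TP=tgt_place(0,50)@F1
plan([((.475,-.09,.25),TP,22,6.3)],1)
E
```

```text
t 57.43 p [0.4878 0.1025 0.261 ] rot [-178.7  -16.2 -117.2] F [-0.5 -0.4 -1.7] w 0.0474 j [ 0.31  0.36  0.03  1.42 -0.22 -0.77]
[[1.19,-0.54,0.44,0.9,-3.5,4.6,1],[1.17,-0.62,0.38,0.9,-3.6,4.6,1],[1.14,-0.72,0.31,0.8,-3.5,4.6,1],[1.1,-0.79,0.26,0.9,-3.6,4.6,1],[1.04,-0.88,0.21,0.9,-3.5,4.6,1],[0.98,-0.96,0.15,0.9,-3.5,4.6,1],[0.91,-1.04,0.12,0.9,-3.6,4.6,1],[0.83,-1.1,0.07,0.8,-3.5,4.6,1],[0.74,-1.16,0.05,0.9,-3.6,4.5,1],[0.65,-1.22,0.02,0.9,-3.5,4.6,1]]
[[0.55,-1.26,0,0.9,-3.5,4.6,1],[0.45,-1.31,-0.01,0.9,-3.6,4.6,1],[0.34,-1.34,-0.01,0.9,-3.5,4.6,1],[0.23,-1.36,-0.01,0.8,-3.6,4.6,1]]
```

Emit:
servo_tool([
  [1.19, -0.54, 0.44, 0.9, -3.5, 4.6, 1],
  [1.17, -0.62, 0.38, 0.9, -3.6, 4.6, 1],
  [1.14, -0.72, 0.31, 0.8, -3.5, 4.6, 1],
  [1.1, -0.79, 0.26, 0.9, -3.6, 4.6, 1],
  [1.04, -0.88, 0.21, 0.9, -3.5, 4.6, 1],
  [0.98, -0.96, 0.15, 0.9, -3.5, 4.6, 1],
  [0.91, -1.04, 0.12, 0.9, -3.6, 4.6, 1],
  [0.83, -1.1, 0.07, 0.8, -3.5, 4.6, 1],
  [0.74, -1.16, 0.05, 0.9, -3.6, 4.5, 1],
  [0.65, -1.22, 0.02, 0.9, -3.5, 4.6, 1],
])

```text
time: 58.27
ee_pos: [0.4753, -0.0446, 0.2608]
tcp_rot: [-3.015, 0.468, -2.825]
wrist_force: [0.4, 0.2, -1.1]
width: 0.0474
```

Emit:
servo_tool([
  [0.55, -1.26, 0, 0.9, -3.5, 4.6, 1],
  [0.45, -1.31, -0.01, 0.9, -3.6, 4.6, 1],
  [0.2, -0.8, -0.01, 0.6, -2, 2.5, 1],
  [0, 0, 0, 0, 0, 0, 1],
  [0, 0, 0, 0, 0, 0, 1],
])

```text
time: 58.68
ee_pos: [0.4669, -0.0846, 0.26]
tcp_rot: [-3.095, 0.659, -3.067]
wrist_force: [-0.4, -0.1, -1.5]
width: 0.047
```

```bash
python3 - <<'E'
from h import *
st()
TP=tgt_place(0,50)@F1
err(np.array([.512,-.102,.112]),TP)
plan([((.508,-.102,.175),TP,15,6.3)],1)
c=cap('scene'); save('s21',cv2.resize(c['pixels'][130:280,250:470],None,fx=3.5,fy=3.5))
E
```

```text
t 58.68 p [ 0.4669 -0.0846  0.26  ] rot [-177.3   37.8 -175.7] F [-0.4 -0.1 -1.5] w 0.047 j [-0.26 -0.26 -0.81  0.37  0.16 -0.27]
err mm [  45.1  -17.4 -148. ] deg [-0.  -2.2  3.4]
[[0.3,-0.23,1.32,0,-0.3,0.5,1],[0.3,-0.23,1.32,0,-0.3,0.5,1],[0.3,-0.24,1.31,0,-0.3,0.4,1],[0.31,-0.24,1.32,0,-0.3,0.5,1],[0.32,-0.24,1.31,0,-0.3,0.5,1],[0.32,-0.24,1.31,0,-0.4,0.5,1],[0.32,-0.25,1.31,0,-0.3,0.5,1]]
```

View pics/s21.png

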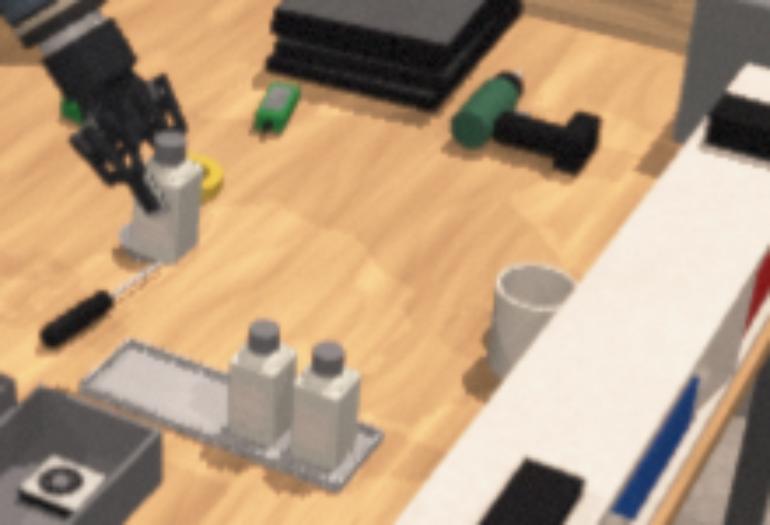

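Emit:
servo_tool([
  [0.3, -0.23, 1.1, 0, -0.3, 0.5, 1],
  [0.3, -0.23, 1.32, 0, -0.3, 0.5, 1],
  [0.3, -0.24, 1.31, 0, -0.3, 0.4, 1],
  [0.31, -0.24, 1.2, 0, -0.3, 0.5, 1],
  [0.32, -0.24, 1.2, 0, -0.3, 0.5, 1],
  [0.32, -0.24, 1.0, 0, -0.4, 0.5, 1],
  [0.3, -0.15, 0.5, 0, -0.3, 0.5, 1],
  [0, 0, 0, 0, 0, 0, 1],
])

```text
time: 59.4
ee_pos: [0.505, -0.0974, 0.1884]
tcp_rot: [-3.134, 0.695, -3.121]
wrist_force: [0.0, -0.4, -1.7]
width: 0.047
```

```bash
python3 - <<'E'
from h import *
st()
TP=tgt_place(0,50)@F1
err(np.array([.512,-.102,.112]),TP)
plan([((.511,-.102,.128),TP,11,6.3)],1)
E
```

```text
t 59.4 p [ 0.505  -0.0974  0.1884] rot [-179.6   39.8 -178.8] F [ 0.  -0.4 -1.7] w 0.047 j [-0.28 -0.08 -0.91  0.07  0.18 -0.23]
err mm [  7.   -4.6 -76.4] deg [ 0.3 -0.2  0.9]
[[0.57,-0.07,0.84,0.1,0,0.1,1],[0.57,-0.07,0.84,0,-0.1,0.2,1],[0.57,-0.08,0.83,0.1,0,0.1,1],[0.57,-0.07,0.84,0,0,0.2,1],[0.57,-0.08,0.84,0.1,0,0.1,1],[0.57,-0.07,0.83,0,-0.1,0.2,1]]
```

Emit:
servo_tool([
  [0.57, -0.07, 0.84, 0.1, 0, 0.1, 1],
  [0.57, -0.07, 0.84, 0, -0.1, 0.2, 1],
  [0.57, -0.08, 0.83, 0.1, 0, 0.1, 1],
  [0.57, -0.07, 0.84, 0, 0, 0.2, 1],
  [0.57, -0.08, 0.84, 0.1, 0, 0.1, 1],
  [0.4, -0.07, 0.6, 0, -0.1, 0.2, 1],
  [0.2, 0, 0.2, 0, 0, 0, 1],
  [0, 0, 0, 0, 0, 0, 1],
])

```text
time: 60.07
ee_pos: [0.5165, -0.0987, 0.1299]
tcp_rot: [-3.133, 0.695, -3.122]
wrist_force: [-0.2, -0.4, -2.5]
width: 0.0476
```

```bash
python3 - <<'E'
from h import *
st()
TP=tgt_place(0,50)@F1
err(np.array([.512,-.102,.112]),TP)
plan([((.512,-.102,.112),TP,4,6.3)],1)
E
```

```text
t 60.07 p [ 0.5165 -0.0987  0.1299] rot [-179.5   39.8 -178.9] F [-0.2 -0.4 -2.5] w 0.0476 j [-0.27  0.06 -0.97 -0.14  0.18 -0.22]
err mm [ -4.5  -3.3 -17.9] deg [ 0.2 -0.2  0.9]
[[0.3,-0.06,0.22,0,0,0.2,1],[0.3,-0.07,0.21,0.1,-0.1,0.1,1],[0.3,-0.06,0.22,0,0,0.2,1],[0.3,-0.06,0.21,0.1,0,0.2,1],[0.29,-0.07,0.22,0,-0.1,0.2,1]]
```

Emit:
servo_tool([
  [0.3, -0.06, 0.22, 0, 0, 0.2, 1],
  [0.3, -0.07, 0.21, 0.1, -0.1, 0.1, 1],
  [0.3, -0.06, 0.22, 0, 0, 0.2, 1],
  [0.3, -0.06, 0.21, 0.1, 0, 0.2, 1],
  [0.25, -0.07, 0.2, 0, -0.1, 0.2, 1],
  [0, 0, 0, 0, 0, 0, 1],
])

```text
time: 60.57
ee_pos: [0.5134, -0.102, 0.1133]
tcp_rot: [-3.141, 0.701, -3.14]
wrist_force: [-0.6, -0.4, -1.6]
width: 0.0473
```

```bash
python3 - <<'E'
from h import *
st()
TP=tgt_place(0,50)@F1
err(np.array([.512,-.102,.112]),TP)
c=cap('scene'); save('s22',cv2.resize(c['pixels'][190:270,280:380],None,fx=7,fy=7))
E
```

```text
t 60.57 p [ 0.5134 -0.102   0.1133] rot [-180.    40.2 -179.9] F [-0.6 -0.4 -1.6] w 0.0473 j [-0.28  0.09 -1.01 -0.21  0.18 -0.22]
err mm [-1.4 -0.  -1.3] deg [0.  0.2 0.1]
```

View pics/s22.png

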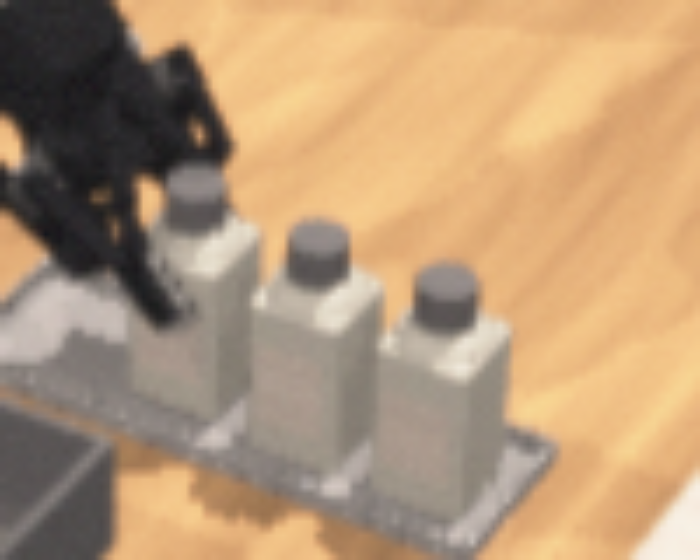

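A few more small steps until contact, then release.

Emit:
servo_tool([
  [0.25, 0, 0.1, 0, 0, 0, 1],
  [0.2, 0, 0.1, 0, 0, 0, 1],
  [0, 0, 0, 0, 0, 0, 1],
])

```text
time: 60.87
ee_pos: [0.5123, -0.1023, 0.1101]
tcp_rot: [-3.14, 0.704, -3.14]
wrist_force: [-0.1, -0.2, -1.0]
width: 0.0474
```

Emit:
servo_tool([
  [0.25, 0, 0.2, 0, 0, 0, 1],
  [0.2, 0, 0.1, 0, 0, 0, 1],
  [0, 0, 0, 0, 0, 0, 1],
])

```text
time: 61.12
ee_pos: [0.5146, -0.1031, 0.1096]
tcp_rot: [-3.138, 0.716, -3.137]
wrist_force: [0.3, -0.6, -1.8]
width: 0.0472
```

```bash
python3 - <<'E'
from h import *
st()
TP=tgt_place(0,50)@F1
err(np.array([.512,-.102,.112]),TP)
E
```

```text
t 61.12 p [ 0.5146 -0.1031  0.1096] rot [-179.8   41.  -179.7] F [ 0.3 -0.6 -1.8] w 0.0472 j [-0.28  0.11 -1.02 -0.25  0.18 -0.22]
err mm [-2.6  1.1  2.4] deg [-0.   1.   0.2]
```

```bash
python3 - <<'E'
from fit import *
for d in (0,.03,.05,.07,.09):
    x=.5146-d*.643; z=.1096+d*.766; print(d,ik(np.hypot(x,.103),z,np.radians(50))[0])
E
```

```text
[ 0.003  0.248  0.488 -0.005  0.396 -0.159  0.388] rms 0.0016256399421169505
0 [ 0.103 -1.026 -0.256]
0.03 [ 0.007 -1.035 -0.169]
0.05 [-0.056 -1.036 -0.107]
0.07 [-0.12  -1.035 -0.042]
0.09 [-0.183 -1.03   0.025]
```

Emit:
servo_tool([
  [-0.1, 0, -0.1, 0, 1, 0.2, 1],
  [0, 0, 0, 0, 0, 0, 1],
  [0, 0, 0, 0, 0, 0, 0.4],
  [0, 0, 0, 0, 0, 0, 0.2],
  [0, 0, 0, 0, 0, 0, 0],
  [0, 0, 0, 0, 0, 0, 0],
  [0, 0, 0, 0, 0, 0, 0],
])

```text
time: 61.7
ee_pos: [0.5145, -0.1031, 0.1107]
tcp_rot: [-3.141, 0.7, -3.141]
wrist_force: [0.4, -0.6, -0.4]
width: 0.0855
```

```bash
python3 - <<'E'
from h import *
st()
c=cap('scene'); save('s23',cv2.resize(c['pixels'][190:270,280:380],None,fx=7,fy=7))
E
```

```text
t 61.7 p [ 0.5145 -0.1031  0.1107] rot [-179.9   40.1 -180. ] F [ 0.4 -0.6 -0.4] w 0.0855 j [-0.28  0.1  -1.01 -0.22  0.18 -0.22]
```

View pics/s23.png

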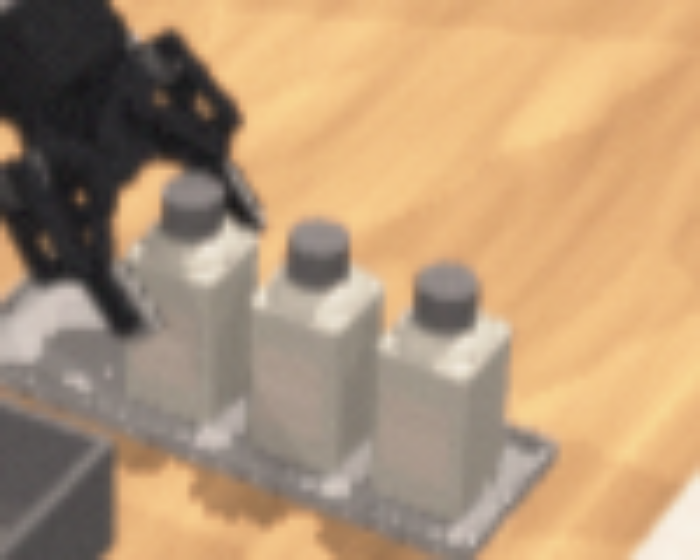

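Released, and three bottles stand in a row. I'm retreating along the tool axis, then up and away.

Emit:
servo_tool([
  [0, 0.05, -0.5, 0, 0, 0, 0],
  [0, 0, -1.5, 0, 0, 0, 0],
  [0, 0, -2, 0, 0, 0, 0],
  [0, 0, -2, 0, 0, 0, 0],
  [0, 0, -2, 0, 0, 0, 0],
  [-0.5, 0, -1.5, 0, 4, 0, 0],
  [-1, 0.5, -1.5, 0, 6, 0, 0],
  [-1, 2, -1.5, 0, 6, 0, 0],
  [-1, 3, -1, 0, 6, 0, 0],
  [-0.5, 3.5, -1, 0, 6, 0, 0],
])

```text
time: 62.58
ee_pos: [0.4547, -0.028, 0.2339]
tcp_rot: [3.139, 0.289, 3.133]
wrist_force: [1.7, -0.7, -0.2]
width: 0.0856
```

Emit:
servo_tool([
  [0, 3.5, -0.5, 0, 5, 0, 0],
  [0, 3.5, 0, 0, 0, 0, 0],
  [0, 3.5, 0, 0, 0, 0, 0],
  [0, 3.5, 0, 0, 0, 0, 0],
  [0, 3.5, 0, 0, 0, 0, 0],
  [0, 2, 0, 0, 0, 0, 0],
  [0, 0, 0, 0, 0, 0, 0],
])

```text
time: 63.17
ee_pos: [0.4547, 0.1804, 0.246]
tcp_rot: [3.14, 0.198, 3.136]
wrist_force: [0.7, -0.7, -0.8]
width: 0.0854
```

```bash
python3 - <<'E'
from h import *
st()
c,P=meas(); save('top8',c['pixels'])
s=cap('scene'); save('s24',s['pixels'])
mm=(P[...,2]>.105)&(P[...,2]<.13)&(P[...,1]>-.15)&(P[...,1]<-.05)&(P[...,0]>.45)&(P[...,0]<.75)
n,l,stt,ce=cv2.connectedComponentsWithStats(mm.astype(np.uint8))
for i in range(1,n):
    if stt[i,4]>20: print('cap',stt[i,4],rect(P[l==i]),P[l==i][:,2].mean())
mm=(P[...,2]>.075)&(P[...,2]<.1)&(P[...,1]>-.15)&(P[...,1]<-.05)&(P[...,0]>.45)&(P[...,0]<.75)
n,l,stt,ce=cv2.connectedComponentsWithStats(mm.astype(np.uint8),connectivity=4)
for i in range(1,n):
    if stt[i,4]>20: print('shoulder',stt[i,4],rect(P[l==i]),P[l==i][:,2].mean())
save('crop8',cv2.resize(c['pixels'][100:280,350:520],None,fx=4.4,fy=3.3))
E
```

```text
t 63.17 p [0.4547 0.1804 0.246 ] rot [179.9  11.4 179.7] F [ 0.7 -0.7 -0.8] w 0.0854 j [ 0.42  0.07 -0.36  0.95 -0.08  0.42]
cap 95 [ 677.9 -102.2   27.4   27.2   43.7] 0.11614544921267614
cap 95 [ 613.1 -102.4   27.7   27.4  -46.3] 0.11657402032600989
cap 86 [ 547.3 -102.6   29.4   25.4  -46.3] 0.11702170913550757
shoulder 198 [ 678.7 -102.5   49.3   48.9    1. ] 0.08897234607528184
shoulder 197 [ 612.7 -103.4   48.8   46.7   88.1] 0.08956825144109078
shoulder 198 [ 546.4 -101.3   48.    47.2   -1.5] 0.08967581490663987
```

View pics/top8.png

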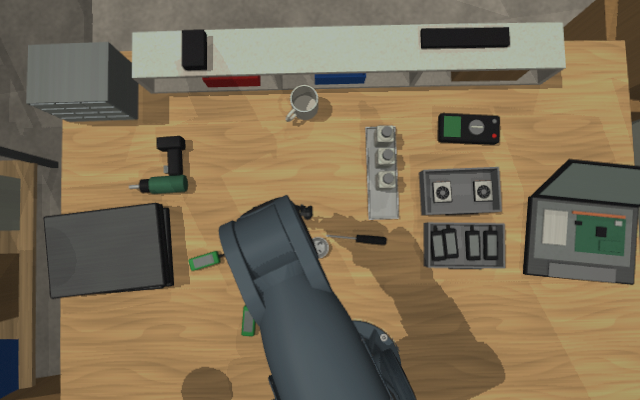

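View pics/crop8.png

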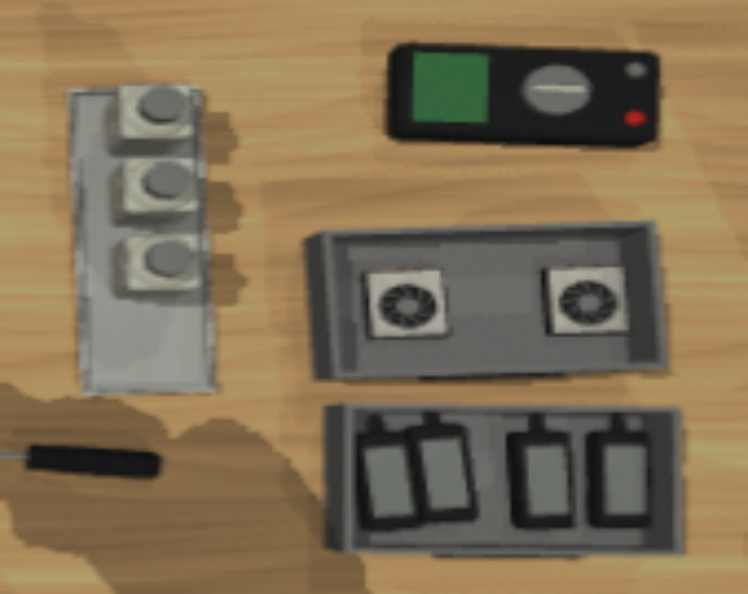

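View pics/s24.png

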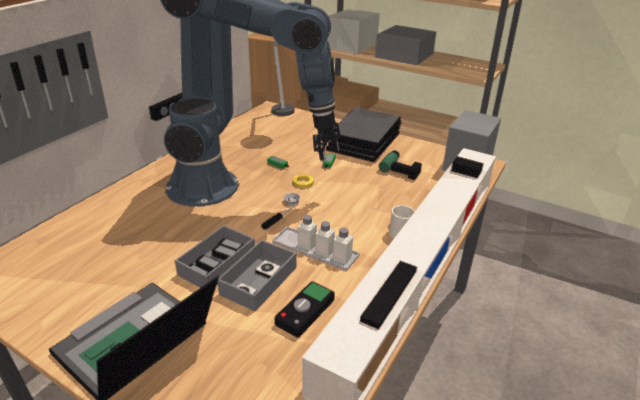

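All checks pass. The bottles are at x = 0.678, 0.613 and 0.547 with y ≈ -0.102, against a tray mid-line of -0.102. They are square to within 2° and their cap tops are at 0.117 m. All parts are in their bins and the arm is clear.

```bash
python3 - <<'E'
from h import *
print(robot.finish_job()); st()
E
```

```text
the job is handed in; nothing more can be done
None
the job is handed in; nothing more can be done
```

The job is handed in. The robot clock read 63 s of the 210 s allowed at the last reading before that. The hand-in gives no verdict, so this rests on my own last pictures and measurements.

- **Bottles:** All three stand in one row along the tray's middle. They are about 1 mm or less off its centre line, within about 2° of its sides, and no more than about 103 mm from its middle. I laid bottle2 down again at a better heading before its final pick, because its cap pointed away from the robot and would have pushed a joint close to its limit.
- **Chargers and fan:** The three black chargers are in the charger bin. The one fan present is in the fan bin, and no second fan showed in any picture. One charger was knocked askew after I had placed it; it looked flat and still inside the bin in the last picture.
- **Left alone:** I never touched the two green look-alikes, the dish, tape, screwdriver, driver, mug or multimeter. They looked unmoved in the pictures, though I did not measure them again at the end. The arm partly hid the dish and a green look-alike, and hid the tape, in the last top view; the side view showed them in place.
- **Checks:** None of the final checks failed or disagreed, and the arm was clear of everything at hand-in.

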